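Load the sloping roller stand and clamp the first roller

TASK

Load all the rollers from the wooden cradle onto the sloping stand: each lies squarely across the middle of the deck, at least a roller's width clear of the next, and rests against its own double chock. Set the chock before you let its roller go, for the rollers must never run down against one another or against the lip at the bottom. The lowest roller lies under the clamp: with its chock in place, turn the wing knob clockwise until the pad just touches the roller, then a quarter turn more; leave the tin, the tape and the wood block alone.

Things in the scene. Friction and masses are not known exactly. Their poses are not given: they have to be found in the camera images.
- deck: Plywood top of the fixed stand, sloping 5 degrees: x across it (-120 to 120 mm), y uphill (-135 to 300 mm), z out of it. Origin on its surface, 46 mm above the bench, where the lowest roller must rest, axis along x, middle at x = 0, under the clamp; bring it in from uphill, while no chock stands there yet. Room for 3 rollers with chocks 130 mm apart. Far (+x) rail 8 mm proud.
- end_lip: Aluminium strip across the bottom end of the deck, 20 mm above its surface, its face 135 mm downhill of the deck's origin; same frame as the deck. Rollers must not touch it.
- clamp_knob (a joint): Angle of the wing knob, rad, growing clockwise seen from above, 0 to 9.5; one turn lowers the pad 8 mm. Starts between 0 and 0.8. At 0 the pad is 5 mm above a roller in place, so that it touches at about 3.9. Friction about 0.04 N m.
- knob_grip (a point): Centre of the black wing of the knob, on its vertical axis, over the deck at x = 92 mm, y = -2 mm. The wing is 40 mm long (its own x), 11 mm thick (y), 19 mm high, at the start 10 mm clear of the arm on a neck 16 mm thick; it sinks with the screw (7 mm in all). Below it is the clamp's arm, 32 mm wide, its top 108 mm above the bench, from a post behind the deck's far edge (deck x over 74 mm).
- clamp_pad (a joint): How far the sprung rubber pad is pressed up into its seat, m: 0 while it hangs free, growing once it touches the roller (5 N per mm, at most 0.006 m); a quarter turn past touching gives 0.0020.
- pad_face (a point): Centre of the lower face of the square rubber pad, 24 x 24 x 6 mm, under the screw, on the axis of the knob.
- cradle: Wooden cradle, fixed, 170 mm (x) by 300 mm (y) by 46 mm; three pairs of notches, at y = -92, 0 and 92 mm, hold rollers along x, axes 60 mm above the bench. Between its two notched strips (at x = -62 and 62 mm, 22 mm wide) it is open down to a board 12 mm thick.
- roller1: Aluminium conveyor roller, 40 mm in diameter, 220 mm long with a 10 mm axle stub at each end, 0.35 kg; it rolls freely. Origin at its centre, x along its axis. Absent in some starts.
- roller2: Aluminium conveyor roller, 40 mm in diameter, 220 mm long with a 10 mm axle stub at each end, 0.35 kg; it rolls freely. Origin at its centre, x along its axis. Absent in some starts.
- roller3: Aluminium conveyor roller, 40 mm in diameter, 220 mm long with a 10 mm axle stub at each end, 0.35 kg; it rolls freely. Origin at its centre, x along its axis. Absent in some starts.
- chock1_grip (a point): Double chock, 0.3 kg: two black wedges, 26 mm wide, 34 mm high, on an upright steel bar 128 mm long (x), 8 mm thick (y), 26 mm high, its grip. Point: the bar's centre, 23 mm above the underside. Wedges at x = -50 and 50 mm slope down to +y (toe 55 mm from the bar; back 12 mm behind it). On the deck +y points uphill; a roller on the faces has its axis 61 mm from the bar (+y), 3 mm below the point.
- chock2_grip (a point): Double chock, 0.3 kg: two black wedges, 26 mm wide, 34 mm high, on an upright steel bar 128 mm long (x), 8 mm thick (y), 26 mm high, its grip. Point: the bar's centre, 23 mm above the underside. Wedges at x = -50 and 50 mm slope down to +y (toe 55 mm from the bar; back 12 mm behind it). On the deck +y points uphill; a roller on the faces has its axis 61 mm from the bar (+y), 3 mm below the point.
- chock3_grip (a point): Double chock, 0.3 kg: two black wedges, 26 mm wide, 34 mm high, on an upright steel bar 128 mm long (x), 8 mm thick (y), 26 mm high, its grip. Point: the bar's centre, 23 mm above the underside. Wedges at x = -50 and 50 mm slope down to +y (toe 55 mm from the bar; back 12 mm behind it). On the deck +y points uphill; a roller on the faces has its axis 61 mm from the bar (+y), 3 mm below the point.
- grease_tin: Small round tin, 68 mm across and 56 mm high; not part of the work, leave it. Origin at the centre of its underside.
- blue_tape: Flat roll of blue tape, 84 mm across and 19 mm high; not part of the work, leave it. Origin at the centre of its underside.
- wood_block: Wooden packing block, 45 x 75 x 22 mm; not part of the work, leave it. Origin at the centre of its underside.

How it is judged:
By the outcome, as a careful person would: the job done as asked, in the order asked, and still so for the second after the job is handed in, with the robot touching nothing.
Of roller1, roller2, roller3 only 2 to 3 are there at a start; the rules pass over those that are not, and their reading is None.
At some moment in a run one of chock1, chock2, chock3 may be knocked a few centimetres aside while the robot is not near it.
It also fails if it takes over 210 s, if anything falls off the work surface, if the arm or the gripper's body presses on something with over 40 N, if the wrist force passes 120 N, or if a joint passes its speed limit or range.

ROBOT

A 7-joint arm with a two-finger parallel gripper is mounted at the origin on a cart in front of the work surface, level with it; the furniture and walls round the work are solid. World frame = base frame: x ahead of the robot, y to its left, z up, the work surface at z = 0. Lengths are in m, angles in rad, forces in N, time in s.
With the tool pointing down it reaches from about 0.4 to 0.85 m from the base axis. Payload 10.4 kg.
Tool frame: the origin (TCP) lies between the finger pads; the fingertips stand tcp_to_tips ahead of it and the grasp point (between the pads) lies 8 mm behind it (tcp_to_tips is the distance from the TCP to the fingertips, in m); z points along the fingers, y is the line along which they close (so a half turn about z gives the same grasp; the last joint's range is limited). The gripper opens to 85 mm and grips with 20 to 120 N. Pads are 22 mm wide; open, the fingers measure 114 mm over their backs; the gripper's body (76 mm by 85 mm) begins 54 mm behind the grasp point. The pads swing forward as they close: fully open they stand 13 mm farther back than shut.
Start: joints at [1.139, 0.332, -0.065, 1.46, 0.022, 1.35, -0.088], TCP at [0.248, -0.574, 0.242] pointing down, gripper open.
Joint ranges: [-2.6, 2.6], [-0.5, 2.12], [-1.47, 1.34], [0.16, 2.42], [-1.27, 4.41], [0.06, 2.06], [-2.6, 2.6]. Speed limits (rad/s): [2.22, 2.22, 2.79, 2.79, 3.14, 3.14, 3.14].

INTERFACE

Orientations are given as a unit quaternion [x, y, z, w].
In Python, from workcell import * gives the robot as it stands.
- The arm moves only by the tool apply_moves, never from a script. Its argument "rows" is a list of rows, each an object of numbers: "x", "y", "z": the shift along the tool's x, y, z in mm; "ax", "ay", "az": the turn, a rotation vector about the tool's x, y, z in degrees; "gripper": the closure, from 0 (fully open) to 1 (shut). A call has 1 to 5 rows; each row shifts and turns the commanded pose from where the row before left it, along the tool's axes as they then stand; what a row does not reach is not made up. A row lasts 1/12 s, in which the tool goes at most 41.7 mm and 7.16 degrees, less where a joint would pass 70% of its speed; a pose out of reach is approached as far as the arm can. A call with a gripper value outside its range is refused whole. The fingers move at their own pace and stop on an object; "newtons" is the grip in N (left out, the last holds). Time passes only in rows, so rows that do not move let the fingers close. It gives the time, the measured TCP pose, the force, the opening and the grip force at its end, in the units of the state.
- get_obs(): the state, without advancing time (a new reading comes with each control period).
- camera(name): name is "scene" or "top"; returns a dict with "color" (420x560x3 uint8, red, green, blue), "fov_y" (degrees; the focal length in pixels is half the picture's height over the tangent of half this angle, whatever the lens; pixels are square), "cx", "cy" (the principal point, pixels), "rvec" (rotation vector, rad) and "tvec" (3), from world to camera coordinates, as OpenCV has them. Camera axes: x right, y down, z forward; pixel columns grow to the right and rows downward; lengths in m; the calibration is good to about 2 mm. A picture is of the moment at which its call begins. There is no depth.
- hand_in(): hands the job in; it is judged then, once.
The state is a dict: "clock": time; "joint_pos": joint angles; "joint_velocities": joint speeds; "tau": joint torques, N m; "position": TCP position; "ee_rot": TCP orientation; "ft_force": force on the tool from outside, world axes, zero at the start; "torque": the same for the moment, N m; "grip_width": opening from 0.0 (shut) to 1.0 (fully open); "grasp_force": force on a finger pad.
Only numpy, scipy, OpenCV 4.12 (cv2) and the standard library are available. Lean on these libraries where they do the work, as an engineer would, in place of code of your own. Each camera call takes 0.05 s, during which the arm holds its last target. There are 200 camera calls.

## Working session

There is one attempt and no reset: what is moved stays moved. The work goes in short steps, Python scripts to look and compute and a tool call to move; the robot and the scene stay as the last step left them, time stands still between calls to the robot, and variables do not carry over. Pictures are saved under pics/ and viewed, at most 14 in all, crops included, and the job is handed in when it is done.

Besides the shell and the picture viewer there is one more tool, called after "Call:" by a JSON object that holds its "api" and its "payload", one argument or row to a line. apply_moves: Moves the arm, as the interface text tells. Its arguments: {"type":"object","properties":{"rows":{"type":"array","items":{"type":"object","properties":{"x":{"type":"number"},"y":{"type":"number"},"z":{"type":"number"},"ax":{"type":"number"},"ay":{"type":"number"},"az":{"type":"number"},"gripper":{"type":"number"}}}},"newtons":{"type":"number"}},"required":["rows"]}

```bash
mkdir -p pics; ls
python3 - <<'E'
from workcell import *
import cv2,numpy as np
o=get_obs(); print({k:np.round(v,3) for k,v in o.items()})
for n in("scene","top"):
    c=camera(n); cv2.imwrite(f"pics/{n}0.png",c["color"][:,:,::-1])
    print(n,c["fov_y"],c["cx"],c["cy"],c["rvec"],c["tvec"])
E
```

```text
pics
{'clock': np.float64(0.0), 'joint_pos': array([ 1.139,  0.333, -0.065,  1.461,  0.022,  1.35 , -0.089]), 'joint_velocities': array([ 0.001,  0.001, -0.001,  0.002,  0.001,  0.001,  0.   ]), 'tau': array([-1.0000e-03, -6.2545e+01,  4.9000e-02, -3.9161e+01,  1.6000e-02,
        1.0000e-02,  0.0000e+00]), 'position': array([ 0.248, -0.573,  0.242]), 'ee_rot': array([ 0.979,  0.203, -0.   , -0.001]), 'ft_force': array([0.167, 0.188, 0.262]), 'torque': array([ 0.005,  0.028, -0.001]), 'grasp_force': np.float64(0.0), 'grip_width': np.float64(1.005)}
scene 53.19336275114862 282.3968968973728 208.4736614263959 [ 0.64422703 -2.62710075  1.1275594 ] [0.49800164 0.2134163  1.01758272]
top 51.75269131943333 280.7607202995033 203.2231456731813 [ 2.20148658 -2.14835101  0.1077877 ] [0.02936729 0.54950605 1.06711852]
```

View pics/scene0.png

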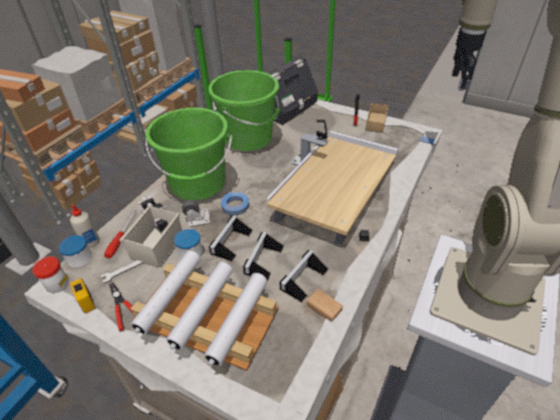

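View pics/top0.png

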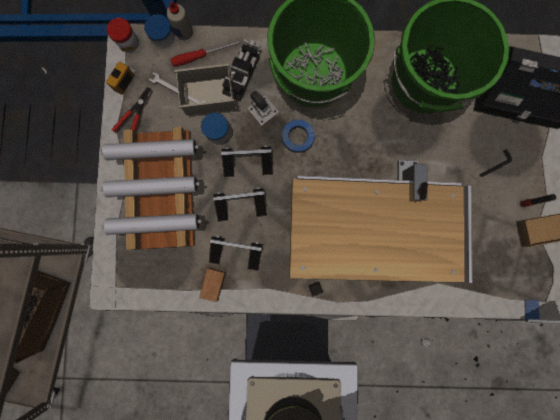

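The cradle at top-view (158,188) holds three rollers. The chocks are at about (247,155), (240,200) and (236,248). The deck spans (291–467, 180–283) with the clamp at (415,180), and its lip is on the right. I'll enlarge these areas.

```bash
cat > h.py <<'E'
import cv2,numpy as np
from workcell import *
from scipy.spatial.transform import Rotation as R
def K(c):
    h,w=c["color"].shape[:2]; f=h/2/np.tan(np.radians(c["fov_y"])/2)
    return np.array([[f,0,c["cx"]],[0,f,c["cy"]],[0,0,1.]])
def proj(c,P):
    return cv2.projectPoints(np.array(P,float).reshape(-1,1,3),np.array(c["rvec"],float),np.array(c["tvec"],float),K(c),None)[0].reshape(-1,2)
def ray(c,uv):
    Rm=cv2.Rodrigues(np.array(c["rvec"],float))[0]; t=np.array(c["tvec"],float)
    uv=np.atleast_2d(np.array(uv,float)); d=np.c_[uv,np.ones(len(uv))]@np.linalg.inv(K(c)).T@Rm
    return -Rm.T@t,d
def onz(c,uv,z):
    o,d=ray(c,uv); return o+d*((z-o[2])/d[:,2])[:,None]
def crop(img,x0,y0,x1,y1,s,name,step=10):
    o=cv2.resize(img[y0:y1,x0:x1,::-1],None,fx=s,fy=s,interpolation=cv2.INTER_CUBIC)
    for x in range(-(-x0//step)*step,x1,step):
        X=int((x-x0+.5)*s); cv2.line(o,(X,0),(X,5),(0,255,255),1)
        if x%(2*step)==0: cv2.putText(o,str(x),(X-8,15),0,.35,(0,255,255),1)
    for y in range(-(-y0//step)*step,y1,step):
        Y=int((y-y0+.5)*s); cv2.line(o,(0,Y),(5,Y),(0,255,255),1); cv2.putText(o,str(y),(7,Y+4),0,.35,(0,255,255),1)
    cv2.imwrite("pics/"+name,o)
E
python3 - <<'E'
from h import *
c=camera("top"); np.save("top0.npy",c,allow_pickle=True)
s=camera("scene"); np.save("scene0.npy",s,allow_pickle=True)
crop(c["color"],95,120,285,305,3.2,"t1.png")
crop(c["color"],280,150,480,295,4,"t2.png")
crop(s["color"],260,110,450,250,4,"s2.png")
for n,k in(("top",c),("scene",s)):
    o,d=ray(k,[[280,210]]); print(n,"cam at",o.round(3), "base",proj(k,[[0,0,0],[.248,-.573,.242],[.5,0,0]]).round(1))
E
```

```text
top cam at [0.445 0.046 1.114] base [[292.7 426.2]
 [590.7 352.7]
 [296.9 223.4]]
scene cam at [0.144 0.751 0.863] base [[487.7 296.4]
 [457.2  83.1]
 [302.4 229.1]]
```

View pics/t1.png

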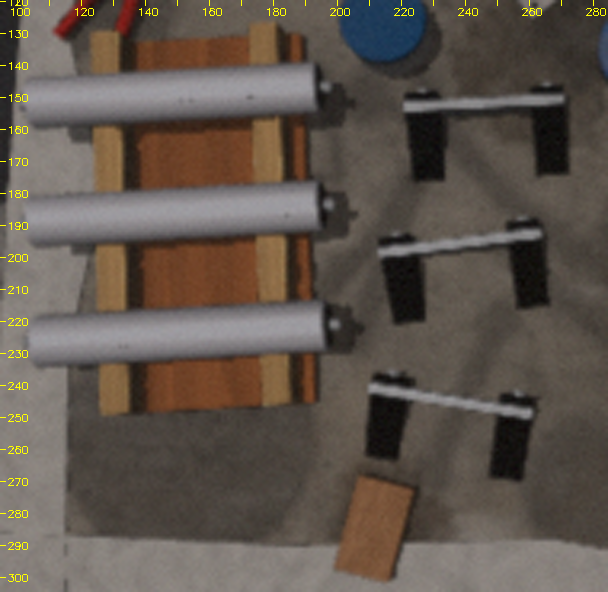

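View pics/t2.png

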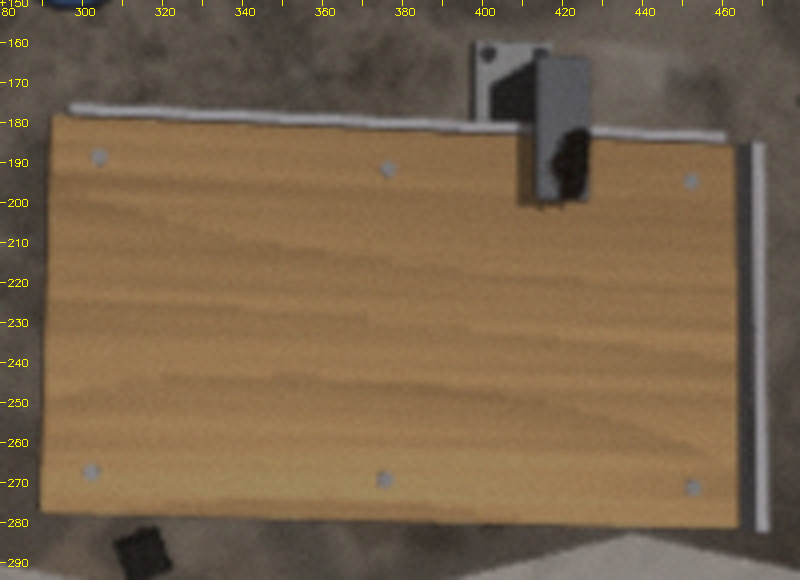

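View pics/s2.png

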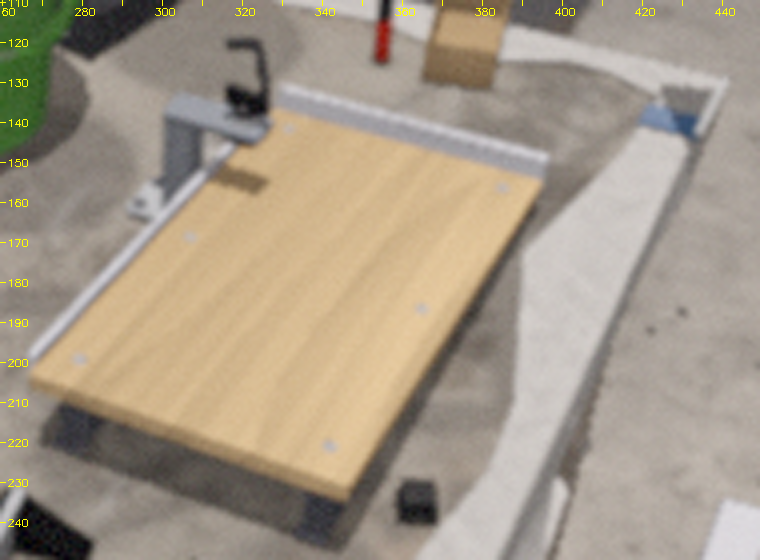

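The top crop shows the chock bars as light lines with their wedges pointing down the image, towards the robot. The deck corners are at about (293,178), (289.5,277.5), (464,281) and (463,185). The clamp arm is at (413–427, 163–200), with the knob a dark blob near (422,190). Next I'll fit the poses.

```bash
cat > fit.py <<'E'
from h import *
from scipy.optimize import least_squares
c=np.load("top0.npy",allow_pickle=True).item(); s=np.load("scene0.npy",allow_pickle=True).item()
def deckT(p): # x,y,yaw
    return R.from_euler("ZX",[p[2],np.radians(5)]),np.array([p[0],p[1],.046])
cor=np.array([[.12,.3,0],[-.12,.3,0],[-.12,-.135,0],[.12,-.135,0]])
ut=np.array([[292.75,178.25],[289.5,277.5],[464,281.25],[463.25,185.25]])
us=np.array([[267,204],[346.3,231.5],[395.3,155.3],[328.3,136.5]])
def run(w):
    def f(p):
        r,t=deckT(p); P=r.apply(cor)+t
        return np.r_[w[0]*(proj(c,P)-ut).ravel(),w[1]*(proj(s,P)-us).ravel()]
    q=least_squares(f,[.45,-.3,0]); return q.x,f(q.x).reshape(-1,2)
if __name__=="__main__":
    for w in((1,0),(0,1),(1,1)):
        x,r=run(w); print("deck",w,x.round(4),"\n",r.round(1).tolist())
    u=lambda L:[[a/3.2-.5+95,b/3.2-.5+120] for a,b in L]
    for n,L in dict(A=[(403,107),(564,99)],B=[(379,253),(541,233)],C=[(369,387),(532,414)]).items():
        P=onz(c,u(L),.036); d=P[1]-P[0]; print("chock",n,P.mean(0).round(4),"len",np.linalg.norm(d).round(4),"bar dir deg",np.degrees(np.arctan2(d[1],d[0])).round(1), "scene px",proj(s,[P.mean(0)]).round(1))
    # rollers: end-face centres
    for n,L in dict(a=[(31.5,104),(318,87)],b=[(31.5,221),(322,205)],c=[(32,341),(326,325)]).items():
        P=onz(c,u(L),.06); d=P[1]-P[0]; print("roller",n,P.mean(0).round(4),"len",np.linalg.norm(d).round(4),np.degrees(np.arctan2(d[1],d[0])).round(1),P[1].round(4),"scene",proj(s,P).round(1).tolist())
    x,_=run((1,1)); r,t=deckT(x); 
    for h in(.118,.127): 
        p=r.apply([[.092,-.002,0]])[0]+t; p[2]=h; print("knob",p.round(4),proj(c,[p]).round(1),proj(s,[p]).round(1))
E
python3 fit.py
```

```text
deck (1, 0) [ 0.4855 -0.2815 -0.0048] 
 [[-0.6, -0.4], [-0.0, 0.2], [0.5, 0.3], [0.2, -0.1], [-0.0, -0.0], [-0.0, -0.0], [-0.0, -0.0], [-0.0, -0.0]]
deck (0, 1) [ 0.4823 -0.2797 -0.0037] 
 [[-0.0, 0.0], [-0.0, 0.0], [-0.0, 0.0], [-0.0, 0.0], [-0.6, -0.6], [0.5, 0.4], [-0.1, -0.2], [0.1, 0.4]]
deck (1, 1) [ 0.4844 -0.2812 -0.0041] 
 [[-0.8, 0.1], [-0.1, 0.7], [0.4, 0.7], [0.1, 0.3], [-1.0, -1.2], [-0.0, -0.3], [-0.6, -0.6], [-0.3, 0.0]]
chock A [0.6763 0.1348 0.036 ] len 0.1273 bar dir deg -85.7 scene px [[222.9 230.6]]
chock B [0.5646 0.1496 0.036 ] len 0.1275 bar dir deg -81.5 scene px [[255.2 248.3]]
chock C [0.4418 0.153  0.036 ] len 0.128 bar dir deg -98.0 scene px [[296.5 265.9]]
roller a [0.671  0.3711 0.06  ] len 0.2208 -85.1 [0.6805 0.2611 0.06  ] scene [[137.3, 328.7], [192.1, 255.9]]
roller b [0.5797 0.3648 0.06  ] len 0.2221 -85.4 [0.5886 0.2541 0.06  ] scene [[172.2, 344.4], [224.2, 267.1]]
roller c [0.4879 0.3582 0.06  ] len 0.2229 -85.5 [0.4967 0.2471 0.06  ] scene [[209.8, 361.1], [258.1, 278.9]]
knob [ 0.5764 -0.2836  0.118 ] [[421.8 191. ]] [[320.6 137.3]]
knob [ 0.5764 -0.2836  0.127 ] [[423.1 190.6]] [[320.7 134.9]]
```

```bash
cat > plan.py <<'E'
from h import *
DO=np.array([.4845,-.281,.046]); DR=R.from_euler("ZX",[-.0043,np.radians(5)]); DN=DR*R.from_euler("x",180,degrees=True)
def deck(x,y,z): return DR.apply(np.array([x,y,z])/1000)+DO      # mm in deck frame
def down(psi): return R.from_euler("z",psi,degrees=True)*R.from_euler("x",180,degrees=True)
def tcp(p,Rm,back=.008): return np.array(p)+Rm.apply([0,0,back])  # grasp point -> TCP
def show(tp,Rm,via=None):
    o=get_obs(); q=R.from_quat(o["ee_rot"]); rel=(q.inv()*Rm)
    print("t %.1f"%o["clock"],"pos",np.round(o["position"],4),"F",np.round(o["ft_force"],1),"grip",round(float(o["grip_width"]),3),round(float(o["grasp_force"]),1),"j",np.round(o["joint_pos"],2))
    print(" turn(deg, tool)",np.degrees(rel.as_rotvec()).round(2))
    cur=np.array(o["position"])
    for p in ([via] if via is not None else [])+[tp]:
        print(" then shift(mm, turned tool)",(Rm.inv().apply(np.array(p)-cur)*1000).round(1)); cur=np.array(p)
E
python3 - <<'E'
from plan import *
import workcell; print([n for n in dir(workcell) if not n.startswith("_")]); print(globals().get("tcp_to_tips"))
Rm=down(82); show(tcp([.4418,.153,.12],Rm),Rm,via=[.45,-.2,.24])
E
```

```text
['MotionError', 'camera', 'get_obs', 'hand_in', 'tcp_to_tips']
0.011
t 0.2 pos [ 0.2483 -0.5733  0.2419] F [-0.5 -0.4  0.2] grip 1.002 0.0 j [ 1.14  0.33 -0.06  1.46  0.02  1.35 -0.09]
 turn(deg, tool) [-4.000e-02 -2.000e-02 -5.858e+01]
 then shift(mm, turned tool) [397.8 147.8   1.9]
 then shift(mm, turned tool) [348.4 -57.2 128. ]
```

Call:
{"api": "apply_moves", "payload": {
  "rows": [
    {"az": -6.5, "gripper": 0},
    {"az": -6.5},
    {"az": -6.5},
    {"az": -6.5},
    {"az": -6.5}
  ]
}}

```text
invalid input at $.rows[0]: expected keys x, y, z, ax, ay, az, gripper
```

Call:
{"api": "apply_moves", "payload": {
  "rows": [
    {"az": -6.5},
    {"az": -6.5},
    {"az": -6.5},
    {"az": -6.5},
    {"x": 30, "y": 11}
  ]
}}

```text
invalid input at $.rows[0]: expected keys x, y, z, ax, ay, az, gripper
```

Call:
{"api": "apply_moves", "payload": {
  "rows": [
    {"x": 35, "y": 13},
    {"x": 35, "y": 13},
    {"x": 35, "y": 13},
    {"x": 35, "y": 13},
    {"x": 35, "y": 13}
  ]
}}

```text
invalid input at $.rows[0]: expected keys x, y, z, ax, ay, az, gripper
```

Call:
{"api": "apply_moves", "payload": {
  "rows": [
    {"x": 35, "y": 13},
    {"x": 35, "y": 13},
    {"x": 35, "y": 13},
    {"x": 35, "y": 13},
    {"x": 35, "y": 13}
  ]
}}

```text
invalid input at $.rows[0]: expected keys x, y, z, ax, ay, az, gripper
```

Call:
{"api": "apply_moves", "payload": {
  "rows": [
    {"x": 35, "y": 0},
    {"x": 35, "y": -5},
    {"x": 35, "y": -5},
    {"x": 35, "y": -8},
    {"x": 35, "y": -8}
  ]
}}

```text
invalid input at $.rows[0]: expected keys x, y, z, ax, ay, az, gripper
```

Run:
```python
from plan import *
Rm=down(82); show(tcp([.4418,.153,.023],Rm),Rm,via=tcp([.4418,.153,.09],Rm))
```

```text
t 0.2 pos [ 0.2483 -0.5733  0.2419] F [-0.5 -0.4  0.2] grip 1.002 0.0 j [ 1.14  0.33 -0.06  1.46  0.02  1.35 -0.09]
 turn(deg, tool) [-4.000e-02 -2.000e-02 -5.858e+01]
 then shift(mm, turned tool) [746.2  90.5 159.9]
 then shift(mm, turned tool) [ 0. -0. 67.]
```

```bash
cat >> plan.py <<'E'
def rows(legs):
    """legs: (n, TCP position, Rotation); prints the constant row of each leg, from the measured pose"""
    o=get_obs(); q=R.from_quat(o["ee_rot"]); cur=np.array(o["position"])
    print("t %.1f"%o["clock"],"pos",cur.round(4),"yaw/rot",np.degrees((q*R.from_euler("x",180,degrees=True)).as_rotvec()).round(2),"F",np.round(o["ft_force"],1),"T",np.round(o["torque"],2),"grip",round(float(o["grip_width"])*85,1),round(float(o["grasp_force"]),1),"j",np.round(o["joint_pos"],2))
    for n,p,Rm in legs:
        st=R.from_rotvec((q.inv()*Rm).as_rotvec()/n); M=np.zeros((3,3)); a=q
        for k in range(n): M+=a.as_matrix(); a=a*st
        d=np.linalg.solve(M,np.array(p)-cur)*1000
        print(f" {n} rows: xyz",d.round(1)," turn",np.degrees(st.as_rotvec()).round(2)); cur=np.array(p); q=Rm
E
python3 - <<'E'
from plan import *
Rm=down(82); rows([(20,[.45,-.1,.22],Rm),(10,tcp([.4418,.153,.09],Rm),Rm)])
E
```

```text
t 0.2 pos [ 0.2483 -0.5733  0.2419] yaw/rot [4.000e-02 1.000e-02 2.342e+01] F [-0.5 -0.4  0.2] T [-0.01 -0.05  0.01] grip 85.1 0.0 j [ 1.14  0.33 -0.06  1.46  0.02  1.35 -0.09]
 20 rows: xyz [25.9 -7.3  1.1]  turn [-0.   -0.   -2.93]
 10 rows: xyz [24.9 -4.3 13.8]  turn [0. 0. 0.]
```

Call:
{"api": "apply_moves", "payload": {
  "rows": [
    {"x": 26, "y": -7, "z": 1, "ax": 0, "ay": 0, "az": -2.9, "gripper": 0},
    {"x": 26, "y": -7, "z": 1, "ax": 0, "ay": 0, "az": -2.9, "gripper": 0},
    {"x": 26, "y": -7, "z": 1, "ax": 0, "ay": 0, "az": -2.9, "gripper": 0},
    {"x": 26, "y": -7, "z": 1, "ax": 0, "ay": 0, "az": -2.9, "gripper": 0},
    {"x": 26, "y": -7, "z": 1, "ax": 0, "ay": 0, "az": -2.9, "gripper": 0}
  ]
}}

```text
clock: 0.62
position: [0.3455, -0.4786, 0.237]
ee_rot: [0.945, 0.326, -0.0, -0.0]
ft_force: [-0.1, -0.4, 0.0]
grip_width: 0.997
grasp_force: 0.0
```

Call:
{"api": "apply_moves", "payload": {
  "rows": [
    {"x": 26, "y": -7, "z": 1, "ax": 0, "ay": 0, "az": -2.9, "gripper": 0},
    {"x": 26, "y": -7, "z": 1, "ax": 0, "ay": 0, "az": -2.9, "gripper": 0},
    {"x": 26, "y": -7, "z": 1, "ax": 0, "ay": 0, "az": -2.9, "gripper": 0},
    {"x": 26, "y": -7, "z": 1, "ax": 0, "ay": 0, "az": -2.9, "gripper": 0},
    {"x": 26, "y": -7, "z": 1, "ax": 0, "ay": 0, "az": -2.9, "gripper": 0}
  ]
}}

```text
clock: 1.03
position: [0.4152, -0.3625, 0.2322]
ee_rot: [0.896, 0.444, -0.0, 0.0]
ft_force: [0.0, 0.2, -0.1]
grip_width: 1.0
grasp_force: 0.0
```

Call:
{"api": "apply_moves", "payload": {
  "rows": [
    {"x": 26, "y": -7, "z": 1, "ax": 0, "ay": 0, "az": -2.9, "gripper": 0},
    {"x": 26, "y": -7, "z": 1, "ax": 0, "ay": 0, "az": -2.9, "gripper": 0},
    {"x": 26, "y": -7, "z": 1, "ax": 0, "ay": 0, "az": -2.9, "gripper": 0},
    {"x": 26, "y": -7, "z": 1, "ax": 0, "ay": 0, "az": -2.9, "gripper": 0},
    {"x": 26, "y": -7, "z": 1, "ax": 0, "ay": 0, "az": -2.9, "gripper": 0}
  ]
}}

```text
clock: 1.45
position: [0.4532, -0.2337, 0.2272]
ee_rot: [0.833, 0.553, -0.0, 0.0]
ft_force: [0.6, -0.5, -0.0]
grip_width: 0.997
grasp_force: 0.0
```

Call:
{"api": "apply_moves", "payload": {
  "rows": [
    {"x": 26, "y": -7, "z": 1, "ax": 0, "ay": 0, "az": -2.9, "gripper": 0},
    {"x": 26, "y": -7, "z": 1, "ax": 0, "ay": 0, "az": -2.9, "gripper": 0},
    {"x": 26, "y": -7, "z": 1, "ax": 0, "ay": 0, "az": -2.9, "gripper": 0},
    {"x": 26, "y": -7, "z": 1, "ax": 0, "ay": 0, "az": -2.9, "gripper": 0},
    {"x": 26, "y": -7, "z": 1, "ax": 0, "ay": 0, "az": -2.9, "gripper": 0}
  ]
}}

```text
clock: 1.87
position: [0.4577, -0.0995, 0.2222]
ee_rot: [0.756, 0.654, -0.0, 0.0]
ft_force: [0.6, -1.0, 0.8]
grip_width: 1.003
grasp_force: 0.0
```

Call:
{"api": "apply_moves", "payload": {
  "rows": [
    {"x": 25, "y": -4, "z": 10, "ax": 0, "ay": 0, "az": 0, "gripper": 0},
    {"x": 25, "y": -4, "z": 10, "ax": 0, "ay": 0, "az": 0, "gripper": 0},
    {"x": 25, "y": -4, "z": 10, "ax": 0, "ay": 0, "az": 0, "gripper": 0},
    {"x": 25, "y": -4, "z": 10, "ax": 0, "ay": 0, "az": 0, "gripper": 0},
    {"x": 25, "y": -4, "z": 10, "ax": 0, "ay": 0, "az": 0, "gripper": 0}
  ]
}}

```text
clock: 2.28
position: [0.4561, 0.0267, 0.1719]
ee_rot: [0.757, 0.653, -0.0, 0.0]
ft_force: [-0.2, 1.0, -0.0]
grip_width: 0.998
grasp_force: 0.0
```

Run:
```python
from plan import *
Rm=down(82); rows([(5,tcp([.4418,.153,.09],Rm),Rm),(5,tcp([.4418,.153,.023],Rm),Rm)])
```

```text
t 2.3 pos [0.4561 0.0267 0.1719] yaw/rot [-5.000e-02  1.000e-02  8.155e+01] F [-0.2  1.  -0. ] T [-0.02 -0.03  0.02] grip 84.8 0.0 j [ 0.5   0.06 -0.67  1.95  0.04  1.15 -0.33]
 5 rows: xyz [24.6 -6.5 18. ]  turn [ 0.01  0.01 -0.09]
 5 rows: xyz [ 0.  -0.  13.4]  turn [0. 0. 0.]
```

Call:
{"api": "apply_moves", "payload": {
  "rows": [
    {"x": 24.6, "y": -6.5, "z": 18, "ax": 0, "ay": 0, "az": -0.1, "gripper": 0.4},
    {"x": 24.6, "y": -6.5, "z": 18, "ax": 0, "ay": 0, "az": -0.1, "gripper": 0.4},
    {"x": 24.6, "y": -6.5, "z": 18, "ax": 0, "ay": 0, "az": -0.1, "gripper": 0.4},
    {"x": 24.6, "y": -6.5, "z": 18, "ax": 0, "ay": 0, "az": -0.1, "gripper": 0.4},
    {"x": 24.6, "y": -6.5, "z": 18, "ax": 0, "ay": 0, "az": -0.1, "gripper": 0.4}
  ]
}}

```text
clock: 2.7
position: [0.4416, 0.1528, 0.0817]
ee_rot: [0.754, 0.656, 0.0, 0.0]
ft_force: [0.4, -0.9, 0.3]
grip_width: 0.599
grasp_force: 0.0
```

Call:
{"api": "apply_moves", "payload": {
  "rows": [
    {"x": 0, "y": 0, "z": 13, "ax": 0, "ay": 0, "az": 0, "gripper": 0.4},
    {"x": 0, "y": 0, "z": 13, "ax": 0, "ay": 0, "az": 0, "gripper": 0.4},
    {"x": 0, "y": 0, "z": 13, "ax": 0, "ay": 0, "az": 0, "gripper": 0.4},
    {"x": 0, "y": 0, "z": 13, "ax": 0, "ay": 0, "az": 0, "gripper": 0.4},
    {"x": 0, "y": 0, "z": 13, "ax": 0, "ay": 0, "az": 0, "gripper": 0.4}
  ]
}}

```text
clock: 3.12
position: [0.4422, 0.1514, 0.0166]
ee_rot: [0.755, 0.656, 0.0, 0.0]
ft_force: [-0.1, 0.1, -0.2]
grip_width: 0.597
grasp_force: 0.0
```

Call:
{"api": "apply_moves", "payload": {
  "rows": [
    {"x": 0, "y": 0, "z": 0, "ax": 0, "ay": 0, "az": 0, "gripper": 1},
    {"x": 0, "y": 0, "z": 0, "ax": 0, "ay": 0, "az": 0, "gripper": 1},
    {"x": 0, "y": 0, "z": 0, "ax": 0, "ay": 0, "az": 0, "gripper": 1},
    {"x": 0, "y": 0, "z": 0, "ax": 0, "ay": 0, "az": 0, "gripper": 1},
    {"x": 0, "y": 0, "z": 0, "ax": 0, "ay": 0, "az": 0, "gripper": 1}
  ],
  "newtons": 60
}}

```text
clock: 3.53
position: [0.443, 0.1511, 0.018]
ee_rot: [0.755, 0.656, 0.0, 0.0]
ft_force: [-1.8, 0.9, 3.4]
grip_width: 0.086
grasp_force: 59.4
```

Call:
{"api": "apply_moves", "payload": {
  "rows": [
    {"x": 0, "y": 0, "z": 0, "ax": 0, "ay": 0, "az": 0, "gripper": 1},
    {"x": 0, "y": 0, "z": 0, "ax": 0, "ay": 0, "az": 0, "gripper": 1},
    {"x": 0, "y": 0, "z": 0, "ax": 0, "ay": 0, "az": 0, "gripper": 1},
    {"x": 0, "y": 0, "z": 0, "ax": 0, "ay": 0, "az": 0, "gripper": 1},
    {"x": 0, "y": 0, "z": 0, "ax": 0, "ay": 0, "az": 0, "gripper": 1}
  ]
}}

```text
clock: 3.95
position: [0.443, 0.1511, 0.018]
ee_rot: [0.755, 0.656, 0.0, 0.0]
ft_force: [-3.2, 0.2, 6.6]
grip_width: 0.081
grasp_force: 59.8
```

Run:
```python
from plan import *
Rm=down(82); p=np.array(get_obs()["position"]); z=lambda h:p+[0,0,h]
rows([(5,z(.15),Rm),(20,tcp(deck(0,-61,120),DN),DN),(5,tcp(deck(0,-61,40),DN),DN)])
c=camera("top"); cv2.imwrite("pics/x.png",c["color"][:,:,::-1])
```

```text
t 4.0 pos [0.443  0.1511 0.018 ] yaw/rot [-5.000e-02 -5.000e-02  8.192e+01] F [-3.2  0.2  6.6] T [-0.04  0.61  0.03] grip 6.9 59.8 j [ 0.23  0.35 -0.72  2.05  0.31  0.85 -0.81]
 5 rows: xyz [  0.   0. -30.]  turn [ 0.01 -0.   -0.02]
 20 rows: xyz [-17.   21.6  -0.3]  turn [0.21 0.18 4.11]
 5 rows: xyz [ 0.  0. 16.]  turn [0. 0. 0.]
```

Run:
```python
from plan import *
Rm=down(82); p=np.array(get_obs()["position"])
rows([(5,p+[0,0,.16],Rm),(15,tcp(deck(0,130,140),DN),DN),(5,tcp(deck(-3,-61,120),DN,.005),DN),(5,tcp(deck(-2,-61,35),DN,.005),DN)])
```

```text
t 4.0 pos [0.443  0.1511 0.018 ] yaw/rot [-4.000e-02 -5.000e-02  8.193e+01] F [-2.4 -0.   6.9] T [0.05 0.62 0.02] grip 7.1 59.8 j [ 0.23  0.35 -0.72  2.05  0.31  0.85 -0.81]
 5 rows: xyz [  0.   0. -32.]  turn [ 0.01 -0.   -0.01]
 15 rows: xyz [-13.5  18.6  -1.6]  turn [0.27 0.24 5.48]
 5 rows: xyz [-0.6 38.2  3.4]  turn [0. 0. 0.]
 5 rows: xyz [ 0.2 -0.  17. ]  turn [0. 0. 0.]
```

Call:
{"api": "apply_moves", "payload": {
  "rows": [
    {"x": 0, "y": 0, "z": -32, "ax": 0, "ay": 0, "az": 0, "gripper": 1},
    {"x": 0, "y": 0, "z": -32, "ax": 0, "ay": 0, "az": 0, "gripper": 1},
    {"x": 0, "y": 0, "z": -32, "ax": 0, "ay": 0, "az": 0, "gripper": 1},
    {"x": 0, "y": 0, "z": -32, "ax": 0, "ay": 0, "az": 0, "gripper": 1},
    {"x": 0, "y": 0, "z": -32, "ax": 0, "ay": 0, "az": 0, "gripper": 1}
  ]
}}

```text
clock: 4.42
position: [0.4422, 0.1508, 0.1788]
ee_rot: [0.755, 0.656, -0.0, 0.0]
ft_force: [0.6, -0.7, -3.0]
grip_width: 0.083
grasp_force: 59.5
```

Call:
{"api": "apply_moves", "payload": {
  "rows": [
    {"x": -13.5, "y": 18.6, "z": -1.6, "ax": 0.27, "ay": 0.24, "az": 5.48, "gripper": 1},
    {"x": -13.5, "y": 18.6, "z": -1.6, "ax": 0.27, "ay": 0.24, "az": 5.48, "gripper": 1},
    {"x": -13.5, "y": 18.6, "z": -1.6, "ax": 0.27, "ay": 0.24, "az": 5.48, "gripper": 1},
    {"x": -13.5, "y": 18.6, "z": -1.6, "ax": 0.27, "ay": 0.24, "az": 5.48, "gripper": 1},
    {"x": -13.5, "y": 18.6, "z": -1.6, "ax": 0.27, "ay": 0.24, "az": 5.48, "gripper": 1}
  ]
}}

```text
clock: 4.83
position: [0.5085, 0.0565, 0.1839]
ee_rot: [0.89, 0.456, 0.0, -0.016]
ft_force: [0.1, -0.3, -2.9]
grip_width: 0.084
grasp_force: 59.5
```

Call:
{"api": "apply_moves", "payload": {
  "rows": [
    {"x": -13.5, "y": 18.6, "z": -1.6, "ax": 0.27, "ay": 0.24, "az": 5.48, "gripper": 1},
    {"x": -13.5, "y": 18.6, "z": -1.6, "ax": 0.27, "ay": 0.24, "az": 5.48, "gripper": 1},
    {"x": -13.5, "y": 18.6, "z": -1.6, "ax": 0.27, "ay": 0.24, "az": 5.48, "gripper": 1},
    {"x": -13.5, "y": 18.6, "z": -1.6, "ax": 0.27, "ay": 0.24, "az": 5.48, "gripper": 1},
    {"x": -13.5, "y": 18.6, "z": -1.6, "ax": 0.27, "ay": 0.24, "az": 5.48, "gripper": 1}
  ]
}}

```text
clock: 5.25
position: [0.523, -0.0568, 0.1869]
ee_rot: [0.972, 0.232, 0.0, -0.03]
ft_force: [0.3, 0.1, -3.2]
grip_width: 0.083
grasp_force: 59.5
```

Call:
{"api": "apply_moves", "payload": {
  "rows": [
    {"x": -13.5, "y": 18.6, "z": -1.6, "ax": 0.27, "ay": 0.24, "az": 5.48, "gripper": 1},
    {"x": -13.5, "y": 18.6, "z": -1.6, "ax": 0.27, "ay": 0.24, "az": 5.48, "gripper": 1},
    {"x": -13.5, "y": 18.6, "z": -1.6, "ax": 0.27, "ay": 0.24, "az": 5.48, "gripper": 1},
    {"x": -13.5, "y": 18.6, "z": -1.6, "ax": 0.27, "ay": 0.24, "az": 5.48, "gripper": 1},
    {"x": -13.5, "y": 18.6, "z": -1.6, "ax": 0.27, "ay": 0.24, "az": 5.48, "gripper": 1}
  ]
}}

```text
clock: 5.67
position: [0.4838, -0.1642, 0.1876]
ee_rot: [0.999, -0.005, 0.001, -0.043]
ft_force: [-0.3, -0.1, -2.9]
grip_width: 0.086
grasp_force: 59.5
```

Run:
```python
from plan import *
rows([(8,tcp(deck(-2,-61,120),DN,.005),DN),(5,tcp(deck(-2,-61,35),DN,.005),DN)])
c=camera("top"); s=camera("scene")
a=cv2.resize(c["color"][120:300,270:480],None,fx=1.9,fy=1.9); b=cv2.resize(s["color"][90:270,230:440],None,fx=1.9,fy=1.9)
cv2.imwrite("pics/hold.png",np.hstack([a,b])[:,:,::-1])
```

```text
t 5.7 pos [ 0.4838 -0.1642  0.1876] yaw/rot [ 4.97 -0.06 -0.62] F [-0.3 -0.1 -2.9] T [-0.18 -0.01  0.02] grip 7.3 59.5 j [ 0.66  0.17 -0.4   1.79 -0.02  1.21 -1.31]
 8 rows: xyz [-0.  23.7  2. ]  turn [ 0.   -0.01 -0.05]
 5 rows: xyz [-0. -0. 17.]  turn [0. 0. 0.]
```

View pics/hold.png

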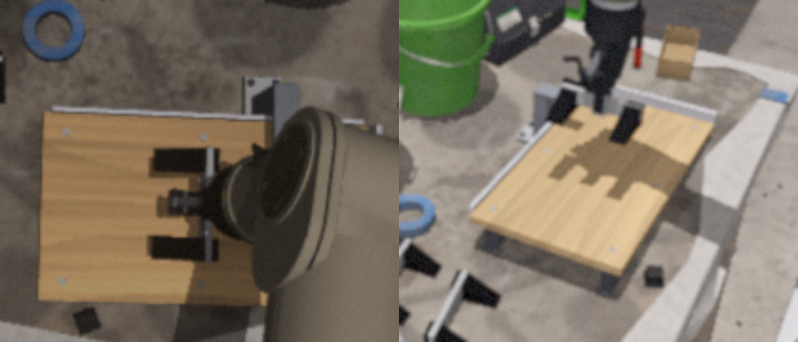

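Call:
{"api": "apply_moves", "payload": {
  "rows": [
    {"x": 0, "y": 23.7, "z": 2, "ax": 0, "ay": 0, "az": 0, "gripper": 1},
    {"x": 0, "y": 23.7, "z": 2, "ax": 0, "ay": 0, "az": 0, "gripper": 1},
    {"x": 0, "y": 23.7, "z": 2, "ax": 0, "ay": 0, "az": 0, "gripper": 1},
    {"x": 0, "y": 23.7, "z": 2, "ax": 0, "ay": 0, "az": -0.2, "gripper": 1},
    {"x": 0, "y": 23.7, "z": 2, "ax": 0, "ay": 0, "az": -0.2, "gripper": 1}
  ]
}}

```text
clock: 6.18
position: [0.4838, -0.2809, 0.1673]
ee_rot: [0.999, 0.001, 0.001, -0.043]
ft_force: [0.5, -0.2, -2.2]
grip_width: 0.084
grasp_force: 59.5
```

Call:
{"api": "apply_moves", "payload": {
  "rows": [
    {"x": 0, "y": 23.7, "z": 2, "ax": 0, "ay": 0, "az": 0, "gripper": 1},
    {"x": 0, "y": 23.7, "z": 2, "ax": 0, "ay": 0, "az": 0, "gripper": 1},
    {"x": 0, "y": 23.7, "z": 2, "ax": 0, "ay": 0, "az": 0, "gripper": 1},
    {"x": 0, "y": 0, "z": 17, "ax": 0, "ay": 0, "az": 0, "gripper": 1},
    {"x": 0, "y": 0, "z": 17, "ax": 0, "ay": 0, "az": 0, "gripper": 1}
  ]
}}

```text
clock: 6.6
position: [0.4839, -0.3493, 0.1212]
ee_rot: [0.999, -0.0, 0.001, -0.043]
ft_force: [0.1, 1.4, -3.3]
grip_width: 0.085
grasp_force: 59.7
```

Call:
{"api": "apply_moves", "payload": {
  "rows": [
    {"x": 0, "y": 0, "z": 17, "ax": 0, "ay": 0, "az": 0, "gripper": 1},
    {"x": 0, "y": 0, "z": 17, "ax": 0, "ay": 0, "az": 0, "gripper": 1},
    {"x": 0, "y": 0, "z": 15, "ax": 0, "ay": 0, "az": 0, "gripper": 1},
    {"x": 0, "y": 0, "z": 0, "ax": 0, "ay": 0, "az": 0, "gripper": 1},
    {"x": 0, "y": 0, "z": 0, "ax": 0, "ay": 0, "az": 0, "gripper": 1}
  ]
}}

```text
clock: 7.02
position: [0.4838, -0.3427, 0.0723]
ee_rot: [0.999, 0.001, 0.0, -0.044]
ft_force: [0.2, 0.7, -2.9]
grip_width: 0.085
grasp_force: 59.3
```

Run:
```python
from plan import *
rows([(5,tcp(deck(-2,-61,24),DN,.005),DN)])
c=camera("top"); s=camera("scene")
```

```text
t 7.0 pos [ 0.4838 -0.3427  0.0723] yaw/rot [ 5.03 -0.01  0.12] F [ 0.2  0.7 -2.9] T [-0.23  0.01 -0.08] grip 7.2 59.3 j [ 0.8   0.46 -0.28  1.67  0.05  1.07 -1.05]
 5 rows: xyz [-0.3  0.4  2.5]  turn [-0.01  0.    0.07]
```

Call:
{"api": "apply_moves", "payload": {
  "rows": [
    {"x": -0.3, "y": 0.4, "z": 2.5, "ax": 0, "ay": 0, "az": 0.1, "gripper": 1},
    {"x": -0.3, "y": 0.4, "z": 2.5, "ax": 0, "ay": 0, "az": 0.1, "gripper": 1},
    {"x": -0.3, "y": 0.4, "z": 2.5, "ax": 0, "ay": 0, "az": 0.1, "gripper": 1},
    {"x": -0.3, "y": 0.4, "z": 2, "ax": 0, "ay": 0, "az": 0.1, "gripper": 1},
    {"x": 0, "y": 0, "z": 0, "ax": 0, "ay": 0, "az": 0, "gripper": 1}
  ]
}}

```text
clock: 7.53
position: [0.4825, -0.3441, 0.0627]
ee_rot: [0.999, -0.003, 0.0, -0.043]
ft_force: [-0.2, 0.5, -3.0]
grip_width: 0.087
grasp_force: 59.3
```

Call:
{"api": "apply_moves", "payload": {
  "rows": [
    {"x": 0, "y": 0, "z": 1, "ax": 0, "ay": 0, "az": 0, "gripper": 1},
    {"x": 0, "y": 0, "z": 0.5, "ax": 0, "ay": 0, "az": 0, "gripper": 1},
    {"x": 0, "y": 0, "z": 0, "ax": 0, "ay": 0, "az": 0, "gripper": 1}
  ]
}}

```text
clock: 7.78
position: [0.4829, -0.3439, 0.0616]
ee_rot: [0.999, -0.003, 0.0, -0.043]
ft_force: [0.3, 0.5, -4.0]
grip_width: 0.081
grasp_force: 59.3
```

Call:
{"api": "apply_moves", "payload": {
  "rows": [
    {"x": 0, "y": 0, "z": 0.5, "ax": 0, "ay": 0, "az": 0, "gripper": 1},
    {"x": 0, "y": 0, "z": 0.5, "ax": 0, "ay": 0, "az": 0, "gripper": 1},
    {"x": 0, "y": 0, "z": 0, "ax": 0, "ay": 0, "az": 0, "gripper": 1}
  ]
}}

```text
clock: 8.03
position: [0.4829, -0.3438, 0.0606]
ee_rot: [0.999, -0.003, 0.001, -0.043]
ft_force: [0.3, 1.0, -3.1]
grip_width: 0.083
grasp_force: 59.3
```

Call:
{"api": "apply_moves", "payload": {
  "rows": [
    {"x": 0, "y": 0, "z": 0.7, "ax": 0, "ay": 0, "az": 0, "gripper": 1},
    {"x": 0, "y": 0, "z": 0.7, "ax": 0, "ay": 0, "az": 0, "gripper": 1},
    {"x": 0, "y": 0, "z": 0, "ax": 0, "ay": 0, "az": 0, "gripper": 1}
  ]
}}

```text
clock: 8.28
position: [0.4828, -0.3436, 0.0591]
ee_rot: [0.999, -0.003, 0.0, -0.043]
ft_force: [0.7, -0.4, -3.3]
grip_width: 0.085
grasp_force: 59.3
```

Call:
{"api": "apply_moves", "payload": {
  "rows": [
    {"x": 0, "y": 0, "z": 0.7, "ax": 0, "ay": 0, "az": 0, "gripper": 1},
    {"x": 0, "y": 0, "z": 0.7, "ax": 0, "ay": 0, "az": 0, "gripper": 1},
    {"x": 0, "y": 0, "z": 0, "ax": 0, "ay": 0, "az": 0, "gripper": 1}
  ]
}}

```text
clock: 8.53
position: [0.4829, -0.3437, 0.0588]
ee_rot: [0.999, -0.003, 0.001, -0.043]
ft_force: [-4.5, 1.7, 5.4]
grip_width: 0.083
grasp_force: 60.9
```

Call:
{"api": "apply_moves", "payload": {
  "rows": [
    {"x": 0, "y": 0, "z": 0.7, "ax": 0, "ay": 0, "az": 0, "gripper": 1},
    {"x": 0, "y": 0, "z": 0.7, "ax": 0, "ay": 0, "az": 0, "gripper": 1},
    {"x": 0, "y": 0, "z": 0, "ax": 0, "ay": 0, "az": 0, "gripper": 1}
  ]
}}

```text
clock: 8.78
position: [0.4829, -0.3437, 0.0587]
ee_rot: [0.999, -0.003, 0.001, -0.043]
ft_force: [-8.7, 4.4, 18.3]
grip_width: 0.084
grasp_force: 62.9
```

Call:
{"api": "apply_moves", "payload": {
  "rows": [
    {"x": 0, "y": 0, "z": -1, "ax": 0, "ay": 0, "az": 0, "gripper": 1},
    {"x": 0, "y": 0, "z": 0, "ax": 0, "ay": 0, "az": 0, "gripper": 0.6},
    {"x": 0, "y": 0, "z": 0, "ax": 0, "ay": 0, "az": 0, "gripper": 0.6},
    {"x": 0, "y": 0, "z": 0, "ax": 0, "ay": 0, "az": 0, "gripper": 0.6},
    {"x": 0, "y": 0, "z": 0, "ax": 0, "ay": 0, "az": 0, "gripper": 0.6}
  ]
}}

```text
clock: 9.2
position: [0.4829, -0.3436, 0.0574]
ee_rot: [0.999, -0.003, 0.001, -0.043]
ft_force: [-0.1, 0.8, 0.0]
grip_width: 0.398
grasp_force: 0.0
```

Call:
{"api": "apply_moves", "payload": {
  "rows": [
    {"x": 0, "y": 0, "z": -12, "ax": 0, "ay": 0, "az": 0, "gripper": 0.6},
    {"x": 0, "y": 0, "z": -25, "ax": 0, "ay": 0, "az": 0, "gripper": 0.6},
    {"x": 0, "y": 0, "z": -35, "ax": 0, "ay": 0, "az": 0, "gripper": 0.4},
    {"x": 0, "y": 0, "z": -35, "ax": 0, "ay": 0, "az": 0, "gripper": 0.3},
    {"x": 0, "y": 0, "z": -35, "ax": 0, "ay": 0, "az": 0, "gripper": 0.2}
  ]
}}

```text
clock: 9.62
position: [0.4825, -0.3558, 0.2014]
ee_rot: [0.999, -0.003, 0.001, -0.043]
ft_force: [0.5, -1.1, -0.4]
grip_width: 0.795
grasp_force: 0.0
```

Run:
```python
from plan import *
print("released at deck mm",(DR.inv().apply(np.array([.4829,-.3437,.0587])-DO)*1000).round(1))
Rr=down(94.6); rc=np.array([.4879,.3582,.06])
rows([(20,[.50,.10,.2],Rr),(10,tcp(rc+[0,0,.06],Rr),Rr),(5,tcp(rc+[0,0,.002],Rr),Rr)])
```

```text
released at deck mm [ -1.3 -61.4  18.1]
t 9.6 pos [ 0.4825 -0.3558  0.2014] yaw/rot [ 4.96 -0.08 -0.32] F [ 0.5 -1.1 -0.4] T [-0.18 -0.05  0.01] grip 67.6 0.0 j [ 0.82  0.35 -0.28  1.53  0.02  1.31 -1.03]
 20 rows: xyz [ 18.7 -17.5   1.1]  turn [-0.19 -0.21 -4.74]
 10 rows: xyz [25.8  0.9  8.8]  turn [0. 0. 0.]
 5 rows: xyz [ 0.  -0.  11.6]  turn [0. 0. 0.]
```

Call:
{"api": "apply_moves", "payload": {
  "rows": [
    {"x": 18.7, "y": -17.5, "z": 1, "ax": -0.19, "ay": -0.21, "az": -4.74, "gripper": 0.2},
    {"x": 18.7, "y": -17.5, "z": 1, "ax": -0.19, "ay": -0.21, "az": -4.74, "gripper": 0.2},
    {"x": 18.7, "y": -17.5, "z": 1, "ax": -0.19, "ay": -0.21, "az": -4.74, "gripper": 0.2},
    {"x": 18.7, "y": -17.5, "z": 1, "ax": -0.19, "ay": -0.21, "az": -4.74, "gripper": 0.2},
    {"x": 18.7, "y": -17.5, "z": 1, "ax": -0.19, "ay": -0.21, "az": -4.74, "gripper": 0.2}
  ]
}}

```text
clock: 10.03
position: [0.5613, -0.2543, 0.2025]
ee_rot: [0.978, 0.205, 0.001, -0.034]
ft_force: [-0.3, -0.4, -0.6]
grip_width: 0.8
grasp_force: 0.0
```

Call:
{"api": "apply_moves", "payload": {
  "rows": [
    {"x": 18.7, "y": -17.5, "z": 1, "ax": -0.19, "ay": -0.21, "az": -4.74, "gripper": 0.2},
    {"x": 18.7, "y": -17.5, "z": 1, "ax": -0.19, "ay": -0.21, "az": -4.74, "gripper": 0.2},
    {"x": 18.7, "y": -17.5, "z": 1, "ax": -0.19, "ay": -0.21, "az": -4.74, "gripper": 0.2},
    {"x": 18.7, "y": -17.5, "z": 1, "ax": -0.19, "ay": -0.21, "az": -4.74, "gripper": 0.2},
    {"x": 18.7, "y": -17.5, "z": 1, "ax": -0.19, "ay": -0.21, "az": -4.74, "gripper": 0.2}
  ]
}}

```text
clock: 10.45
position: [0.5917, -0.1305, 0.204]
ee_rot: [0.916, 0.402, 0.0, -0.023]
ft_force: [0.7, -0.3, -1.0]
grip_width: 0.799
grasp_force: 0.0
```

Call:
{"api": "apply_moves", "payload": {
  "rows": [
    {"x": 18.7, "y": -17.5, "z": 1, "ax": -0.19, "ay": -0.21, "az": -4.74, "gripper": 0.2},
    {"x": 18.7, "y": -17.5, "z": 1, "ax": -0.19, "ay": -0.21, "az": -4.74, "gripper": 0.2},
    {"x": 18.7, "y": -17.5, "z": 1, "ax": -0.19, "ay": -0.21, "az": -4.74, "gripper": 0.2},
    {"x": 18.7, "y": -17.5, "z": 1, "ax": -0.19, "ay": -0.21, "az": -4.74, "gripper": 0.2},
    {"x": 18.7, "y": -17.5, "z": 1, "ax": -0.19, "ay": -0.21, "az": -4.74, "gripper": 0.2}
  ]
}}

```text
clock: 10.87
position: [0.5697, -0.0049, 0.2035]
ee_rot: [0.814, 0.581, 0.0, -0.011]
ft_force: [-0.0, -0.5, -0.3]
grip_width: 0.797
grasp_force: 0.0
```

Call:
{"api": "apply_moves", "payload": {
  "rows": [
    {"x": 18.7, "y": -17.5, "z": 1, "ax": -0.19, "ay": -0.21, "az": -4.74, "gripper": 0.2},
    {"x": 18.7, "y": -17.5, "z": 1, "ax": -0.19, "ay": -0.21, "az": -4.74, "gripper": 0.2},
    {"x": 18.7, "y": -17.5, "z": 1, "ax": -0.19, "ay": -0.21, "az": -4.74, "gripper": 0.2},
    {"x": 18.7, "y": -17.5, "z": 1, "ax": -0.19, "ay": -0.21, "az": -4.74, "gripper": 0.2},
    {"x": 18.7, "y": -17.5, "z": 1, "ax": -0.19, "ay": -0.21, "az": -4.74, "gripper": 0.2}
  ]
}}

```text
clock: 11.28
position: [0.4991, 0.1012, 0.2002]
ee_rot: [0.677, 0.736, -0.0, 0.001]
ft_force: [-0.5, 0.2, -0.2]
grip_width: 0.798
grasp_force: 0.0
```

Call:
{"api": "apply_moves", "payload": {
  "rows": [
    {"x": 25.8, "y": 0.9, "z": 8, "ax": 0, "ay": 0, "az": 0, "gripper": 0.2},
    {"x": 25.8, "y": 0.9, "z": 8, "ax": 0, "ay": 0, "az": 0, "gripper": 0.2},
    {"x": 25.8, "y": 0.9, "z": 8, "ax": 0, "ay": 0, "az": 0, "gripper": 0.2},
    {"x": 25.8, "y": 0.9, "z": 8, "ax": 0, "ay": 0, "az": 0, "gripper": 0.2},
    {"x": 25.8, "y": 0.9, "z": 8, "ax": 0, "ay": 0, "az": 0, "gripper": 0.2}
  ]
}}

```text
clock: 11.7
position: [0.4941, 0.2299, 0.1598]
ee_rot: [0.679, 0.734, -0.0, 0.001]
ft_force: [0.1, -0.6, -0.7]
grip_width: 0.801
grasp_force: 0.0
```

Run:
```python
from plan import *
Rr=down(94.6); rc=np.array([.4879,.3582,.06])
rows([(5,tcp(rc+[0,0,.06],Rr),Rr),(5,tcp(rc+[0,0,.002],Rr),Rr)])
c=camera("top"); np.save("top1.npy",c,allow_pickle=True)
s=camera("scene"); 
a=cv2.resize(c["color"][140:290,95:480],None,fx=2.05,fy=2.05)
cv2.imwrite("pics/v1.png",a[:,:,::-1])
```

```text
t 11.7 pos [0.4941 0.2299 0.1598] yaw/rot [-1.40e-01  2.00e-02  9.45e+01] F [ 0.1 -0.6 -0.7] T [ 0.04 -0.04 -0.02] grip 68.1 0.0 j [ 0.18  0.33 -0.83  1.75  0.26  1.18 -0.64]
 5 rows: xyz [25.7  0.8  9.5]  turn [ 0.01  0.02 -0.02]
 5 rows: xyz [ 0.  -0.  11.6]  turn [0. 0. 0.]
```

View pics/v1.png

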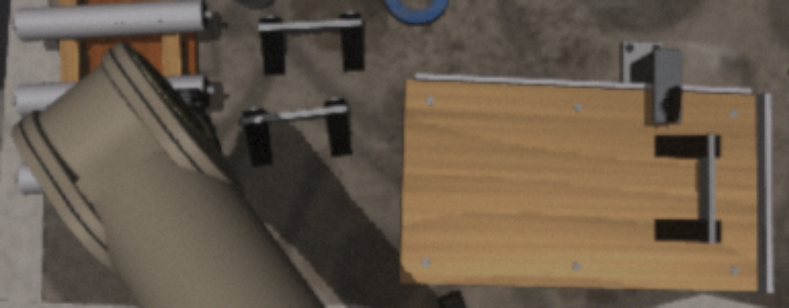

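The chock stands on the deck at crop (712, 133–242), with its toes uphill. Now for the first roller.

Call:
{"api": "apply_moves", "payload": {
  "rows": [
    {"x": 25.7, "y": 0.8, "z": 9.5, "ax": 0, "ay": 0, "az": 0, "gripper": 0.2},
    {"x": 25.7, "y": 0.8, "z": 9.5, "ax": 0, "ay": 0, "az": 0, "gripper": 0.2},
    {"x": 25.7, "y": 0.8, "z": 9.5, "ax": 0, "ay": 0, "az": 0, "gripper": 0.2},
    {"x": 25.7, "y": 0.8, "z": 9.5, "ax": 0, "ay": 0, "az": 0, "gripper": 0.2},
    {"x": 25.7, "y": 0.8, "z": 9.5, "ax": 0, "ay": 0, "az": 0, "gripper": 0.2}
  ]
}}

```text
clock: 12.22
position: [0.4885, 0.3577, 0.1118]
ee_rot: [0.679, 0.734, -0.0, 0.001]
ft_force: [0.2, -0.1, -0.7]
grip_width: 0.8
grasp_force: 0.0
```

Call:
{"api": "apply_moves", "payload": {
  "rows": [
    {"x": 0, "y": 0, "z": 11.6, "ax": 0, "ay": 0, "az": 0, "gripper": 0.2},
    {"x": 0, "y": 0, "z": 11.6, "ax": 0, "ay": 0, "az": 0, "gripper": 0.2},
    {"x": 0, "y": 0, "z": 11.6, "ax": 0, "ay": 0, "az": 0, "gripper": 0.2},
    {"x": 0, "y": 0, "z": 11.6, "ax": 0, "ay": 0, "az": 0, "gripper": 0.2},
    {"x": 0, "y": 0, "z": 11.6, "ax": 0, "ay": 0, "az": 0, "gripper": 0.2}
  ]
}}

```text
clock: 12.63
position: [0.4886, 0.3557, 0.0526]
ee_rot: [0.679, 0.734, -0.001, 0.001]
ft_force: [0.7, -0.2, -0.1]
grip_width: 0.802
grasp_force: 0.0
```

Call:
{"api": "apply_moves", "payload": {
  "rows": [
    {"x": 0, "y": 0, "z": 0, "ax": 0, "ay": 0, "az": 0, "gripper": 0.2},
    {"x": 0, "y": 0, "z": 0, "ax": 0, "ay": 0, "az": 0, "gripper": 1},
    {"x": 0, "y": 0, "z": 0, "ax": 0, "ay": 0, "az": 0, "gripper": 1},
    {"x": 0, "y": 0, "z": 0, "ax": 0, "ay": 0, "az": 0, "gripper": 1},
    {"x": 0, "y": 0, "z": 0, "ax": 0, "ay": 0, "az": 0, "gripper": 1}
  ],
  "newtons": 60
}}

```text
clock: 13.05
position: [0.4864, 0.3573, 0.0542]
ee_rot: [0.678, 0.735, -0.001, 0.0]
ft_force: [-7.7, -4.7, 5.7]
grip_width: 0.45
grasp_force: 59.8
```

Call:
{"api": "apply_moves", "payload": {
  "rows": [
    {"x": 0, "y": 0, "z": 0, "ax": 0, "ay": 0, "az": 0, "gripper": 1},
    {"x": 0, "y": 0, "z": 0, "ax": 0, "ay": 0, "az": 0, "gripper": 1},
    {"x": 0, "y": 0, "z": 0, "ax": 0, "ay": 0, "az": 0, "gripper": 1}
  ]
}}

```text
clock: 13.3
position: [0.4864, 0.3573, 0.0542]
ee_rot: [0.678, 0.735, -0.001, 0.0]
ft_force: [-8.2, -2.0, 6.3]
grip_width: 0.448
grasp_force: 59.8
```

Run:
```python
from plan import *
c=np.load("top1.npy",allow_pickle=True).item()
# bar ends seen at deck height 36 mm
for uv in([712.5,133],[713.5,242]):
    o,d=ray(c,[[uv[0]/2.05-.5+95,uv[1]/2.05-.5+140]]); n=DR.apply([0,0,1]); p0=DO+n*.036
    print("bar end deck mm",(DR.inv().apply(o+d[0]*((p0-o)@n)/(d[0]@n)-DO)*1000).round(1))
Rr=down(94.6); p=np.array(get_obs()["position"])
rows([(5,p+[0,0,.13],Rr),(20,tcp(deck(0,70,130),DN),DN),(5,tcp(deck(0,70,35),DN),DN)])
```

```text
bar end deck mm [ 66.4 -61.8  36. ]
bar end deck mm [-60.9 -62.2  36. ]
t 13.3 pos [0.4864 0.3573 0.0542] yaw/rot [-2.000e-02  1.800e-01  9.459e+01] F [-8.2 -2.   6.3] T [-0.68  1.71  0.13] grip 38.1 59.8 j [-0.12  0.58 -0.77  1.68  0.45  1.07 -0.94]
 5 rows: xyz [ -0.  -0. -26.]  turn [-0.02  0.02 -0.  ]
 20 rows: xyz [-24.8  21.   -0.7]  turn [0.19 0.21 4.74]
 5 rows: xyz [-0. -0. 19.]  turn [0. 0. 0.]
```

Call:
{"api": "apply_moves", "payload": {
  "rows": [
    {"x": 0, "y": 0, "z": -10, "ax": 0, "ay": 0, "az": 0, "gripper": 1},
    {"x": 0, "y": 0, "z": -30, "ax": 0, "ay": 0, "az": 0, "gripper": 1},
    {"x": 0, "y": 0, "z": -30, "ax": 0, "ay": 0, "az": 0, "gripper": 1},
    {"x": 0, "y": 0, "z": -30, "ax": 0, "ay": 0, "az": 0, "gripper": 1},
    {"x": 0, "y": 0, "z": -30, "ax": 0, "ay": 0, "az": 0, "gripper": 1}
  ]
}}

```text
clock: 13.72
position: [0.4878, 0.3573, 0.1858]
ee_rot: [0.679, 0.735, -0.0, 0.001]
ft_force: [0.9, 0.7, -3.2]
grip_width: 0.45
grasp_force: 61.1
```

Call:
{"api": "apply_moves", "payload": {
  "rows": [
    {"x": -24.8, "y": 21, "z": -0.7, "ax": 0.19, "ay": 0.21, "az": 4.74, "gripper": 1},
    {"x": -24.8, "y": 21, "z": -0.7, "ax": 0.19, "ay": 0.21, "az": 4.74, "gripper": 1},
    {"x": -24.8, "y": 21, "z": -0.7, "ax": 0.19, "ay": 0.21, "az": 4.74, "gripper": 1},
    {"x": -24.8, "y": 21, "z": -0.7, "ax": 0.19, "ay": 0.21, "az": 4.74, "gripper": 1},
    {"x": -24.8, "y": 21, "z": -0.7, "ax": 0.19, "ay": 0.21, "az": 4.74, "gripper": 1}
  ]
}}

```text
clock: 14.13
position: [0.5822, 0.2243, 0.1867]
ee_rot: [0.816, 0.578, 0.0, -0.012]
ft_force: [1.0, 0.7, -4.3]
grip_width: 0.453
grasp_force: 61.4
```

Call:
{"api": "apply_moves", "payload": {
  "rows": [
    {"x": -24.8, "y": 21, "z": -0.7, "ax": 0.19, "ay": 0.21, "az": 4.74, "gripper": 1},
    {"x": -24.8, "y": 21, "z": -0.7, "ax": 0.19, "ay": 0.21, "az": 4.74, "gripper": 1},
    {"x": -24.8, "y": 21, "z": -0.7, "ax": 0.19, "ay": 0.21, "az": 4.74, "gripper": 1},
    {"x": -24.8, "y": 21, "z": -0.7, "ax": 0.19, "ay": 0.21, "az": 4.74, "gripper": 1},
    {"x": -24.8, "y": 21, "z": -0.7, "ax": 0.19, "ay": 0.21, "az": 4.74, "gripper": 1}
  ]
}}

```text
clock: 14.55
position: [0.6141, 0.0659, 0.185]
ee_rot: [0.917, 0.398, 0.001, -0.023]
ft_force: [1.1, 0.8, -3.6]
grip_width: 0.449
grasp_force: 61.4
```

Call:
{"api": "apply_moves", "payload": {
  "rows": [
    {"x": -24.8, "y": 21, "z": -0.7, "ax": 0.19, "ay": 0.21, "az": 4.74, "gripper": 1},
    {"x": -24.8, "y": 21, "z": -0.7, "ax": 0.19, "ay": 0.21, "az": 4.74, "gripper": 1},
    {"x": -24.8, "y": 21, "z": -0.7, "ax": 0.19, "ay": 0.21, "az": 4.74, "gripper": 1},
    {"x": -24.8, "y": 21, "z": -0.7, "ax": 0.19, "ay": 0.21, "az": 4.74, "gripper": 1},
    {"x": -24.8, "y": 21, "z": -0.7, "ax": 0.19, "ay": 0.21, "az": 4.74, "gripper": 1}
  ]
}}

```text
clock: 14.97
position: [0.5796, -0.0919, 0.1808]
ee_rot: [0.979, 0.201, 0.001, -0.034]
ft_force: [-0.3, -0.2, -3.1]
grip_width: 0.451
grasp_force: 61.3
```

Call:
{"api": "apply_moves", "payload": {
  "rows": [
    {"x": -24.8, "y": 21, "z": -0.7, "ax": 0.19, "ay": 0.21, "az": 4.74, "gripper": 1},
    {"x": -24.8, "y": 21, "z": -0.7, "ax": 0.19, "ay": 0.21, "az": 4.74, "gripper": 1},
    {"x": -24.8, "y": 21, "z": -0.7, "ax": 0.19, "ay": 0.21, "az": 4.74, "gripper": 1},
    {"x": -24.8, "y": 21, "z": -0.7, "ax": 0.19, "ay": 0.21, "az": 4.74, "gripper": 1},
    {"x": -24.8, "y": 21, "z": -0.7, "ax": 0.19, "ay": 0.21, "az": 4.74, "gripper": 1}
  ]
}}

```text
clock: 15.38
position: [0.4845, -0.2224, 0.1752]
ee_rot: [0.999, -0.005, 0.001, -0.043]
ft_force: [-0.4, -1.2, -3.2]
grip_width: 0.444
grasp_force: 61.3
```

Run:
```python
from plan import *
rows([(5,tcp(deck(0,70,60),DN,.0058),DN),(5,tcp(deck(0,70,24),DN,.0058),DN),(5,tcp(deck(0,5,21.5),DN,.0058),DN)])
c=camera("top"); s=camera("scene"); np.save("top2.npy",c,allow_pickle=True)
a=cv2.resize(c["color"][130:300,270:480],None,fx=1.9,fy=1.9); b=cv2.resize(s["color"][100:270,230:440],None,fx=1.9,fy=1.9)
cv2.imwrite("pics/hold2.png",np.hstack([a,b])[:,:,::-1])
```

```text
t 15.4 pos [ 0.4845 -0.2224  0.1752] yaw/rot [ 4.94 -0.15 -0.57] F [-0.4 -1.2 -3.2] T [-0.22 -0.02  0.04] grip 37.7 61.3 j [ 0.71  0.23 -0.35  1.75 -0.    1.21 -1.22]
 5 rows: xyz [ 0.  -0.1 13.9]  turn [ 0.01 -0.03 -0.06]
 5 rows: xyz [0.  0.  7.2]  turn [0. 0. 0.]
 5 rows: xyz [-0.  13.   0.5]  turn [0. 0. 0.]
```

View pics/hold2.png

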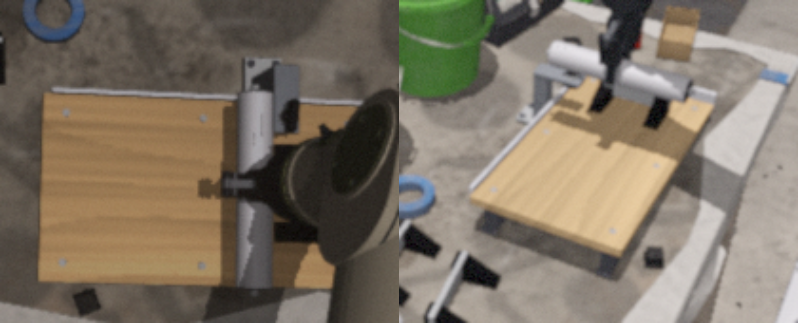

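Call:
{"api": "apply_moves", "payload": {
  "rows": [
    {"x": 0, "y": 0, "z": 13.9, "ax": 0, "ay": 0, "az": -0.1, "gripper": 1},
    {"x": 0, "y": 0, "z": 13.9, "ax": 0, "ay": 0, "az": -0.1, "gripper": 1},
    {"x": 0, "y": 0, "z": 13.9, "ax": 0, "ay": 0, "az": -0.1, "gripper": 1},
    {"x": 0, "y": 0, "z": 13.9, "ax": 0, "ay": 0, "az": 0, "gripper": 1},
    {"x": 0, "y": 0, "z": 13.9, "ax": 0, "ay": 0, "az": 0, "gripper": 1}
  ]
}}

```text
clock: 15.9
position: [0.4858, -0.2148, 0.1053]
ee_rot: [0.999, 0.0, 0.001, -0.043]
ft_force: [0.6, -0.2, -3.3]
grip_width: 0.45
grasp_force: 61.3
```

Call:
{"api": "apply_moves", "payload": {
  "rows": [
    {"x": 0, "y": 0, "z": 7, "ax": 0, "ay": 0, "az": 0, "gripper": 1},
    {"x": 0, "y": 0, "z": 7, "ax": 0, "ay": 0, "az": 0, "gripper": 1},
    {"x": 0, "y": 0, "z": 7, "ax": 0, "ay": 0, "az": 0, "gripper": 1},
    {"x": 0, "y": 0, "z": 7, "ax": 0, "ay": 0, "az": 0, "gripper": 1},
    {"x": 0, "y": 0, "z": 6, "ax": 0, "ay": 0, "az": 0, "gripper": 1}
  ]
}}

```text
clock: 16.32
position: [0.4857, -0.2121, 0.071]
ee_rot: [0.999, -0.0, 0.001, -0.043]
ft_force: [-0.4, -0.1, -3.5]
grip_width: 0.446
grasp_force: 61.3
```

Call:
{"api": "apply_moves", "payload": {
  "rows": [
    {"x": 0, "y": 0, "z": 0, "ax": 0, "ay": 0, "az": 0, "gripper": 1},
    {"x": 0, "y": 0, "z": 0, "ax": 0, "ay": 0, "az": 0, "gripper": 1}
  ]
}}

```text
clock: 16.48
position: [0.4853, -0.212, 0.0711]
ee_rot: [0.999, -0.0, 0.0, -0.043]
ft_force: [-0.0, -0.3, -3.3]
grip_width: 0.452
grasp_force: 61.3
```

Run:
```python
from plan import *
c=np.load("top2.npy",allow_pickle=True).item()
u=[[255/1.9-.5+270,92/1.9-.5+130],[255/1.9-.5+270,287/1.9-.5+130]]
P=onz(c,u,.184); print(P.round(4),(P[0]-P[1]).round(3),P.mean(0).round(4))
rows([(5,tcp(deck(0,70,21.5),DN,.0058),DN),(5,tcp(deck(0,30,21.5),DN,.0058),DN),(5,tcp(deck(0,4,21.5),DN,.0058),DN)])
c=camera("top"); s=camera("scene"); np.save("top2.npy",c,allow_pickle=True);crop(c["color"],360,150,480,250,6,"k1.png")
```

```text
[[ 0.5954 -0.2225  0.184 ]
 [ 0.375  -0.2219  0.184 ]] [ 0.22  -0.001  0.   ] [ 0.4852 -0.2222  0.184 ]
t 16.5 pos [ 0.4853 -0.212   0.0711] yaw/rot [ 4.97 -0.06 -0.03] F [-0.  -0.3 -3.3] T [-0.14  0.01  0.05] grip 38.4 61.3 j [ 0.68  0.34 -0.35  1.85  0.04  1.   -1.25]
 5 rows: xyz [-0.1  0.2  0.7]  turn [ 0.01 -0.01  0.04]
 5 rows: xyz [0. 8. 0.]  turn [0. 0. 0.]
 5 rows: xyz [ 0.   5.2 -0. ]  turn [0. 0. 0.]
```

View pics/k1.png

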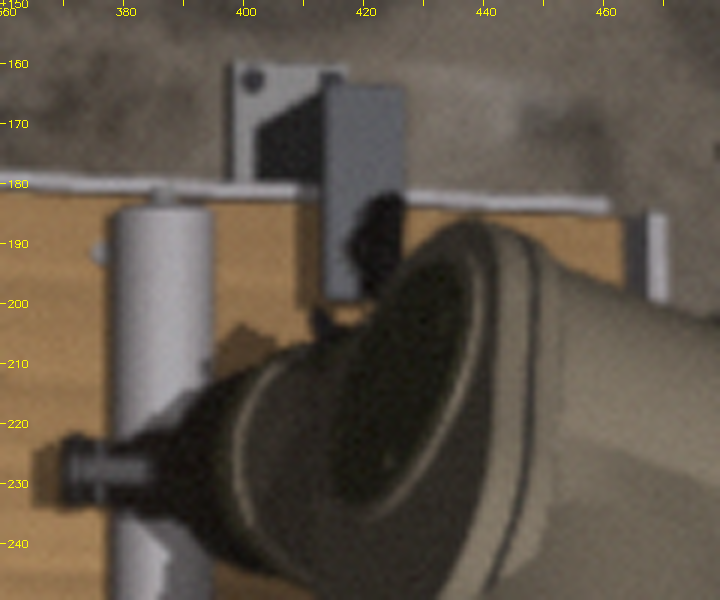

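Call:
{"api": "apply_moves", "payload": {
  "rows": [
    {"x": -0.1, "y": 0.2, "z": 0.7, "ax": 0, "ay": 0, "az": 0.1, "gripper": 1},
    {"x": -0.1, "y": 0.2, "z": 0.7, "ax": 0, "ay": 0, "az": 0.1, "gripper": 1},
    {"x": -0.1, "y": 0.2, "z": 0.6, "ax": 0, "ay": 0, "az": 0, "gripper": 1},
    {"x": -0.1, "y": 0.2, "z": 0.5, "ax": 0, "ay": 0, "az": 0, "gripper": 1},
    {"x": 0, "y": 0, "z": 0, "ax": 0, "ay": 0, "az": 0, "gripper": 1}
  ]
}}

```text
clock: 17.0
position: [0.4849, -0.2127, 0.0686]
ee_rot: [0.999, -0.002, 0.001, -0.043]
ft_force: [0.8, 0.1, -3.4]
grip_width: 0.451
grasp_force: 61.3
```

Call:
{"api": "apply_moves", "payload": {
  "rows": [
    {"x": 0, "y": 8, "z": 0, "ax": 0, "ay": 0, "az": 0, "gripper": 1},
    {"x": 0, "y": 8, "z": 0, "ax": 0, "ay": 0, "az": 0, "gripper": 1},
    {"x": 0, "y": 8, "z": 0, "ax": 0, "ay": 0, "az": 0, "gripper": 1},
    {"x": 0, "y": 8, "z": 0, "ax": 0, "ay": 0, "az": 0, "gripper": 1},
    {"x": 0, "y": 0, "z": 0, "ax": 0, "ay": 0, "az": 0, "gripper": 1}
  ]
}}

```text
clock: 17.42
position: [0.4844, -0.2472, 0.0657]
ee_rot: [0.999, -0.003, 0.001, -0.043]
ft_force: [-0.5, 0.6, -3.1]
grip_width: 0.452
grasp_force: 61.3
```

Call:
{"api": "apply_moves", "payload": {
  "rows": [
    {"x": 0, "y": 6, "z": 0, "ax": 0, "ay": 0, "az": 0, "gripper": 1},
    {"x": 0, "y": 6, "z": 0, "ax": 0, "ay": 0, "az": 0, "gripper": 1},
    {"x": 0, "y": 6, "z": 0, "ax": 0, "ay": 0, "az": 0, "gripper": 1},
    {"x": 0, "y": 6, "z": 0, "ax": 0, "ay": 0, "az": 0, "gripper": 1},
    {"x": 0, "y": 0, "z": 0, "ax": 0, "ay": 0, "az": 0, "gripper": 1}
  ]
}}

```text
clock: 17.83
position: [0.4845, -0.27, 0.0637]
ee_rot: [0.999, -0.003, 0.001, -0.043]
ft_force: [-0.3, -0.3, -3.3]
grip_width: 0.453
grasp_force: 61.3
```

Run:
```python
from plan import *
rows([(5,tcp(deck(0,-1,21.5),DN,.0058),DN),(5,tcp(deck(0,-1,20),DN,.0058),DN)])
o=get_obs(); print((DR.inv().apply(np.array(o["position"])-DO)*1000).round(1))
```

```text
t 17.8 pos [ 0.4845 -0.27    0.0637] yaw/rot [ 4.93 -0.06 -0.32] F [-0.3 -0.3 -3.3] T [-0.19  0.01 -0.01] grip 38.5 61.3 j [ 0.74  0.4  -0.32  1.79  0.05  1.01 -1.16]
 5 rows: xyz [0.  2.7 0.2]  turn [ 0.01 -0.01 -0.01]
 5 rows: xyz [ 0.  -0.   0.3]  turn [0. 0. 0.]
[-0.1 12.5 16.6]
```

Call:
{"api": "apply_moves", "payload": {
  "rows": [
    {"x": 0, "y": 3, "z": 0, "ax": 0, "ay": 0, "az": 0, "gripper": 1},
    {"x": 0, "y": 3, "z": 0, "ax": 0, "ay": 0, "az": 0, "gripper": 1},
    {"x": 0, "y": 3, "z": 0, "ax": 0, "ay": 0, "az": 0, "gripper": 1},
    {"x": 0, "y": 1, "z": 0, "ax": 0, "ay": 0, "az": 0, "gripper": 1},
    {"x": 0, "y": 0, "z": 0, "ax": 0, "ay": 0, "az": 0, "gripper": 1}
  ]
}}

```text
clock: 18.25
position: [0.4847, -0.2786, 0.0629]
ee_rot: [0.999, -0.002, 0.001, -0.043]
ft_force: [-0.8, 0.1, -3.8]
grip_width: 0.446
grasp_force: 61.3
```

Call:
{"api": "apply_moves", "payload": {
  "rows": [
    {"x": 0, "y": 0, "z": 0.5, "ax": 0, "ay": 0, "az": 0, "gripper": 1},
    {"x": 0, "y": 0, "z": 0.5, "ax": 0, "ay": 0, "az": 0, "gripper": 1},
    {"x": 0, "y": 0, "z": 0, "ax": 0, "ay": 0, "az": 0, "gripper": 1}
  ]
}}

```text
clock: 18.5
position: [0.4847, -0.278, 0.0618]
ee_rot: [0.999, -0.002, 0.0, -0.043]
ft_force: [-0.7, -0.4, -3.3]
grip_width: 0.447
grasp_force: 61.3
```

Call:
{"api": "apply_moves", "payload": {
  "rows": [
    {"x": 0, "y": 0, "z": 0.5, "ax": 0, "ay": 0, "az": 0, "gripper": 1},
    {"x": 0, "y": 0, "z": 0, "ax": 0, "ay": 0, "az": 0, "gripper": 1}
  ]
}}

```text
clock: 18.67
position: [0.4847, -0.2781, 0.0614]
ee_rot: [0.999, -0.002, 0.001, -0.043]
ft_force: [0.4, 0.8, -3.5]
grip_width: 0.448
grasp_force: 61.3
```

Run:
```python
from plan import *
o=get_obs(); print((DR.inv().apply(np.array(o["position"])-DO)*1000).round(1),np.round(o["ft_force"],1),np.round(o["torque"],2))
```

```text
[ 0.2  4.2 15.1] [ 0.4  0.8 -3.5] [-0.11 -0.04 -0.01]
```

Call:
{"api": "apply_moves", "payload": {
  "rows": [
    {"x": 0, "y": 0, "z": 0.5, "ax": 0, "ay": 0, "az": 0, "gripper": 1},
    {"x": 0, "y": 0, "z": 0, "ax": 0, "ay": 0, "az": 0, "gripper": 1}
  ]
}}

```text
clock: 18.83
position: [0.4848, -0.2781, 0.0611]
ee_rot: [0.999, -0.002, 0.001, -0.043]
ft_force: [-1.7, 1.5, -0.3]
grip_width: 0.448
grasp_force: 61.7
```

Call:
{"api": "apply_moves", "payload": {
  "rows": [
    {"x": 0, "y": 0, "z": 0.4, "ax": 0, "ay": 0, "az": 0, "gripper": 1},
    {"x": 0, "y": 0, "z": 0, "ax": 0, "ay": 0, "az": 0, "gripper": 1}
  ]
}}

```text
clock: 19.0
position: [0.4848, -0.2782, 0.0611]
ee_rot: [0.999, -0.002, 0.001, -0.043]
ft_force: [-3.4, 1.7, 4.5]
grip_width: 0.451
grasp_force: 62.1
```

Call:
{"api": "apply_moves", "payload": {
  "rows": [
    {"x": 0, "y": 1, "z": 0, "ax": 0, "ay": 0, "az": 0, "gripper": 1},
    {"x": 0, "y": 1, "z": 0, "ax": 0, "ay": 0, "az": 0, "gripper": 1},
    {"x": 0, "y": 0, "z": 0, "ax": 0, "ay": 0, "az": 0, "gripper": 1}
  ]
}}

```text
clock: 19.25
position: [0.4851, -0.2792, 0.061]
ee_rot: [0.999, -0.002, 0.001, -0.044]
ft_force: [-2.2, 4.5, 6.4]
grip_width: 0.448
grasp_force: 62.3
```

Call:
{"api": "apply_moves", "payload": {
  "rows": [
    {"x": 0, "y": 0.7, "z": 0, "ax": 0, "ay": 0, "az": 0, "gripper": 1},
    {"x": 0, "y": 0, "z": 0, "ax": 0, "ay": 0, "az": 0, "gripper": 1}
  ]
}}

```text
clock: 19.42
position: [0.4853, -0.2798, 0.061]
ee_rot: [0.999, -0.002, 0.001, -0.044]
ft_force: [-2.6, 4.7, 7.1]
grip_width: 0.451
grasp_force: 62.3
```

Call:
{"api": "apply_moves", "payload": {
  "rows": [
    {"x": 0, "y": 0.7, "z": 0, "ax": 0, "ay": 0, "az": 0, "gripper": 1},
    {"x": 0, "y": 0, "z": 0, "ax": 0, "ay": 0, "az": 0, "gripper": 1}
  ]
}}

```text
clock: 19.58
position: [0.4854, -0.2804, 0.0609]
ee_rot: [0.999, -0.002, 0.001, -0.044]
ft_force: [-1.3, 6.0, 5.2]
grip_width: 0.451
grasp_force: 62.3
```

Run:
```python
from plan import *
o=get_obs(); print((DR.inv().apply(np.array(o["position"])-DO)*1000).round(1),np.round(o["ft_force"],1),np.round(o["torque"],2))
```

```text
[ 0.9  1.9 14.8] [-1.3  6.   5.2] [1.12 0.43 0.08]
```

Call:
{"api": "apply_moves", "payload": {
  "rows": [
    {"x": -0.3, "y": 0, "z": -0.8, "ax": 0, "ay": 0, "az": 0, "gripper": 1},
    {"x": 0, "y": 0.7, "z": 0, "ax": 0, "ay": 0, "az": 0, "gripper": 1},
    {"x": 0, "y": 0, "z": 0, "ax": 0, "ay": 0, "az": 0, "gripper": 1}
  ]
}}

```text
clock: 19.83
position: [0.4847, -0.2818, 0.0611]
ee_rot: [0.999, -0.002, 0.001, -0.044]
ft_force: [0.5, 4.8, 2.6]
grip_width: 0.45
grasp_force: 61.8
```

Call:
{"api": "apply_moves", "payload": {
  "rows": [
    {"x": 0, "y": 0.6, "z": 0, "ax": 0, "ay": 0, "az": 0, "gripper": 1},
    {"x": 0, "y": 0, "z": 0, "ax": 0, "ay": 0, "az": 0, "gripper": 1}
  ]
}}

```text
clock: 20.0
position: [0.4847, -0.2823, 0.0611]
ee_rot: [0.999, -0.002, 0.001, -0.044]
ft_force: [0.1, 6.0, 2.4]
grip_width: 0.446
grasp_force: 61.9
```

Call:
{"api": "apply_moves", "payload": {
  "rows": [
    {"x": 0, "y": 0.6, "z": 0, "ax": 0, "ay": 0, "az": 0, "gripper": 1},
    {"x": 0, "y": 0, "z": 0, "ax": 0, "ay": 0, "az": 0, "gripper": 1}
  ]
}}

```text
clock: 20.17
position: [0.4848, -0.2829, 0.061]
ee_rot: [0.999, -0.002, 0.001, -0.044]
ft_force: [0.3, 4.6, 2.4]
grip_width: 0.45
grasp_force: 61.9
```

Run:
```python
from plan import *
o=get_obs(); print((DR.inv().apply(np.array(o["position"])-DO)*1000).round(1),np.round(o["ft_force"],1),np.round(o["torque"],2))
```

```text
[ 0.3 -0.5 15.1] [0.3 4.6 2.4] [1.09 0.03 0.06]
```

Call:
{"api": "apply_moves", "payload": {
  "rows": [
    {"x": 0, "y": -0.3, "z": 0, "ax": 0, "ay": 0, "az": 0, "gripper": 1},
    {"x": 0, "y": 0, "z": 0, "ax": 0, "ay": 0, "az": 0, "gripper": 0.45},
    {"x": 0, "y": 0, "z": 0, "ax": 0, "ay": 0, "az": 0, "gripper": 0.35},
    {"x": 0, "y": 0, "z": 0, "ax": 0, "ay": 0, "az": 0, "gripper": 0.35},
    {"x": 0, "y": 0, "z": 0, "ax": 0, "ay": 0, "az": 0, "gripper": 0.35}
  ]
}}

```text
clock: 20.58
position: [0.4842, -0.2838, 0.0609]
ee_rot: [0.999, -0.002, 0.001, -0.043]
ft_force: [-0.3, -0.3, 0.7]
grip_width: 0.649
grasp_force: 0.0
```

Call:
{"api": "apply_moves", "payload": {
  "rows": [
    {"x": 0, "y": 0, "z": -5, "ax": 0, "ay": 0, "az": 0, "gripper": 0.35},
    {"x": 0, "y": 0, "z": -20, "ax": 0, "ay": 0, "az": 0, "gripper": 0.35},
    {"x": 0, "y": 0, "z": -30, "ax": 0, "ay": 0, "az": 0, "gripper": 0.35},
    {"x": 0, "y": 0, "z": -35, "ax": 0, "ay": 0, "az": 0, "gripper": 0.35},
    {"x": 0, "y": 0, "z": -35, "ax": 0, "ay": 0, "az": 0, "gripper": 0.35}
  ]
}}

```text
clock: 21.0
position: [0.4838, -0.294, 0.187]
ee_rot: [0.999, -0.002, 0.0, -0.043]
ft_force: [0.6, -0.8, -1.3]
grip_width: 0.649
grasp_force: 0.0
```

Call:
{"api": "apply_moves", "payload": {
  "rows": [
    {"x": -10, "y": -35, "z": -15, "ax": 0, "ay": 0, "az": 0, "gripper": 0.35},
    {"x": -10, "y": -35, "z": 0, "ax": 0, "ay": 0, "az": 0, "gripper": 0.35},
    {"x": -10, "y": -35, "z": 0, "ax": 0, "ay": 0, "az": 0, "gripper": 0.35},
    {"x": -10, "y": -35, "z": 0, "ax": 0, "ay": 0, "az": 0, "gripper": 0.35},
    {"x": -10, "y": -35, "z": 0, "ax": 0, "ay": 0, "az": 0, "gripper": 0.35}
  ]
}}

```text
clock: 21.42
position: [0.4343, -0.1194, 0.2161]
ee_rot: [0.999, -0.002, 0.001, -0.043]
ft_force: [0.9, -0.2, 0.0]
grip_width: 0.648
grasp_force: 0.0
```

Call:
{"api": "apply_moves", "payload": {
  "rows": [
    {"x": -10, "y": -35, "z": 0, "ax": 0, "ay": 0, "az": 0, "gripper": 0.35},
    {"x": -10, "y": -35, "z": 0, "ax": 0, "ay": 0, "az": 0, "gripper": 0.35},
    {"x": -10, "y": -35, "z": 0, "ax": 0, "ay": 0, "az": 0, "gripper": 0.35}
  ]
}}

```text
clock: 21.67
position: [0.4046, -0.0146, 0.2251]
ee_rot: [0.999, -0.002, 0.001, -0.043]
ft_force: [0.9, 0.5, -0.1]
grip_width: 0.652
grasp_force: 0.0
```

Run:
```python
from plan import *
rows([])
c=camera("top"); s=camera("scene"); np.save("top3.npy",c,allow_pickle=True); np.save("scene3.npy",s,allow_pickle=True)
crop(c["color"],380,155,480,290,4.4,"a.png"); a=cv2.imread("pics/a.png")
crop(s["color"],280,100,400,200,5,"b.png",); b=cv2.imread("pics/b.png")
b=cv2.resize(s["color"][105:175,290:350,::-1],None,fx=6,fy=6,interpolation=cv2.INTER_CUBIC)
H=594; f=np.zeros((H,800,3),np.uint8); f[:,:440]=a[:H]; f[:420,440:800]=b; cv2.imwrite("pics/r1.png",f)
```

```text
t 21.7 pos [ 0.4046 -0.0146  0.2251] yaw/rot [ 4.91 -0.11 -0.24] F [ 0.9  0.5 -0.1] T [-0.07 -0.08  0.  ] grip 55.4 0.0 j [ 0.58 -0.13 -0.54  1.99 -0.16  1.27 -1.48]
```

View pics/r1.png

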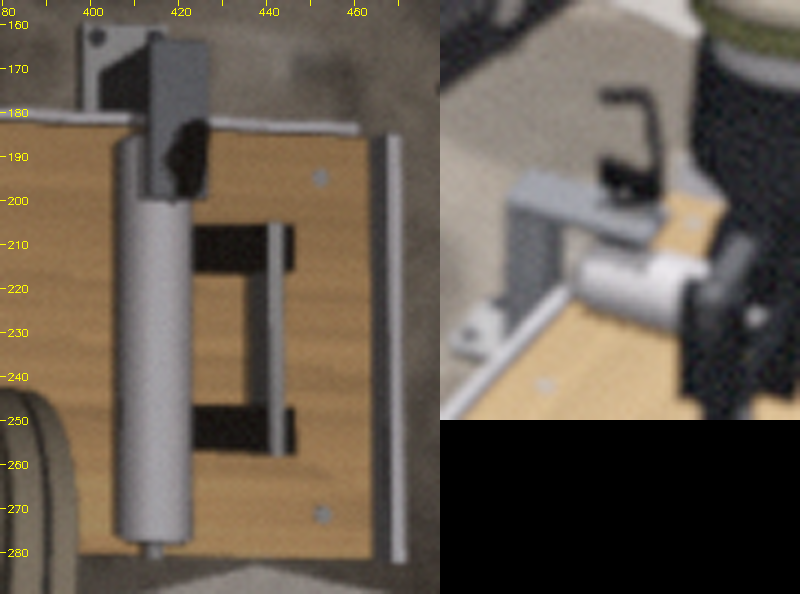

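Run:
```python
from plan import *
from scipy.spatial import ConvexHull
c=np.load("top3.npy",allow_pickle=True).item(); s=np.load("scene3.npy",allow_pickle=True).item()
g=c["color"].astype(float).mean(2)
print(g[178:202,414:431].astype(int))
K0=deck(92,-2,0); K0[2]=.1275
def hull(cam,th,S=8,dx=0,dy=0):
    a=-th-.0043
    P=np.array([[x,y,z] for x in(-.02,.02) for y in(-.0055,.0055) for z in(-.0095,.0095)])
    P=R.from_euler("z",a).apply(P)+K0+[dx,dy,0]
    p=proj(cam,P); return p[ConvexHull(p).vertices]
for cam,n,gg in((c,"top",g),(s,"scene",s["color"].astype(float).mean(2))):
    S=8; G=cv2.resize(gg,None,fx=S,fy=S,interpolation=cv2.INTER_CUBIC); out=[]
    for th in np.arange(-.4,1.3,.1):
        b=(9,9)
        for dx in(-.002,0,.002):
          for dy in(-.002,0,.002):
            m=np.zeros(G.shape,np.uint8); cv2.fillPoly(m,[np.int32((hull(cam,th,dx=dx,dy=dy)+.5)*S)],1)
            ring=cv2.dilate(m,np.ones((17,17)))-m
            v=G[m>0].mean()-G[ring>0].mean()
            if v<b[0]: b=(round(v,1),round(G[m>0].mean(),1),dx,dy)
        out.append((round(th,1),)+b)
    print(n,*out,sep="\n ")
```

```text
[[ 69  87  93  92  93  91  91  93  92  90  90  89  90  91  97  96 101]
 [ 70  87  92  92  93  92  91  94  90  92  90  87  87  89  94  96  99]
 [ 69  87  93  91  93  93  90  92  93  93  93  88  90  91  96 102 102]
 [ 69  88  91  92  94  93  93  90  90  83  81  79  82  98 118 121 122]
 [ 68  87  91  95  92  96  90  83  78  56  42  42  59 102 139 150 150]
 [ 65  89  96  94  93  92  81  53  35  27  23  25  34  68 114 130 133]
 [ 65  88  92  92  94  84  62  36  19  23  23  20  25  43  73  79  85]
 [ 70  91  90  96  93  66  48  30  21  23  22  17  24  48  86  98 103]
 [ 68  89  92  90  91  65  45  29  18  18  23  25  28  54  94 103 106]
 [ 71  90  92  95  81  52  34  23  18  21  22  20  26  64  97 106 107]
 [ 71  90  91  90  65  34  23  20  20  16  21  23  29  70  96 106 106]
 [ 69  89  92  79  47  27  24  17  19  22  23  19  27  76 101 104 105]
 [ 72  92  83  61  36  29  30  24  18  15  23  26  29  77  97 104 106]
 [ 67  89  77  57  36  26  27  24  19  19  23  23  27  78  99 105 103]
 [ 71  89  86  63  35  27  25  20  22  22  25  24  33  73 104 105 107]
 [ 69  90  79  74  51  25  20  18  
[... 2264 characters left out ...]
p.float64(0.3), np.float64(-63.2), np.float64(64.4), -0.002, 0.002)
 (np.float64(0.4), np.float64(-62.8), np.float64(62.2), -0.002, 0.002)
 (np.float64(0.5), np.float64(-61.0), np.float64(61.1), -0.002, 0.002)
 (np.float64(0.6), np.float64(-56.6), np.float64(60.2), -0.002, 0.002)
 (np.float64(0.7), np.float64(-51.7), np.float64(65.2), 0.002, 0.002)
 (np.float64(0.8), np.float64(-49.3), np.float64(66.0), 0.002, 0.002)
 (np.float64(0.9), np.float64(-44.5), np.float64(67.3), 0.002, 0.002)
 (np.float64(1.0), np.float64(-37.8), np.float64(70.4), 0.002, 0.002)
 (np.float64(1.1), np.float64(-29.5), np.float64(75.7), 0.002, 0.002)
 (np.float64(1.2), np.float64(-24.9), np.float64(79.6), 0.002, 0.002)
```

Run:
```python
from plan import *
Rk=down(168.5)
rows([(25,[.575,-.2835,.20],Rk),(5,[.575,-.2835,.1275],Rk)])
```

```text
t 21.8 pos [ 0.4046 -0.0113  0.2258] yaw/rot [ 4.89 -0.15  0.16] F [ 0.1  0.5 -0.3] T [-0.13 -0.02  0.03] grip 55.2 0.0 j [ 0.58 -0.13 -0.54  1.99 -0.16  1.27 -1.48]
 25 rows: xyz [-14.3  12.5   0.1]  turn [-0.02 -0.29 -6.73]
 5 rows: xyz [ 0.  -0.  14.5]  turn [0. 0. 0.]
```

Run:
```python
from plan import *
rows([(15,[.50,-.08,.22],down(90)),(15,[.575,-.2835,.20],down(168.5)),(5,[.575,-.2835,.1275],down(168.5))])
```

```text
t 21.8 pos [ 0.4046 -0.0113  0.2258] yaw/rot [ 4.89 -0.15  0.16] F [ 0.1  0.5 -0.3] T [-0.13 -0.02  0.03] grip 55.2 0.0 j [ 0.58 -0.13 -0.54  1.99 -0.16  1.27 -1.48]
 15 rows: xyz [1.8 8.5 0. ]  turn [-0.25 -0.26 -5.99]
 15 rows: xyz [-15.   -4.4   1.3]  turn [ 0.    0.   -5.23]
 5 rows: xyz [ 0.  -0.  14.5]  turn [0. 0. 0.]
```

Call:
{"api": "apply_moves", "payload": {
  "rows": [
    {"x": 1.8, "y": 8.5, "z": 0, "ax": -0.25, "ay": -0.26, "az": -6, "gripper": 0.5},
    {"x": 1.8, "y": 8.5, "z": 0, "ax": -0.25, "ay": -0.26, "az": -6, "gripper": 0.5},
    {"x": 1.8, "y": 8.5, "z": 0, "ax": -0.25, "ay": -0.26, "az": -6, "gripper": 0.5},
    {"x": 1.8, "y": 8.5, "z": 0, "ax": -0.25, "ay": -0.26, "az": -6, "gripper": 0.5},
    {"x": 1.8, "y": 8.5, "z": 0, "ax": -0.25, "ay": -0.26, "az": -6, "gripper": 0.5}
  ]
}}

```text
clock: 22.18
position: [0.4228, -0.0563, 0.2217]
ee_rot: [0.965, 0.259, 0.001, -0.03]
ft_force: [0.4, -0.2, -0.2]
grip_width: 0.501
grasp_force: 0.0
```

Call:
{"api": "apply_moves", "payload": {
  "rows": [
    {"x": 1.8, "y": 8.5, "z": 0, "ax": -0.25, "ay": -0.26, "az": -6, "gripper": 0.5},
    {"x": 1.8, "y": 8.5, "z": 0, "ax": -0.25, "ay": -0.26, "az": -6, "gripper": 0.5},
    {"x": 1.8, "y": 8.5, "z": 0, "ax": -0.25, "ay": -0.26, "az": -6, "gripper": 0.5},
    {"x": 1.8, "y": 8.5, "z": 0, "ax": -0.25, "ay": -0.26, "az": -6, "gripper": 0.5},
    {"x": 1.8, "y": 8.5, "z": 0, "ax": -0.25, "ay": -0.26, "az": -6, "gripper": 0.5}
  ]
}}

```text
clock: 22.6
position: [0.4576, -0.0816, 0.2198]
ee_rot: [0.866, 0.5, 0.0, -0.016]
ft_force: [-0.8, -0.0, 0.5]
grip_width: 0.499
grasp_force: 0.0
```

Call:
{"api": "apply_moves", "payload": {
  "rows": [
    {"x": 1.8, "y": 8.5, "z": 0, "ax": -0.25, "ay": -0.26, "az": -6, "gripper": 0.5},
    {"x": 1.8, "y": 8.5, "z": 0, "ax": -0.25, "ay": -0.26, "az": -6, "gripper": 0.5},
    {"x": 1.8, "y": 8.5, "z": 0, "ax": -0.25, "ay": -0.26, "az": -6, "gripper": 0.5},
    {"x": 1.8, "y": 8.5, "z": 0, "ax": -0.25, "ay": -0.26, "az": -6, "gripper": 0.5},
    {"x": 1.8, "y": 8.5, "z": 0, "ax": -0.25, "ay": -0.26, "az": -6, "gripper": 0.5}
  ]
}}

```text
clock: 23.02
position: [0.5004, -0.0861, 0.2192]
ee_rot: [0.707, 0.708, 0.0, -0.0]
ft_force: [0.6, 0.3, 0.0]
grip_width: 0.502
grasp_force: 0.0
```

Call:
{"api": "apply_moves", "payload": {
  "rows": [
    {"x": -15, "y": -4.4, "z": 1, "ax": 0, "ay": 0, "az": -5.2, "gripper": 0.5},
    {"x": -15, "y": -4.4, "z": 1, "ax": 0, "ay": 0, "az": -5.2, "gripper": 0.5},
    {"x": -15, "y": -4.4, "z": 1, "ax": 0, "ay": 0, "az": -5.2, "gripper": 0.5},
    {"x": -15, "y": -4.4, "z": 1, "ax": 0, "ay": 0, "az": -5.2, "gripper": 0.5},
    {"x": -15, "y": -4.4, "z": 1, "ax": 0, "ay": 0, "az": -5.2, "gripper": 0.5}
  ]
}}

```text
clock: 23.43
position: [0.4914, -0.1638, 0.2141]
ee_rot: [0.53, 0.848, 0.0, -0.0]
ft_force: [0.5, -0.0, -0.2]
grip_width: 0.5
grasp_force: 0.0
```

Run:
```python
from plan import *
rows([(10,[.575,-.2835,.19],down(168.5)),(5,[.575,-.2835,.1275],down(168.5))])
```

```text
t 23.4 pos [ 0.4914 -0.1638  0.2141] yaw/rot [ 7.0000e-02 -3.0000e-02  1.1605e+02] F [ 0.5 -0.  -0.2] T [ 0.02 -0.03  0.02] grip 42.5 0.0 j [ 0.67  0.15 -0.47  1.76  0.07  1.25  0.63]
 10 rows: xyz [-14.6  -3.8   2.4]  turn [ 0.   -0.01 -5.25]
 5 rows: xyz [ 0.  -0.  12.5]  turn [0. 0. 0.]
```

Call:
{"api": "apply_moves", "payload": {
  "rows": [
    {"x": -14.6, "y": -3.8, "z": 2.4, "ax": 0, "ay": 0, "az": -5.25, "gripper": 0.5},
    {"x": -14.6, "y": -3.8, "z": 2.4, "ax": 0, "ay": 0, "az": -5.25, "gripper": 0.5},
    {"x": -14.6, "y": -3.8, "z": 2.4, "ax": 0, "ay": 0, "az": -5.25, "gripper": 0.5},
    {"x": -14.6, "y": -3.8, "z": 2.4, "ax": 0, "ay": 0, "az": -5.25, "gripper": 0.5},
    {"x": -14.6, "y": -3.8, "z": 2.4, "ax": 0, "ay": 0, "az": -5.25, "gripper": 0.5}
  ]
}}

```text
clock: 23.85
position: [0.5193, -0.2335, 0.2018]
ee_rot: [0.323, 0.946, 0.0, -0.001]
ft_force: [0.1, 0.6, -0.2]
grip_width: 0.502
grasp_force: 0.0
```

Call:
{"api": "apply_moves", "payload": {
  "rows": [
    {"x": -14.6, "y": -3.8, "z": 2.4, "ax": 0, "ay": 0, "az": -5.25, "gripper": 0.5},
    {"x": -14.6, "y": -3.8, "z": 2.4, "ax": 0, "ay": 0, "az": -5.25, "gripper": 0.5},
    {"x": -14.6, "y": -3.8, "z": 2.4, "ax": 0, "ay": 0, "az": -5.25, "gripper": 0.5},
    {"x": -14.6, "y": -3.8, "z": 2.4, "ax": 0, "ay": 0, "az": -5.25, "gripper": 0.5},
    {"x": -14.6, "y": -3.8, "z": 2.4, "ax": 0, "ay": 0, "az": -5.25, "gripper": 0.5}
  ]
}}

```text
clock: 24.27
position: [0.5751, -0.2836, 0.1895]
ee_rot: [0.1, 0.995, 0.0, -0.001]
ft_force: [-0.8, 0.1, -0.4]
grip_width: 0.5
grasp_force: 0.0
```

Call:
{"api": "apply_moves", "payload": {
  "rows": [
    {"x": 0, "y": 0, "z": 0, "ax": 0, "ay": 0, "az": 0, "gripper": 0.5},
    {"x": 0, "y": 0, "z": 0, "ax": 0, "ay": 0, "az": 0, "gripper": 0.5}
  ]
}}

```text
clock: 24.43
position: [0.5749, -0.2825, 0.1891]
ee_rot: [0.103, 0.995, 0.001, -0.001]
ft_force: [0.0, 0.3, -0.1]
grip_width: 0.502
grasp_force: 0.0
```

Run:
```python
from plan import *
rows([(5,[.575,-.2835,.15],down(168.5)),(5,[.575,-.2835,.1275],down(168.5))])
```

```text
t 24.4 pos [ 0.5749 -0.2825  0.1891] yaw/rot [ 1.300e-01 -1.800e-01  1.682e+02] F [ 0.   0.3 -0.1] T [0.02 0.01 0.03] grip 42.6 0.0 j [ 0.76  0.45 -0.5   1.46  0.21  1.29  1.61]
 5 rows: xyz [-0.1 -0.2  7.8]  turn [ 0.02 -0.02 -0.06]
 5 rows: xyz [ 0.  -0.   4.5]  turn [0. 0. 0.]
```

Call:
{"api": "apply_moves", "payload": {
  "rows": [
    {"x": 0, "y": -0.2, "z": 8, "ax": 0, "ay": 0, "az": 0, "gripper": 0.5},
    {"x": 0, "y": -0.2, "z": 8, "ax": 0, "ay": 0, "az": 0, "gripper": 0.5},
    {"x": 0, "y": 0, "z": 8, "ax": 0, "ay": 0, "az": 0, "gripper": 0.5},
    {"x": 0, "y": 0, "z": 8, "ax": 0, "ay": 0, "az": 0, "gripper": 0.5},
    {"x": 0, "y": 0, "z": 8, "ax": 0, "ay": 0, "az": 0, "gripper": 0.5}
  ]
}}

```text
clock: 24.85
position: [0.5745, -0.2819, 0.1485]
ee_rot: [0.102, 0.995, 0.001, -0.001]
ft_force: [0.3, -0.3, 0.4]
grip_width: 0.497
grasp_force: 0.0
```

Call:
{"api": "apply_moves", "payload": {
  "rows": [
    {"x": 0, "y": 0, "z": 8, "ax": 0, "ay": 0, "az": 0, "gripper": 0.5},
    {"x": 0, "y": 0, "z": 8, "ax": 0, "ay": 0, "az": 0, "gripper": 0.5},
    {"x": 0, "y": 0, "z": 5.5, "ax": 0, "ay": 0, "az": 0, "gripper": 0.5},
    {"x": 0, "y": 0, "z": 0, "ax": 0, "ay": 0, "az": 0, "gripper": 0.5},
    {"x": 0, "y": 0, "z": 0, "ax": 0, "ay": 0, "az": 0, "gripper": 0.6}
  ]
}}

```text
clock: 25.27
position: [0.5748, -0.282, 0.1278]
ee_rot: [0.102, 0.995, 0.001, -0.001]
ft_force: [0.1, 0.5, 0.3]
grip_width: 0.402
grasp_force: 0.0
```

Call:
{"api": "apply_moves", "payload": {
  "rows": [
    {"x": 0, "y": 0, "z": 0, "ax": 0, "ay": 0, "az": 0, "gripper": 1},
    {"x": 0, "y": 0, "z": 0, "ax": 0, "ay": 0, "az": 0, "gripper": 1},
    {"x": 0, "y": 0, "z": 0, "ax": 0, "ay": 0, "az": 0, "gripper": 1},
    {"x": 0, "y": 0, "z": 0, "ax": 0, "ay": 0, "az": 0, "gripper": 1},
    {"x": 0, "y": 0, "z": 0, "ax": 0, "ay": 0, "az": 0, "gripper": 1}
  ],
  "newtons": 25
}}

```text
clock: 25.68
position: [0.5748, -0.2838, 0.129]
ee_rot: [0.102, 0.995, -0.0, 0.0]
ft_force: [-2.7, -5.5, 3.8]
grip_width: 0.122
grasp_force: 37.7
```

Run:
```python
from plan import *
rows([])
```

```text
t 25.7 pos [ 0.5748 -0.2838  0.129 ] yaw/rot [-2.0000e-02  6.0000e-02  1.6824e+02] F [-2.7 -5.5  3.8] T [-1.1   0.44  0.09] grip 10.4 37.7 j [ 0.75  0.49 -0.49  1.53  0.24  1.18  1.59]
```

Call:
{"api": "apply_moves", "payload": {
  "rows": [
    {"x": 0, "y": -1, "z": 0, "ax": 0, "ay": 0, "az": 0, "gripper": 1},
    {"x": 0, "y": 0, "z": 0.1, "ax": 0, "ay": 0, "az": 5, "gripper": 1},
    {"x": 0, "y": 0, "z": 0.1, "ax": 0, "ay": 0, "az": 5, "gripper": 1},
    {"x": 0, "y": 0, "z": 0.1, "ax": 0, "ay": 0, "az": 5, "gripper": 1},
    {"x": 0, "y": 0, "z": 0.1, "ax": 0, "ay": 0, "az": 5, "gripper": 1}
  ]
}}

```text
clock: 26.1
position: [0.5749, -0.2836, 0.1286]
ee_rot: [0.275, 0.961, 0.0, 0.0]
ft_force: [-2.4, -2.0, 5.2]
grip_width: 0.12
grasp_force: 37.7
```

Call:
{"api": "apply_moves", "payload": {
  "rows": [
    {"x": 0, "y": 0, "z": 0.15, "ax": 0, "ay": 0, "az": 6, "gripper": 1},
    {"x": 0, "y": 0, "z": 0.15, "ax": 0, "ay": 0, "az": 6, "gripper": 1},
    {"x": 0, "y": 0, "z": 0.15, "ax": 0, "ay": 0, "az": 6, "gripper": 1},
    {"x": 0, "y": 0, "z": 0.15, "ax": 0, "ay": 0, "az": 6, "gripper": 1},
    {"x": 0, "y": 0, "z": 0.15, "ax": 0, "ay": 0, "az": 6, "gripper": 1}
  ]
}}

```text
clock: 26.52
position: [0.5753, -0.2833, 0.1279]
ee_rot: [0.515, 0.857, 0.001, 0.0]
ft_force: [0.4, -2.4, 4.4]
grip_width: 0.121
grasp_force: 37.6
```

Run:
```python
from plan import *
rows([])
```

```text
t 26.5 pos [ 0.5753 -0.2833  0.1279] yaw/rot [-4.0000e-02 -9.0000e-02  1.1804e+02] F [ 0.4 -2.4  4.4] T [-0.38  0.09  0.06] grip 10.3 37.6 j [ 0.64  0.47 -0.33  1.54  0.16  1.16  0.77]
```

Turning freely with low forces. I'll carry on to yaw -31.

Call:
{"api": "apply_moves", "payload": {
  "rows": [
    {"x": 0, "y": 0, "z": 0.15, "ax": 0, "ay": 0, "az": 6.5, "gripper": 1},
    {"x": 0, "y": 0, "z": 0.15, "ax": 0, "ay": 0, "az": 6.5, "gripper": 1},
    {"x": 0, "y": 0, "z": 0.15, "ax": 0, "ay": 0, "az": 6.5, "gripper": 1},
    {"x": 0, "y": 0, "z": 0.15, "ax": 0, "ay": 0, "az": 6.5, "gripper": 1},
    {"x": 0, "y": 0, "z": 0.15, "ax": 0, "ay": 0, "az": 6.5, "gripper": 1}
  ]
}}

```text
clock: 26.93
position: [0.5758, -0.2832, 0.1272]
ee_rot: [0.734, 0.679, 0.001, 0.0]
ft_force: [1.3, -1.9, 4.1]
grip_width: 0.122
grasp_force: 37.4
```

Call:
{"api": "apply_moves", "payload": {
  "rows": [
    {"x": 0, "y": 0, "z": 0.15, "ax": 0, "ay": 0, "az": 6.5, "gripper": 1},
    {"x": 0, "y": 0, "z": 0.15, "ax": 0, "ay": 0, "az": 6.5, "gripper": 1},
    {"x": 0, "y": 0, "z": 0.15, "ax": 0, "ay": 0, "az": 6.5, "gripper": 1},
    {"x": 0, "y": 0, "z": 0.15, "ax": 0, "ay": 0, "az": 6.5, "gripper": 1},
    {"x": 0, "y": 0, "z": 0.15, "ax": 0, "ay": 0, "az": 6.5, "gripper": 1}
  ]
}}

```text
clock: 27.35
position: [0.5762, -0.2834, 0.1265]
ee_rot: [0.895, 0.446, 0.001, 0.001]
ft_force: [3.0, -4.4, 2.0]
grip_width: 0.12
grasp_force: 35.5
```

Call:
{"api": "apply_moves", "payload": {
  "rows": [
    {"x": 0, "y": 0, "z": 0.15, "ax": 0, "ay": 0, "az": 6.5, "gripper": 1},
    {"x": 0, "y": 0, "z": 0.15, "ax": 0, "ay": 0, "az": 6.5, "gripper": 1},
    {"x": 0, "y": 0, "z": 0.15, "ax": 0, "ay": 0, "az": 6.5, "gripper": 1},
    {"x": 0, "y": 0, "z": 0.15, "ax": 0, "ay": 0, "az": 6.5, "gripper": 1},
    {"x": 0, "y": 0, "z": 0.15, "ax": 0, "ay": 0, "az": 6.5, "gripper": 1}
  ]
}}

```text
clock: 27.77
position: [0.5764, -0.2838, 0.1258]
ee_rot: [0.984, 0.178, 0.002, 0.001]
ft_force: [5.8, -4.4, 1.0]
grip_width: 0.123
grasp_force: 34.7
```

Call:
{"api": "apply_moves", "payload": {
  "rows": [
    {"x": 0, "y": 0, "z": 0.15, "ax": 0, "ay": 0, "az": 6.5, "gripper": 1},
    {"x": 0, "y": 0, "z": 0.15, "ax": 0, "ay": 0, "az": 6.5, "gripper": 1},
    {"x": 0, "y": 0, "z": 0.15, "ax": 0, "ay": 0, "az": 6.5, "gripper": 1},
    {"x": 0, "y": 0, "z": 0.15, "ax": 0, "ay": 0, "az": 6.5, "gripper": 1},
    {"x": 0, "y": 0, "z": 0.15, "ax": 0, "ay": 0, "az": 6.5, "gripper": 1}
  ]
}}

```text
clock: 28.18
position: [0.5764, -0.2843, 0.1251]
ee_rot: [0.995, -0.104, 0.002, 0.0]
ft_force: [6.9, -6.9, 0.8]
grip_width: 0.121
grasp_force: 34.6
```

Run:
```python
from plan import *
rows([])
```

```text
t 28.2 pos [ 0.5764 -0.2843  0.1251] yaw/rot [ -0.04  -0.23 -11.99] F [ 6.9 -6.9  0.8] T [-1.58 -1.55  0.07] grip 10.3 34.6 j [ 0.34  0.45  0.06  1.56 -0.03  1.13 -1.37]
```

Call:
{"api": "apply_moves", "payload": {
  "rows": [
    {"x": 0, "y": 0, "z": 0.15, "ax": 0, "ay": 0, "az": 6, "gripper": 1},
    {"x": 0, "y": 0, "z": 0.15, "ax": 0, "ay": 0, "az": 6, "gripper": 1},
    {"x": 0, "y": 0, "z": 0.15, "ax": 0, "ay": 0, "az": 6, "gripper": 1},
    {"x": 0, "y": 0, "z": 0, "ax": 0, "ay": 0, "az": 0, "gripper": 1},
    {"x": 0, "y": 0, "z": 0, "ax": 0, "ay": 0, "az": 0, "gripper": 1}
  ]
}}

```text
clock: 28.6
position: [0.5763, -0.2846, 0.1247]
ee_rot: [0.967, -0.257, 0.002, 0.0]
ft_force: [4.9, -7.2, 1.3]
grip_width: 0.12
grasp_force: 34.6
```

Run:
```python
from plan import *
rows([])
```

```text
t 28.6 pos [ 0.5763 -0.2846  0.1247] yaw/rot [ -0.03  -0.24 -29.73] F [ 4.9 -7.2  1.3] T [-1.66 -1.03 -0.09] grip 10.2 34.6 j [ 0.3   0.45  0.12  1.56 -0.06  1.13 -1.66]
```

Call:
{"api": "apply_moves", "payload": {
  "rows": [
    {"x": 0, "y": 0, "z": 0, "ax": 0, "ay": 0, "az": 0, "gripper": 0.6},
    {"x": 0, "y": 0, "z": 0, "ax": 0, "ay": 0, "az": 0, "gripper": 0.6},
    {"x": 0, "y": 0, "z": 0, "ax": 0, "ay": 0, "az": 0, "gripper": 0.6},
    {"x": 0, "y": 0, "z": -10, "ax": 0, "ay": 0, "az": 0, "gripper": 0.6},
    {"x": 0, "y": 0, "z": -30, "ax": 0, "ay": 0, "az": 0, "gripper": 0.6}
  ]
}}

```text
clock: 29.02
position: [0.5724, -0.2816, 0.1598]
ee_rot: [0.967, -0.256, -0.005, -0.001]
ft_force: [-0.0, -0.1, -0.6]
grip_width: 0.401
grasp_force: 0.0
```

Run:
```python
from plan import *
rows([(26,[.5755,-.2838,.17],down(60)*R.from_euler("z",0)),(1,[.5755,-.2838,.17],down(150))])
```

```text
t 29.0 pos [ 0.5724 -0.2816  0.1598] yaw/rot [  0.16   0.53 -29.64] F [-0.  -0.1 -0.6] T [ 0.03 -0.04 -0.06] grip 34.1 0.0 j [ 0.3   0.42  0.12  1.53 -0.05  1.21 -1.66]
 26 rows: xyz [ 0.1  0.1 -0.4]  turn [-0.02  0.02 -3.45]
 1 rows: xyz [ 0.  0. -0.]  turn [ -0.   0. -90.]
```

Call:
{"api": "apply_moves", "payload": {
  "rows": [
    {"x": 0, "y": 0, "z": -1, "ax": 0, "ay": 0, "az": -6.9, "gripper": 0.6},
    {"x": 0, "y": 0, "z": -1, "ax": 0, "ay": 0, "az": -6.9, "gripper": 0.6},
    {"x": 0, "y": 0, "z": -1, "ax": 0, "ay": 0, "az": -6.9, "gripper": 0.6},
    {"x": 0, "y": 0, "z": -1, "ax": 0, "ay": 0, "az": -6.9, "gripper": 0.6},
    {"x": 0, "y": 0, "z": 0, "ax": 0, "ay": 0, "az": -6.9, "gripper": 0.6}
  ]
}}

```text
clock: 29.43
position: [0.5749, -0.2829, 0.1684]
ee_rot: [0.999, 0.045, -0.0, -0.001]
ft_force: [0.5, 0.6, -0.3]
grip_width: 0.401
grasp_force: 0.0
```

Call:
{"api": "apply_moves", "payload": {
  "rows": [
    {"x": 0, "y": 0, "z": 0, "ax": 0, "ay": 0, "az": -6.9, "gripper": 0.6},
    {"x": 0, "y": 0, "z": 0, "ax": 0, "ay": 0, "az": -6.9, "gripper": 0.6},
    {"x": 0, "y": 0, "z": 0, "ax": 0, "ay": 0, "az": -6.9, "gripper": 0.6},
    {"x": 0, "y": 0, "z": 0, "ax": 0, "ay": 0, "az": -6.9, "gripper": 0.6},
    {"x": 0, "y": 0, "z": 0, "ax": 0, "ay": 0, "az": -6.9, "gripper": 0.6}
  ]
}}

```text
clock: 29.85
position: [0.5747, -0.2829, 0.1682]
ee_rot: [0.941, 0.339, 0.0, -0.001]
ft_force: [0.2, -0.1, -0.7]
grip_width: 0.401
grasp_force: 0.0
```

Call:
{"api": "apply_moves", "payload": {
  "rows": [
    {"x": 0, "y": 0, "z": 0, "ax": 0, "ay": 0, "az": -6.9, "gripper": 0.6},
    {"x": 0, "y": 0, "z": 0, "ax": 0, "ay": 0, "az": -6.9, "gripper": 0.6},
    {"x": 0, "y": 0, "z": 0, "ax": 0, "ay": 0, "az": -6.9, "gripper": 0.6},
    {"x": 0, "y": 0, "z": 0, "ax": 0, "ay": 0, "az": -6.9, "gripper": 0.6},
    {"x": 0, "y": 0, "z": 0, "ax": 0, "ay": 0, "az": -6.9, "gripper": 0.6}
  ]
}}

```text
clock: 30.27
position: [0.5747, -0.2829, 0.1681]
ee_rot: [0.798, 0.603, 0.0, -0.001]
ft_force: [0.2, -1.2, -0.8]
grip_width: 0.396
grasp_force: 0.0
```

Call:
{"api": "apply_moves", "payload": {
  "rows": [
    {"x": 0, "y": 0, "z": 0, "ax": 0, "ay": 0, "az": -6.9, "gripper": 0.6},
    {"x": 0, "y": 0, "z": 0, "ax": 0, "ay": 0, "az": -6.9, "gripper": 0.6},
    {"x": 0, "y": 0, "z": 0, "ax": 0, "ay": 0, "az": -6.9, "gripper": 0.6},
    {"x": 0, "y": 0, "z": 0, "ax": 0, "ay": 0, "az": -6.9, "gripper": 0.6},
    {"x": 0, "y": 0, "z": 0, "ax": 0, "ay": 0, "az": -6.9, "gripper": 0.6}
  ]
}}

```text
clock: 30.68
position: [0.5747, -0.283, 0.1682]
ee_rot: [0.583, 0.812, 0.0, -0.001]
ft_force: [-0.5, 0.3, -0.1]
grip_width: 0.4
grasp_force: 0.0
```

Call:
{"api": "apply_moves", "payload": {
  "rows": [
    {"x": 0, "y": 0, "z": 0, "ax": 0, "ay": 0, "az": -6.9, "gripper": 0.6},
    {"x": 0, "y": 0, "z": 0, "ax": 0, "ay": 0, "az": -6.9, "gripper": 0.6},
    {"x": 0, "y": 0, "z": 0, "ax": 0, "ay": 0, "az": -6.9, "gripper": 0.6},
    {"x": 0, "y": 0, "z": 0, "ax": 0, "ay": 0, "az": -6.9, "gripper": 0.6},
    {"x": 0, "y": 0, "z": 0, "ax": 0, "ay": 0, "az": -6.9, "gripper": 0.6}
  ]
}}

```text
clock: 31.1
position: [0.5746, -0.283, 0.1681]
ee_rot: [0.316, 0.949, 0.001, -0.001]
ft_force: [0.5, -0.2, 1.0]
grip_width: 0.399
grasp_force: 0.0
```

Run:
```python
from plan import *
rows([(3,[.5758,-.284,.165],down(150.3)),(5,[.5758,-.284,.125],down(150.3))])
```

```text
t 31.1 pos [ 0.5746 -0.283   0.1681] yaw/rot [ 9.0000e-02 -9.0000e-02  1.4317e+02] F [ 0.5 -0.2  1. ] T [-0.06 -0.   -0.07] grip 33.9 0.0 j [ 0.66  0.44 -0.37  1.49  0.16  1.24  1.2 ]
 3 rows: xyz [-0.5 -0.1  1. ]  turn [ 0.02 -0.03 -2.38]
 5 rows: xyz [-0. -0.  8.]  turn [0. 0. 0.]
```

Call:
{"api": "apply_moves", "payload": {
  "rows": [
    {"x": -0.5, "y": -0.1, "z": 1, "ax": 0, "ay": 0, "az": -2.4, "gripper": 0.6},
    {"x": -0.5, "y": -0.1, "z": 1, "ax": 0, "ay": 0, "az": -2.4, "gripper": 0.6},
    {"x": -0.5, "y": -0.1, "z": 1, "ax": 0, "ay": 0, "az": -2.4, "gripper": 0.6},
    {"x": 0, "y": 0, "z": 10, "ax": 0, "ay": 0, "az": 0, "gripper": 0.6},
    {"x": 0, "y": 0, "z": 10, "ax": 0, "ay": 0, "az": 0, "gripper": 0.6}
  ]
}}

```text
clock: 31.52
position: [0.576, -0.2843, 0.1445]
ee_rot: [0.259, 0.966, 0.001, -0.0]
ft_force: [-0.0, -0.8, 0.1]
grip_width: 0.399
grasp_force: 0.0
```

Call:
{"api": "apply_moves", "payload": {
  "rows": [
    {"x": 0, "y": 0, "z": 10, "ax": 0, "ay": 0, "az": 0, "gripper": 0.6},
    {"x": 0, "y": 0, "z": 9, "ax": 0, "ay": 0, "az": 0, "gripper": 0.6},
    {"x": 0, "y": 0, "z": 0, "ax": 0, "ay": 0, "az": 0, "gripper": 0.6},
    {"x": 0, "y": 0, "z": 0, "ax": 0, "ay": 0, "az": 0, "gripper": 0.6}
  ]
}}

```text
clock: 31.85
position: [0.5753, -0.2839, 0.1245]
ee_rot: [0.259, 0.966, 0.001, -0.001]
ft_force: [-0.9, 0.7, 0.2]
grip_width: 0.395
grasp_force: 0.0
```

Call:
{"api": "apply_moves", "payload": {
  "rows": [
    {"x": 0, "y": 0, "z": 0, "ax": 0, "ay": 0, "az": 0, "gripper": 1},
    {"x": 0, "y": 0, "z": 0, "ax": 0, "ay": 0, "az": 0, "gripper": 1},
    {"x": 0, "y": 0, "z": 0, "ax": 0, "ay": 0, "az": 0, "gripper": 1},
    {"x": 0, "y": 0, "z": 0, "ax": 0, "ay": 0, "az": 0, "gripper": 1},
    {"x": 0, "y": 0, "z": 0, "ax": 0, "ay": 0, "az": 0, "gripper": 1}
  ]
}}

```text
clock: 32.27
position: [0.576, -0.2844, 0.1261]
ee_rot: [0.259, 0.966, 0.001, -0.0]
ft_force: [1.2, -0.5, 3.3]
grip_width: 0.124
grasp_force: 30.6
```

Run:
```python
from plan import *
rows([])
```

```text
t 32.3 pos [ 0.576  -0.2844  0.1261] yaw/rot [ 0.0000e+00 -8.0000e-02  1.5002e+02] F [ 1.2 -0.5  3.3] T [-0.11  0.1   0.02] grip 10.6 30.6 j [ 0.68  0.48 -0.38  1.53  0.19  1.16  1.31]
```

Call:
{"api": "apply_moves", "payload": {
  "rows": [
    {"x": 0, "y": 0, "z": 0.14, "ax": 0, "ay": 0, "az": 6.5, "gripper": 1},
    {"x": 0, "y": 0, "z": 0.14, "ax": 0, "ay": 0, "az": 6.5, "gripper": 1},
    {"x": 0, "y": 0, "z": 0.14, "ax": 0, "ay": 0, "az": 6.5, "gripper": 1},
    {"x": 0, "y": 0, "z": 0.14, "ax": 0, "ay": 0, "az": 6.5, "gripper": 1},
    {"x": 0, "y": 0, "z": 0.14, "ax": 0, "ay": 0, "az": 6.5, "gripper": 1}
  ]
}}

```text
clock: 32.68
position: [0.5759, -0.2845, 0.1254]
ee_rot: [0.521, 0.854, 0.0, -0.0]
ft_force: [-2.0, -0.7, 3.5]
grip_width: 0.121
grasp_force: 30.7
```

Call:
{"api": "apply_moves", "payload": {
  "rows": [
    {"x": 0, "y": 0, "z": 0.14, "ax": 0, "ay": 0, "az": 6.5, "gripper": 1},
    {"x": 0, "y": 0, "z": 0.14, "ax": 0, "ay": 0, "az": 6.5, "gripper": 1},
    {"x": 0, "y": 0, "z": 0.14, "ax": 0, "ay": 0, "az": 6.5, "gripper": 1},
    {"x": 0, "y": 0, "z": 0.14, "ax": 0, "ay": 0, "az": 6.5, "gripper": 1},
    {"x": 0, "y": 0, "z": 0.14, "ax": 0, "ay": 0, "az": 6.5, "gripper": 1}
  ]
}}

```text
clock: 33.1
position: [0.5758, -0.2846, 0.1247]
ee_rot: [0.739, 0.674, 0.0, -0.0]
ft_force: [-2.1, -2.0, 2.1]
grip_width: 0.124
grasp_force: 30.7
```

Call:
{"api": "apply_moves", "payload": {
  "rows": [
    {"x": 0, "y": 0, "z": 0.14, "ax": 0, "ay": 0, "az": 6.5, "gripper": 1},
    {"x": 0, "y": 0, "z": 0.14, "ax": 0, "ay": 0, "az": 6.5, "gripper": 1},
    {"x": 0, "y": 0, "z": 0.14, "ax": 0, "ay": 0, "az": 6.5, "gripper": 1},
    {"x": 0, "y": 0, "z": 0.14, "ax": 0, "ay": 0, "az": 6.5, "gripper": 1},
    {"x": 0, "y": 0, "z": 0.14, "ax": 0, "ay": 0, "az": 6.5, "gripper": 1}
  ]
}}

```text
clock: 33.52
position: [0.5756, -0.2846, 0.124]
ee_rot: [0.898, 0.44, -0.0, -0.001]
ft_force: [-3.0, -1.6, 4.8]
grip_width: 0.12
grasp_force: 30.8
```

Call:
{"api": "apply_moves", "payload": {
  "rows": [
    {"x": 0, "y": 0, "z": 0.1, "ax": 0, "ay": 0, "az": 5, "gripper": 1},
    {"x": 0, "y": 0, "z": 0, "ax": 0, "ay": 0, "az": 0, "gripper": 1},
    {"x": 0, "y": 0, "z": 0, "ax": 0, "ay": 0, "az": 0, "gripper": 1}
  ]
}}

```text
clock: 33.77
position: [0.5756, -0.2846, 0.1239]
ee_rot: [0.915, 0.404, -0.0, -0.001]
ft_force: [-3.7, -0.3, 5.7]
grip_width: 0.117
grasp_force: 31.0
```

Run:
```python
from plan import *
rows([(1,get_obs()["position"],down(45.2))])
```

```text
t 33.8 pos [ 0.5756 -0.2846  0.1239] yaw/rot [6.000e-02 1.000e-02 4.766e+01] F [-3.7 -0.3  5.7] T [-0.18  0.77 -0.01] grip 10.0 31.0 j [ 0.44  0.45 -0.07  1.55  0.03  1.14 -0.37]
 1 rows: xyz [ 0.  0. -0.]  turn [-0.06 -0.01  2.46]
```

Call:
{"api": "apply_moves", "payload": {
  "rows": [
    {"x": 0, "y": 0, "z": 0.05, "ax": 0, "ay": 0, "az": 2.5, "gripper": 1},
    {"x": 0, "y": 0, "z": 0, "ax": 0, "ay": 0, "az": 0, "gripper": 1},
    {"x": 0, "y": 0, "z": 0, "ax": 0, "ay": 0, "az": 0, "gripper": 1},
    {"x": 0, "y": 0, "z": 0, "ax": 0, "ay": 0, "az": 0, "gripper": 0.6},
    {"x": 0, "y": 0, "z": 0, "ax": 0, "ay": 0, "az": 0, "gripper": 0.6}
  ]
}}

```text
clock: 34.18
position: [0.5758, -0.2839, 0.1231]
ee_rot: [0.923, 0.384, 0.0, -0.001]
ft_force: [0.4, -0.1, -0.4]
grip_width: 0.381
grasp_force: 0.0
```

Call:
{"api": "apply_moves", "payload": {
  "rows": [
    {"x": 0, "y": 0, "z": 0, "ax": 0, "ay": 0, "az": 0, "gripper": 0.6},
    {"x": 0, "y": 0, "z": -10, "ax": 0, "ay": 0, "az": 0, "gripper": 0.6},
    {"x": 0, "y": 0, "z": -30, "ax": 0, "ay": 0, "az": 0, "gripper": 0.6},
    {"x": 0, "y": 0, "z": -30, "ax": 0, "ay": 0, "az": 0, "gripper": 0.6},
    {"x": 0, "y": 0, "z": -30, "ax": 0, "ay": 0, "az": 0, "gripper": 0.6}
  ]
}}

```text
clock: 34.6
position: [0.5756, -0.2841, 0.225]
ee_rot: [0.924, 0.383, -0.0, -0.001]
ft_force: [0.3, -0.7, 0.4]
grip_width: 0.401
grasp_force: 0.0
```

```bash
cat > bars.py <<'E'
from plan import *
def bars(c,roi,pl=None):
    """bright thin bars in roi (x0,y0,x1,y1) of the top view -> end points in pixels"""
    x0,y0,x1,y1=roi; g=c["color"][y0:y1,x0:x1].min(2); S=4
    G=cv2.resize(g,None,fx=S,fy=S,interpolation=cv2.INTER_CUBIC)
    T=cv2.morphologyEx(G,cv2.MORPH_TOPHAT,np.ones((25,25))); m=((G>120)&(T>45)).astype(np.uint8)
    n,l,st,ce=cv2.connectedComponentsWithStats(m); out=[]
    for i in range(1,n):
        if st[i,4]<150: continue
        (cx,cy),(w,h),a=cv2.minAreaRect(np.argwhere(l==i)[:,::-1].astype(np.float32))
        b=cv2.boxPoints(((cx,cy),(w,h),a)); 
        if w<h: e=[(b[0]+b[3])/2,(b[1]+b[2])/2]
        else: e=[(b[0]+b[1])/2,(b[2]+b[3])/2]
        if np.linalg.norm(np.subtract(*np.array([[0,0],[w,h]])))<120: continue
        d=np.array(b); k=np.argsort([np.linalg.norm(d[0]-d[j]) for j in range(4)])
        e=sorted([tuple((d[0]+d[k[1]])/2),tuple((d[k[2]]+d[k[3]])/2)])
        out.append(np.array(e)/S+[x0-.5+.5/S,y0-.5+.5/S])
    return out
if __name__=="__main__":
    for c in(np.load("top0.npy",allow_pickle=True).item(),camera("top")):
        for e in bars(c,(203,140,288,265)):
            P=onz(c,e,.036); d=P[1]-P[0]; print(e.round(1).tolist(),P.mean(0).round(4),"len",np.linalg.norm(d).round(4),"dir",np.degrees(np.arctan2(d[1],d[0])).round(1))
        print()
    np.save("top4.npy",c,allow_pickle=True); rows([])
E
python3 bars.py
```

```text
[[221.1, 152.9], [269.9, 150.3]] [0.6766 0.1351 0.036 ] len 0.1235 dir -85.5
[[213.1, 198.4], [262.9, 192.3]] [0.5648 0.1503 0.036 ] len 0.1254 dir -81.5
[[209.8, 240.6], [260.3, 249.0]] [0.4414 0.1536 0.036 ] len 0.127 dir -98.0

[[220.9, 152.9], [270.1, 150.4]] [0.6764 0.1351 0.036 ] len 0.1246 dir -85.6
[[212.9, 198.5], [263.1, 192.1]] [0.565  0.1503 0.036 ] len 0.1265 dir -81.2

t 34.6 pos [ 0.5779 -0.2851  0.2324] yaw/rot [-0.27 -0.38 45.06] F [1.1 0.3 4.8] T [ 0.01 -0.03  0.08] grip 33.8 0.0 j [ 0.43  0.37 -0.06  1.43  0.02  1.33 -0.41]
```

Run:
```python
from plan import *
Rm=down(98.7); b=np.array([.565,.1503,.023])
rows([(15,tcp(b+[0,0,.12],Rm),Rm),(5,tcp(b+[0,0,.05],Rm),Rm),(5,tcp(b,Rm),Rm)])
```

```text
t 34.6 pos [ 0.5779 -0.2851  0.2324] yaw/rot [-0.27 -0.38 45.06] F [1.1 0.3 4.8] T [ 0.01 -0.03  0.08] grip 33.8 0.0 j [ 0.43  0.37 -0.06  1.43  0.02  1.33 -0.41]
 15 rows: xyz [ 28.  -11.1   6.5]  turn [ 0.03 -0.   -3.58]
 5 rows: xyz [-0. -0. 14.]  turn [0. 0. 0.]
 5 rows: xyz [-0. -0. 10.]  turn [0. 0. 0.]
```

Call:
{"api": "apply_moves", "payload": {
  "rows": [
    {"x": 28, "y": -11, "z": 5.5, "ax": 0, "ay": 0, "az": -3.58, "gripper": 0.4},
    {"x": 28, "y": -11, "z": 5.5, "ax": 0, "ay": 0, "az": -3.58, "gripper": 0.4},
    {"x": 28, "y": -11, "z": 5.5, "ax": 0, "ay": 0, "az": -3.58, "gripper": 0.4},
    {"x": 28, "y": -11, "z": 5.5, "ax": 0, "ay": 0, "az": -3.58, "gripper": 0.4},
    {"x": 28, "y": -11, "z": 5.5, "ax": 0, "ay": 0, "az": -3.58, "gripper": 0.4}
  ]
}}

```text
clock: 35.07
position: [0.6185, -0.1391, 0.1963]
ee_rot: [0.852, 0.524, 0.0, -0.001]
ft_force: [0.6, 0.1, -0.8]
grip_width: 0.599
grasp_force: 0.0
```

Call:
{"api": "apply_moves", "payload": {
  "rows": [
    {"x": 28, "y": -11, "z": 5.5, "ax": 0, "ay": 0, "az": -3.58, "gripper": 0.4},
    {"x": 28, "y": -11, "z": 5.5, "ax": 0, "ay": 0, "az": -3.58, "gripper": 0.4},
    {"x": 28, "y": -11, "z": 5.5, "ax": 0, "ay": 0, "az": -3.58, "gripper": 0.4},
    {"x": 28, "y": -11, "z": 5.5, "ax": 0, "ay": 0, "az": -3.58, "gripper": 0.4},
    {"x": 28, "y": -11, "z": 5.5, "ax": 0, "ay": 0, "az": -3.58, "gripper": 0.4}
  ]
}}

```text
clock: 35.48
position: [0.6141, 0.0109, 0.169]
ee_rot: [0.76, 0.65, 0.001, -0.001]
ft_force: [0.1, 1.0, -0.2]
grip_width: 0.597
grasp_force: 0.0
```

Call:
{"api": "apply_moves", "payload": {
  "rows": [
    {"x": 28, "y": -11, "z": 5.5, "ax": 0, "ay": 0, "az": -3.58, "gripper": 0.4},
    {"x": 28, "y": -11, "z": 5.5, "ax": 0, "ay": 0, "az": -3.58, "gripper": 0.4},
    {"x": 28, "y": -11, "z": 5.5, "ax": 0, "ay": 0, "az": -3.58, "gripper": 0.4},
    {"x": 28, "y": -11, "z": 5.5, "ax": 0, "ay": 0, "az": -3.58, "gripper": 0.4},
    {"x": 28, "y": -11, "z": 5.5, "ax": 0, "ay": 0, "az": -3.58, "gripper": 0.4}
  ]
}}

```text
clock: 35.9
position: [0.5638, 0.1522, 0.1418]
ee_rot: [0.65, 0.76, 0.001, -0.001]
ft_force: [-0.4, 0.0, -0.3]
grip_width: 0.601
grasp_force: 0.0
```

Call:
{"api": "apply_moves", "payload": {
  "rows": [
    {"x": 0, "y": 0, "z": 5, "ax": 0, "ay": 0, "az": 0, "gripper": 0.4},
    {"x": 0, "y": 0, "z": 0, "ax": 0, "ay": 0, "az": 0, "gripper": 0.4}
  ]
}}

```text
clock: 36.07
position: [0.563, 0.1525, 0.1361]
ee_rot: [0.65, 0.76, 0.0, -0.001]
ft_force: [-0.7, -0.6, 0.5]
grip_width: 0.599
grasp_force: 0.0
```

Run:
```python
from plan import *
Rm=down(98.7); b=np.array([.565,.1503,.023])
rows([(10,tcp(b,Rm),Rm)])
```

```text
t 36.1 pos [0.563  0.1525 0.1361] yaw/rot [ 1.500e-01 -2.000e-02  9.896e+01] F [-0.7 -0.6  0.5] T [-0.01  0.02 -0.01] grip 50.9 0.0 j [-0.01  0.35 -0.4   1.69  0.15  1.13 -0.3 ]
 10 rows: xyz [-0.3  0.2 12.1]  turn [-0.01 -0.01  0.03]
```

Call:
{"api": "apply_moves", "payload": {
  "rows": [
    {"x": -0.6, "y": 0.4, "z": 15, "ax": 0, "ay": 0, "az": 0.1, "gripper": 0.4},
    {"x": -0.6, "y": 0.4, "z": 15, "ax": 0, "ay": 0, "az": 0.1, "gripper": 0.4},
    {"x": -0.6, "y": 0.4, "z": 15, "ax": 0, "ay": 0, "az": 0.1, "gripper": 0.4},
    {"x": -0.6, "y": 0.4, "z": 15, "ax": 0, "ay": 0, "az": 0, "gripper": 0.4},
    {"x": -0.6, "y": 0.4, "z": 15, "ax": 0, "ay": 0, "az": 0, "gripper": 0.4}
  ]
}}

```text
clock: 36.48
position: [0.5674, 0.1466, 0.0614]
ee_rot: [0.654, 0.756, 0.0, -0.0]
ft_force: [0.4, 0.8, 0.5]
grip_width: 0.602
grasp_force: 0.0
```

Call:
{"api": "apply_moves", "payload": {
  "rows": [
    {"x": 0, "y": 0, "z": 15, "ax": 0, "ay": 0, "az": 0, "gripper": 0.4},
    {"x": 0, "y": 0, "z": 15, "ax": 0, "ay": 0, "az": 0, "gripper": 0.4},
    {"x": 0, "y": 0, "z": 12, "ax": 0, "ay": 0, "az": 0, "gripper": 0.4},
    {"x": 0, "y": 0, "z": 3, "ax": 0, "ay": 0, "az": 0, "gripper": 0.4},
    {"x": 0, "y": 0, "z": 0, "ax": 0, "ay": 0, "az": 0, "gripper": 0.5}
  ]
}}

```text
clock: 36.9
position: [0.5663, 0.1474, 0.0159]
ee_rot: [0.654, 0.757, -0.0, -0.001]
ft_force: [0.8, -0.6, -0.1]
grip_width: 0.503
grasp_force: 0.0
```

Call:
{"api": "apply_moves", "payload": {
  "rows": [
    {"x": 0, "y": 0, "z": 0, "ax": 0, "ay": 0, "az": 0, "gripper": 1},
    {"x": 0, "y": 0, "z": 0, "ax": 0, "ay": 0, "az": 0, "gripper": 1},
    {"x": 0, "y": 0, "z": 0, "ax": 0, "ay": 0, "az": 0, "gripper": 1},
    {"x": 0, "y": 0, "z": 0, "ax": 0, "ay": 0, "az": 0, "gripper": 1},
    {"x": 0, "y": 0, "z": 0, "ax": 0, "ay": 0, "az": 0, "gripper": 1}
  ],
  "newtons": 60
}}

```text
clock: 37.32
position: [0.5669, 0.1483, 0.0175]
ee_rot: [0.653, 0.757, 0.001, -0.0]
ft_force: [-1.8, -0.8, 7.3]
grip_width: 0.085
grasp_force: 59.7
```

Run:
```python
from plan import *
Rm=down(98.7); p=np.array(get_obs()["position"])
rows([(5,p+[0,0,.15],Rm),(20,tcp(deck(0,69,90),DN,.005),DN),(5,tcp(deck(0,69,35),DN,.005),DN)])
```

```text
t 37.3 pos [0.5669 0.1483 0.0175] yaw/rot [ 4.000e-02 -1.000e-01  9.843e+01] F [-1.8 -0.8  7.3] T [-0.16  0.44  0.01] grip 7.3 59.7 j [-0.03  0.5  -0.37  1.76  0.22  0.92 -0.35]
 5 rows: xyz [  0.   0. -30.]  turn [ 0.01 -0.02 -0.05]
 20 rows: xyz [-19.3   9.3   0.9]  turn [0.18 0.22 4.94]
 5 rows: xyz [-0. -0. 11.]  turn [0. 0. 0.]
```

Call:
{"api": "apply_moves", "payload": {
  "rows": [
    {"x": 0, "y": 0, "z": -30, "ax": 0, "ay": 0, "az": 0, "gripper": 1},
    {"x": 0, "y": 0, "z": -30, "ax": 0, "ay": 0, "az": 0, "gripper": 1},
    {"x": 0, "y": 0, "z": -30, "ax": 0, "ay": 0, "az": 0, "gripper": 1},
    {"x": 0, "y": 0, "z": -30, "ax": 0, "ay": 0, "az": 0, "gripper": 1},
    {"x": 0, "y": 0, "z": -30, "ax": 0, "ay": 0, "az": 0, "gripper": 1}
  ]
}}

```text
clock: 37.73
position: [0.5662, 0.1478, 0.1678]
ee_rot: [0.653, 0.757, 0.0, -0.001]
ft_force: [1.5, 0.9, -3.3]
grip_width: 0.082
grasp_force: 59.2
```

Call:
{"api": "apply_moves", "payload": {
  "rows": [
    {"x": -19.3, "y": 9.3, "z": 0.9, "ax": 0.18, "ay": 0.22, "az": 4.94, "gripper": 1},
    {"x": -19.3, "y": 9.3, "z": 0.9, "ax": 0.18, "ay": 0.22, "az": 4.94, "gripper": 1},
    {"x": -19.3, "y": 9.3, "z": 0.9, "ax": 0.18, "ay": 0.22, "az": 4.94, "gripper": 1},
    {"x": -19.3, "y": 9.3, "z": 0.9, "ax": 0.18, "ay": 0.22, "az": 4.94, "gripper": 1},
    {"x": -19.3, "y": 9.3, "z": 0.9, "ax": 0.18, "ay": 0.22, "az": 4.94, "gripper": 1}
  ]
}}

```text
clock: 38.15
position: [0.6105, 0.0501, 0.1606]
ee_rot: [0.801, 0.598, 0.0, -0.013]
ft_force: [0.2, 0.6, -2.9]
grip_width: 0.086
grasp_force: 59.3
```

Call:
{"api": "apply_moves", "payload": {
  "rows": [
    {"x": -19.3, "y": 9.3, "z": 0.9, "ax": 0.18, "ay": 0.22, "az": 4.94, "gripper": 1},
    {"x": -19.3, "y": 9.3, "z": 0.9, "ax": 0.18, "ay": 0.22, "az": 4.94, "gripper": 1},
    {"x": -19.3, "y": 9.3, "z": 0.9, "ax": 0.18, "ay": 0.22, "az": 4.94, "gripper": 1},
    {"x": -19.3, "y": 9.3, "z": 0.9, "ax": 0.18, "ay": 0.22, "az": 4.94, "gripper": 1},
    {"x": -19.3, "y": 9.3, "z": 0.9, "ax": 0.18, "ay": 0.22, "az": 4.94, "gripper": 1}
  ]
}}

```text
clock: 38.57
position: [0.6091, -0.0561, 0.1527]
ee_rot: [0.91, 0.413, 0.001, -0.025]
ft_force: [0.2, 0.4, -3.1]
grip_width: 0.08
grasp_force: 59.3
```

Call:
{"api": "apply_moves", "payload": {
  "rows": [
    {"x": -19.3, "y": 9.3, "z": 0.9, "ax": 0.18, "ay": 0.22, "az": 4.94, "gripper": 1},
    {"x": -19.3, "y": 9.3, "z": 0.9, "ax": 0.18, "ay": 0.22, "az": 4.94, "gripper": 1},
    {"x": -19.3, "y": 9.3, "z": 0.9, "ax": 0.18, "ay": 0.22, "az": 4.94, "gripper": 1},
    {"x": -19.3, "y": 9.3, "z": 0.9, "ax": 0.18, "ay": 0.22, "az": 4.94, "gripper": 1},
    {"x": -19.3, "y": 9.3, "z": 0.9, "ax": 0.18, "ay": 0.22, "az": 4.94, "gripper": 1}
  ]
}}

```text
clock: 38.98
position: [0.5634, -0.152, 0.1437]
ee_rot: [0.977, 0.208, 0.001, -0.036]
ft_force: [0.4, 0.0, -2.4]
grip_width: 0.081
grasp_force: 59.3
```

Call:
{"api": "apply_moves", "payload": {
  "rows": [
    {"x": -19.3, "y": 9.3, "z": 0.9, "ax": 0.18, "ay": 0.22, "az": 4.94, "gripper": 1},
    {"x": -19.3, "y": 9.3, "z": 0.9, "ax": 0.18, "ay": 0.22, "az": 4.94, "gripper": 1},
    {"x": -19.3, "y": 9.3, "z": 0.9, "ax": 0.18, "ay": 0.22, "az": 4.94, "gripper": 1},
    {"x": -19.3, "y": 9.3, "z": 0.9, "ax": 0.18, "ay": 0.22, "az": 4.94, "gripper": 1},
    {"x": -19.3, "y": 9.3, "z": 0.9, "ax": 0.18, "ay": 0.22, "az": 4.94, "gripper": 1}
  ]
}}

```text
clock: 39.4
position: [0.4817, -0.2197, 0.1346]
ee_rot: [0.999, -0.006, 0.001, -0.044]
ft_force: [0.2, 0.6, -2.9]
grip_width: 0.08
grasp_force: 59.3
```

Call:
{"api": "apply_moves", "payload": {
  "rows": [
    {"x": 0, "y": 0, "z": 0, "ax": 0, "ay": 0, "az": 0, "gripper": 1},
    {"x": 0, "y": 0, "z": 0, "ax": 0, "ay": 0, "az": 0, "gripper": 1}
  ]
}}

```text
clock: 39.57
position: [0.4817, -0.2197, 0.1348]
ee_rot: [0.999, -0.005, 0.001, -0.044]
ft_force: [0.5, -0.2, -3.5]
grip_width: 0.084
grasp_force: 59.3
```

Run:
```python
from plan import *
rows([(5,tcp(deck(-1,69,30),DN,.005),DN)])
```

```text
t 39.6 pos [ 0.4817 -0.2197  0.1348] yaw/rot [ 5.08 -0.09 -0.54] F [ 0.5 -0.2 -3.5] T [-0.1  -0.04 -0.  ] grip 7.1 59.3 j [ 0.37  0.24  0.03  1.82 -0.1   1.12 -1.14]
 5 rows: xyz [ 0.4 -0.  11.6]  turn [-0.02 -0.02 -0.06]
```

Call:
{"api": "apply_moves", "payload": {
  "rows": [
    {"x": 0.4, "y": 0, "z": 11.6, "ax": 0, "ay": 0, "az": -0.1, "gripper": 1},
    {"x": 0.4, "y": 0, "z": 11.6, "ax": 0, "ay": 0, "az": -0.1, "gripper": 1},
    {"x": 0.4, "y": 0, "z": 11.6, "ax": 0, "ay": 0, "az": -0.1, "gripper": 1},
    {"x": 0.4, "y": 0, "z": 11.6, "ax": 0, "ay": 0, "az": 0, "gripper": 1},
    {"x": 0.4, "y": 0, "z": 11.6, "ax": 0, "ay": 0, "az": 0, "gripper": 1}
  ]
}}

```text
clock: 39.98
position: [0.4847, -0.213, 0.0752]
ee_rot: [0.999, -0.001, 0.0, -0.045]
ft_force: [0.5, -0.4, -3.9]
grip_width: 0.083
grasp_force: 59.4
```

Call:
{"api": "apply_moves", "payload": {
  "rows": [
    {"x": 0, "y": 0, "z": 2, "ax": 0, "ay": 0, "az": 0, "gripper": 1},
    {"x": 0, "y": 0, "z": 2, "ax": 0, "ay": 0, "az": 0, "gripper": 1},
    {"x": 0, "y": 0, "z": 1, "ax": 0, "ay": 0, "az": 0, "gripper": 1},
    {"x": 0, "y": 0, "z": 0, "ax": 0, "ay": 0, "az": 0, "gripper": 1},
    {"x": 0, "y": 0, "z": 0, "ax": 0, "ay": 0, "az": 0, "gripper": 1}
  ]
}}

```text
clock: 40.4
position: [0.4851, -0.2136, 0.0726]
ee_rot: [0.999, -0.001, 0.001, -0.044]
ft_force: [0.2, 0.6, -2.6]
grip_width: 0.085
grasp_force: 59.2
```

Run:
```python
from plan import *
rows([(5,tcp(deck(-1,69,23),DN,.005),DN)])
```

```text
t 40.4 pos [ 0.4851 -0.2136  0.0726] yaw/rot [ 5.07 -0.16 -0.15] F [ 0.2  0.6 -2.6] T [-0.15  0.   -0.04] grip 7.2 59.2 j [ 0.36  0.31  0.02  1.87 -0.11  0.99 -1.13]
 5 rows: xyz [-0.3  0.1  0.5]  turn [-0.01 -0.03  0.02]
```

Call:
{"api": "apply_moves", "payload": {
  "rows": [
    {"x": -0.4, "y": 0.2, "z": 0.8, "ax": 0, "ay": 0, "az": 0.1, "gripper": 1},
    {"x": -0.4, "y": 0.2, "z": 0.8, "ax": 0, "ay": 0, "az": 0, "gripper": 1},
    {"x": 0, "y": 0, "z": 0, "ax": 0, "ay": 0, "az": 0, "gripper": 1}
  ]
}}

```text
clock: 40.65
position: [0.4839, -0.2137, 0.0705]
ee_rot: [0.999, -0.002, 0.001, -0.044]
ft_force: [0.5, 0.3, -2.3]
grip_width: 0.085
grasp_force: 59.2
```

Call:
{"api": "apply_moves", "payload": {
  "rows": [
    {"x": 0, "y": 0, "z": 0.7, "ax": 0, "ay": 0, "az": 0, "gripper": 1},
    {"x": 0, "y": 0, "z": 0, "ax": 0, "ay": 0, "az": 0, "gripper": 1}
  ]
}}

```text
clock: 40.82
position: [0.4839, -0.2136, 0.0697]
ee_rot: [0.999, -0.002, 0.001, -0.044]
ft_force: [0.1, 0.3, -3.2]
grip_width: 0.083
grasp_force: 59.2
```

Call:
{"api": "apply_moves", "payload": {
  "rows": [
    {"x": 0, "y": 0, "z": 0.6, "ax": 0, "ay": 0, "az": 0, "gripper": 1},
    {"x": 0, "y": 0, "z": 0, "ax": 0, "ay": 0, "az": 0, "gripper": 1}
  ]
}}

```text
clock: 40.98
position: [0.484, -0.2135, 0.0695]
ee_rot: [0.999, -0.002, 0.001, -0.044]
ft_force: [-3.0, 0.5, 3.7]
grip_width: 0.087
grasp_force: 60.1
```

Call:
{"api": "apply_moves", "payload": {
  "rows": [
    {"x": 0, "y": 0, "z": 0.5, "ax": 0, "ay": 0, "az": 0, "gripper": 1},
    {"x": 0, "y": 0, "z": 0, "ax": 0, "ay": 0, "az": 0, "gripper": 1}
  ]
}}

```text
clock: 41.15
position: [0.484, -0.2135, 0.0695]
ee_rot: [0.999, -0.002, 0.001, -0.044]
ft_force: [-5.2, 1.2, 8.4]
grip_width: 0.082
grasp_force: 61.2
```

Call:
{"api": "apply_moves", "payload": {
  "rows": [
    {"x": 0, "y": 0, "z": -0.5, "ax": 0, "ay": 0, "az": 0, "gripper": 1},
    {"x": 0, "y": 0, "z": 0, "ax": 0, "ay": 0, "az": 0, "gripper": 0.6},
    {"x": 0, "y": 0, "z": 0, "ax": 0, "ay": 0, "az": 0, "gripper": 0.6},
    {"x": 0, "y": 0, "z": 0, "ax": 0, "ay": 0, "az": 0, "gripper": 0.6},
    {"x": 0, "y": 0, "z": -5, "ax": 0, "ay": 0, "az": 0, "gripper": 0.6}
  ]
}}

```text
clock: 41.57
position: [0.4836, -0.2137, 0.0735]
ee_rot: [0.999, -0.002, 0.0, -0.045]
ft_force: [-0.1, -0.5, -0.4]
grip_width: 0.397
grasp_force: 0.0
```

Call:
{"api": "apply_moves", "payload": {
  "rows": [
    {"x": 0, "y": 0, "z": -15, "ax": 0, "ay": 0, "az": 0, "gripper": 0.6},
    {"x": 0, "y": 0, "z": -25, "ax": 0, "ay": 0, "az": 0, "gripper": 0.6},
    {"x": 0, "y": 0, "z": -30, "ax": 0, "ay": 0, "az": 0, "gripper": 0.4},
    {"x": 0, "y": 0, "z": -30, "ax": 0, "ay": 0, "az": 0, "gripper": 0.3},
    {"x": 0, "y": 0, "z": 0, "ax": 0, "ay": 0, "az": 0, "gripper": 0.2}
  ]
}}

```text
clock: 41.98
position: [0.4863, -0.2246, 0.18]
ee_rot: [0.999, -0.002, 0.005, -0.043]
ft_force: [1.1, -0.5, 0.7]
grip_width: 0.798
grasp_force: 0.0
```

Run:
```python
from plan import *
Rr=down(94.6); rc=np.array([.5797,.3648,.06])
print("chock2 bar deck",(DR.inv().apply(np.array([.484,-.2135,.0695])-DO)*1000).round(1))
rows([(25,tcp(rc+[0,0,.08],Rr),Rr),(5,tcp(rc+[0,0,.002],Rr),Rr)])
```

```text
chock2 bar deck [-0.8 69.3 17.5]
t 42.0 pos [ 0.4863 -0.2246  0.18  ] yaw/rot [ 4.89 -0.58 -0.27] F [ 1.1 -0.5  0.7] T [-0.09 -0.08 -0.02] grip 67.8 0.0 j [ 0.37  0.2   0.03  1.76 -0.1   1.2  -1.14]
 25 rows: xyz [ 21.7 -15.6   3. ]  turn [-0.13 -0.18 -3.79]
 5 rows: xyz [ 0.  -0.  15.6]  turn [0. 0. 0.]
```

Run:
```python
from plan import *
Rr=down(94.6); rc=np.array([.5797,.3648,.06])
rows([(10,[.535,.02,.19],down(50)),(10,[.572,.25,.17],Rr),(5,tcp(rc+[0,0,.06],Rr),Rr),(5,tcp(rc+[0,0,.002],Rr),Rr)])
```

```text
t 42.0 pos [ 0.4863 -0.2246  0.18  ] yaw/rot [ 4.89 -0.58 -0.27] F [ 1.1 -0.5  0.7] T [-0.09 -0.08 -0.02] grip 67.8 0.0 j [ 0.37  0.2   0.03  1.76 -0.1   1.2  -1.14]
 10 rows: xyz [ 14.3 -21.5   0.2]  turn [-0.43 -0.27 -5.02]
 10 rows: xyz [23.5 -4.5  2. ]  turn [-0.    0.   -4.46]
 5 rows: xyz [22.8  3.4 11.6]  turn [0. 0. 0.]
 5 rows: xyz [ 0.  -0.  11.6]  turn [0. 0. 0.]
```

Call:
{"api": "apply_moves", "payload": {
  "rows": [
    {"x": 14.3, "y": -21.5, "z": 0, "ax": -0.43, "ay": -0.27, "az": -5.02, "gripper": 0.2},
    {"x": 14.3, "y": -21.5, "z": 0, "ax": -0.43, "ay": -0.27, "az": -5.02, "gripper": 0.2},
    {"x": 14.3, "y": -21.5, "z": 0, "ax": -0.43, "ay": -0.27, "az": -5.02, "gripper": 0.2},
    {"x": 14.3, "y": -21.5, "z": 0, "ax": -0.43, "ay": -0.27, "az": -5.02, "gripper": 0.2},
    {"x": 14.3, "y": -21.5, "z": 0, "ax": -0.43, "ay": -0.27, "az": -5.02, "gripper": 0.2}
  ]
}}

```text
clock: 42.4
position: [0.5362, -0.1049, 0.1823]
ee_rot: [0.976, 0.218, -0.001, -0.024]
ft_force: [-0.1, 0.6, 0.6]
grip_width: 0.799
grasp_force: 0.0
```

Call:
{"api": "apply_moves", "payload": {
  "rows": [
    {"x": 14.3, "y": -21.5, "z": 0, "ax": -0.43, "ay": -0.27, "az": -5.02, "gripper": 0.2},
    {"x": 14.3, "y": -21.5, "z": 0, "ax": -0.43, "ay": -0.27, "az": -5.02, "gripper": 0.2},
    {"x": 14.3, "y": -21.5, "z": 0, "ax": -0.43, "ay": -0.27, "az": -5.02, "gripper": 0.2},
    {"x": 14.3, "y": -21.5, "z": 0, "ax": -0.43, "ay": -0.27, "az": -5.02, "gripper": 0.2},
    {"x": 14.3, "y": -21.5, "z": 0, "ax": -0.43, "ay": -0.27, "az": -5.02, "gripper": 0.2}
  ]
}}

```text
clock: 42.82
position: [0.5328, 0.0234, 0.1861]
ee_rot: [0.905, 0.425, -0.003, -0.003]
ft_force: [0.3, 0.6, -0.3]
grip_width: 0.801
grasp_force: 0.0
```

Call:
{"api": "apply_moves", "payload": {
  "rows": [
    {"x": 23.5, "y": -4.5, "z": 2, "ax": 0, "ay": 0, "az": -4.46, "gripper": 0.2},
    {"x": 23.5, "y": -4.5, "z": 2, "ax": 0, "ay": 0, "az": -4.46, "gripper": 0.2},
    {"x": 23.5, "y": -4.5, "z": 2, "ax": 0, "ay": 0, "az": -4.46, "gripper": 0.2},
    {"x": 23.5, "y": -4.5, "z": 2, "ax": 0, "ay": 0, "az": -4.46, "gripper": 0.2},
    {"x": 23.5, "y": -4.5, "z": 2, "ax": 0, "ay": 0, "az": -4.46, "gripper": 0.2}
  ]
}}

```text
clock: 43.23
position: [0.5742, 0.1346, 0.176]
ee_rot: [0.806, 0.591, -0.002, -0.004]
ft_force: [1.2, 0.6, -0.5]
grip_width: 0.802
grasp_force: 0.0
```

Call:
{"api": "apply_moves", "payload": {
  "rows": [
    {"x": 23.5, "y": -4.5, "z": 2, "ax": 0, "ay": 0, "az": -4.46, "gripper": 0.2},
    {"x": 23.5, "y": -4.5, "z": 2, "ax": 0, "ay": 0, "az": -4.46, "gripper": 0.2},
    {"x": 23.5, "y": -4.5, "z": 2, "ax": 0, "ay": 0, "az": -4.46, "gripper": 0.2},
    {"x": 23.5, "y": -4.5, "z": 2, "ax": 0, "ay": 0, "az": -4.46, "gripper": 0.2},
    {"x": 23.5, "y": -4.5, "z": 2, "ax": 0, "ay": 0, "az": -4.46, "gripper": 0.2}
  ]
}}

```text
clock: 43.65
position: [0.5694, 0.2536, 0.1664]
ee_rot: [0.677, 0.736, -0.001, -0.004]
ft_force: [0.4, -0.4, 0.1]
grip_width: 0.802
grasp_force: 0.0
```

Call:
{"api": "apply_moves", "payload": {
  "rows": [
    {"x": 22.8, "y": 3.4, "z": 8, "ax": 0, "ay": 0, "az": 0, "gripper": 0.2},
    {"x": 22.8, "y": 3.4, "z": 8, "ax": 0, "ay": 0, "az": 0, "gripper": 0.2},
    {"x": 22.8, "y": 3.4, "z": 8, "ax": 0, "ay": 0, "az": 0, "gripper": 0.2},
    {"x": 22.8, "y": 3.4, "z": 8, "ax": 0, "ay": 0, "az": 0, "gripper": 0.2},
    {"x": 22.8, "y": 3.4, "z": 8, "ax": 0, "ay": 0, "az": 0, "gripper": 0.2}
  ]
}}

```text
clock: 44.07
position: [0.5768, 0.3687, 0.1265]
ee_rot: [0.678, 0.735, -0.002, -0.004]
ft_force: [0.1, 0.1, 0.3]
grip_width: 0.801
grasp_force: 0.0
```

Run:
```python
from plan import *
Rr=down(94.6); rc=np.array([.5797,.3648,.06])
rows([(7,tcp(rc+[0,0,.002],Rr),Rr)])
c=camera("top"); s=camera("scene")
a=cv2.resize(c["color"][150:290,290:480],None,fx=4.2,fy=4.2,interpolation=cv2.INTER_CUBIC); cv2.imwrite("pics/d2.png",a[:,:,::-1])
np.save("top5.npy",c,allow_pickle=True)
from bars import bars
```

```text
t 44.1 pos [0.5768 0.3687 0.1265] yaw/rot [ 0.57  0.2  94.59] F [0.1 0.1 0.3] T [-0.   -0.04  0.03] grip 68.1 0.0 j [-0.33  0.58 -0.44  1.4   0.24  1.22 -0.7 ]
 7 rows: xyz [-0.6  0.4 10.3]  turn [-0.07 -0.04 -0.  ]
```

View pics/d2.png

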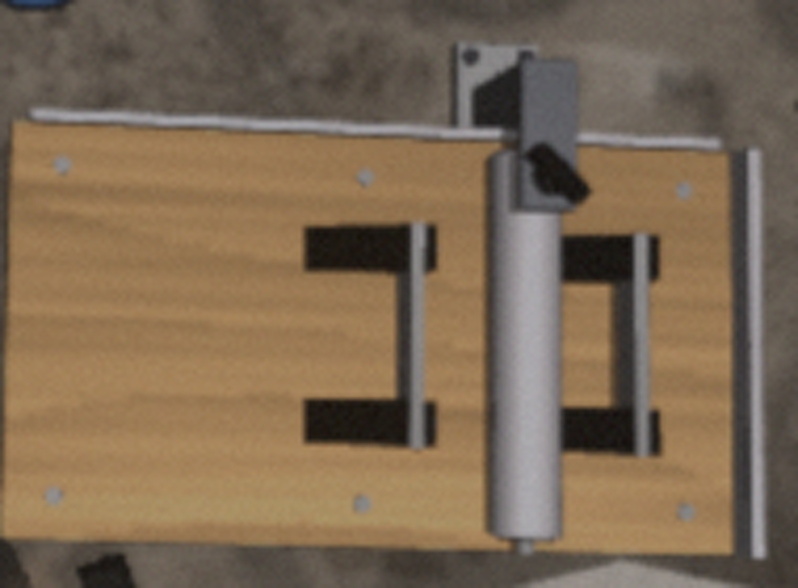

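Both chocks and roller 1 look square on the deck. The wing now runs from upper-left to lower-right, close to yaw 45°. On to roller b.

Call:
{"api": "apply_moves", "payload": {
  "rows": [
    {"x": -0.8, "y": 0.6, "z": 12, "ax": -0.1, "ay": 0, "az": 0, "gripper": 0.2},
    {"x": -0.8, "y": 0.6, "z": 12, "ax": -0.1, "ay": 0, "az": 0, "gripper": 0.2},
    {"x": -0.8, "y": 0.6, "z": 12, "ax": -0.1, "ay": 0, "az": 0, "gripper": 0.2},
    {"x": -0.8, "y": 0.6, "z": 12, "ax": -0.1, "ay": 0, "az": 0, "gripper": 0.2},
    {"x": -0.8, "y": 0.6, "z": 12, "ax": -0.1, "ay": 0, "az": 0, "gripper": 0.2}
  ]
}}

```text
clock: 44.58
position: [0.5799, 0.363, 0.0652]
ee_rot: [0.679, 0.735, 0.001, -0.001]
ft_force: [0.3, -0.8, -0.5]
grip_width: 0.802
grasp_force: 0.0
```

Call:
{"api": "apply_moves", "payload": {
  "rows": [
    {"x": 0, "y": 0, "z": 10, "ax": 0, "ay": 0, "az": 0, "gripper": 0.2},
    {"x": 0, "y": 0, "z": 2, "ax": 0, "ay": 0, "az": 0, "gripper": 0.2},
    {"x": 0, "y": 0, "z": 0, "ax": 0, "ay": 0, "az": 0, "gripper": 0.2},
    {"x": 0, "y": 0, "z": 0, "ax": 0, "ay": 0, "az": 0, "gripper": 1},
    {"x": 0, "y": 0, "z": 0, "ax": 0, "ay": 0, "az": 0, "gripper": 1}
  ],
  "newtons": 60
}}

```text
clock: 45.0
position: [0.5801, 0.3647, 0.0556]
ee_rot: [0.678, 0.735, 0.002, -0.001]
ft_force: [0.1, -0.5, 1.2]
grip_width: 0.53
grasp_force: 0.0
```

Call:
{"api": "apply_moves", "payload": {
  "rows": [
    {"x": 0, "y": 0, "z": 0, "ax": 0, "ay": 0, "az": 0, "gripper": 1},
    {"x": 0, "y": 0, "z": 0, "ax": 0, "ay": 0, "az": 0, "gripper": 1},
    {"x": 0, "y": 0, "z": 0, "ax": 0, "ay": 0, "az": 0, "gripper": 1},
    {"x": 0, "y": 0, "z": 0, "ax": 0, "ay": 0, "az": 0, "gripper": 1},
    {"x": 0, "y": 0, "z": 0, "ax": 0, "ay": 0, "az": 0, "gripper": 1}
  ]
}}

```text
clock: 45.42
position: [0.5781, 0.3647, 0.0557]
ee_rot: [0.678, 0.735, 0.001, -0.002]
ft_force: [-8.0, -3.5, 7.0]
grip_width: 0.445
grasp_force: 59.8
```

Run:
```python
from plan import *
Rr=down(94.6); p=np.array(get_obs()["position"])
rows([(5,p+[0,0,.13],Rr),(10,[.50,.14,.20],down(45)),(10,tcp(deck(0,135,100),DN,.0058),DN),(5,tcp(deck(0,135,30),DN,.0058),DN)])
c=np.load("top5.npy",allow_pickle=True).item(); n=DR.apply([0,0,1])
for nm,h,uv in(("ch2",36,[417,222]),("ch2",36,[417,448]),("ch1",36,[641,234]),("ch1",36,[641,455]),("rol",20,[522,150]),("rol",20,[526,540])):
    o,d=ray(c,[[uv[0]/4.2-.5+290,uv[1]/4.2-.5+150]]); p0=DO+n*h/1000
    print(nm,(DR.inv().apply(o+d[0]*((p0-o)@n)/(d[0]@n)-DO)*1000).round(1))
```

```text
t 45.4 pos [0.5781 0.3647 0.0557] yaw/rot [ 2.800e-01 -9.000e-02  9.467e+01] F [-8.  -3.5  7. ] T [-0.6   1.85 -0.01] grip 37.8 59.8 j [-0.33  0.64 -0.42  1.46  0.27  1.1  -0.72]
 5 rows: xyz [  0.1  -0.  -26. ]  turn [-0.02 -0.05  0.01]
 10 rows: xyz [-24.5  -0.6  -1.4]  turn [ 0.   -0.    4.96]
 10 rows: xyz [-14.1  27.    3.7]  turn [0.47 0.2  4.52]
 5 rows: xyz [ 0. -0. 14.]  turn [0. 0. 0.]
ch2 [66.4 70.2 36. ]
ch2 [-61.1  69.6  36. ]
ch1 [ 64.4 -62.   36. ]
ch1 [-61.6 -61.1  36. ]
rol [112.6   2.   20. ]
rol [-111.9   -0.2   20. ]
```

Call:
{"api": "apply_moves", "payload": {
  "rows": [
    {"x": 0, "y": 0, "z": -10, "ax": 0, "ay": 0, "az": 0, "gripper": 1},
    {"x": 0, "y": 0, "z": -30, "ax": 0, "ay": 0, "az": 0, "gripper": 1},
    {"x": 0, "y": 0, "z": -30, "ax": 0, "ay": 0, "az": 0, "gripper": 1},
    {"x": 0, "y": 0, "z": -30, "ax": 0, "ay": 0, "az": 0, "gripper": 1},
    {"x": 0, "y": 0, "z": -30, "ax": 0, "ay": 0, "az": 0, "gripper": 1}
  ]
}}

```text
clock: 45.83
position: [0.5797, 0.3636, 0.1869]
ee_rot: [0.678, 0.735, 0.002, -0.001]
ft_force: [-0.5, -0.6, -2.7]
grip_width: 0.45
grasp_force: 61.1
```

Call:
{"api": "apply_moves", "payload": {
  "rows": [
    {"x": -24.5, "y": -0.6, "z": -1.4, "ax": 0, "ay": 0, "az": 4.96, "gripper": 1},
    {"x": -24.5, "y": -0.6, "z": -1.4, "ax": 0, "ay": 0, "az": 4.96, "gripper": 1},
    {"x": -24.5, "y": -0.6, "z": -1.4, "ax": 0, "ay": 0, "az": 4.96, "gripper": 1},
    {"x": -24.5, "y": -0.6, "z": -1.4, "ax": 0, "ay": 0, "az": 4.96, "gripper": 1},
    {"x": -24.5, "y": -0.6, "z": -1.4, "ax": 0, "ay": 0, "az": 4.96, "gripper": 1}
  ]
}}

```text
clock: 46.25
position: [0.5657, 0.2414, 0.1919]
ee_rot: [0.822, 0.57, 0.002, -0.002]
ft_force: [0.2, -0.9, -3.0]
grip_width: 0.446
grasp_force: 61.4
```

Call:
{"api": "apply_moves", "payload": {
  "rows": [
    {"x": -24.5, "y": -0.6, "z": -1.4, "ax": 0, "ay": 0, "az": 4.96, "gripper": 1},
    {"x": -24.5, "y": -0.6, "z": -1.4, "ax": 0, "ay": 0, "az": 4.96, "gripper": 1},
    {"x": -24.5, "y": -0.6, "z": -1.4, "ax": 0, "ay": 0, "az": 4.96, "gripper": 1},
    {"x": -24.5, "y": -0.6, "z": -1.4, "ax": 0, "ay": 0, "az": 4.96, "gripper": 1},
    {"x": -24.5, "y": -0.6, "z": -1.4, "ax": 0, "ay": 0, "az": 4.96, "gripper": 1}
  ]
}}

```text
clock: 46.67
position: [0.5016, 0.1379, 0.1985]
ee_rot: [0.925, 0.38, 0.001, -0.002]
ft_force: [-0.1, -0.3, -3.5]
grip_width: 0.451
grasp_force: 61.5
```

Call:
{"api": "apply_moves", "payload": {
  "rows": [
    {"x": -14.1, "y": 27, "z": 3, "ax": 0.47, "ay": 0.2, "az": 4.52, "gripper": 1},
    {"x": -14.1, "y": 27, "z": 3, "ax": 0.47, "ay": 0.2, "az": 4.52, "gripper": 1},
    {"x": -14.1, "y": 27, "z": 3, "ax": 0.47, "ay": 0.2, "az": 4.52, "gripper": 1},
    {"x": -14.1, "y": 27, "z": 3, "ax": 0.47, "ay": 0.2, "az": 4.52, "gripper": 1},
    {"x": -14.1, "y": 27, "z": 3, "ax": 0.47, "ay": 0.2, "az": 4.52, "gripper": 1}
  ]
}}

```text
clock: 47.08
position: [0.5244, -0.0116, 0.1802]
ee_rot: [0.981, 0.193, 0.001, -0.024]
ft_force: [1.3, -0.3, -4.2]
grip_width: 0.445
grasp_force: 61.3
```

Call:
{"api": "apply_moves", "payload": {
  "rows": [
    {"x": -14.1, "y": 27, "z": 3, "ax": 0.47, "ay": 0.2, "az": 4.52, "gripper": 1},
    {"x": -14.1, "y": 27, "z": 3, "ax": 0.47, "ay": 0.2, "az": 4.52, "gripper": 1},
    {"x": -14.1, "y": 27, "z": 3, "ax": 0.47, "ay": 0.2, "az": 4.52, "gripper": 1},
    {"x": -14.1, "y": 27, "z": 3, "ax": 0.47, "ay": 0.2, "az": 4.52, "gripper": 1},
    {"x": -14.1, "y": 27, "z": 3, "ax": 0.47, "ay": 0.2, "az": 4.52, "gripper": 1}
  ]
}}

```text
clock: 47.5
position: [0.4866, -0.1571, 0.1557]
ee_rot: [0.999, -0.004, 0.001, -0.046]
ft_force: [0.8, -0.4, -3.6]
grip_width: 0.453
grasp_force: 61.3
```

Call:
{"api": "apply_moves", "payload": {
  "rows": [
    {"x": 0, "y": 0, "z": 0, "ax": 0, "ay": 0, "az": 0, "gripper": 1},
    {"x": 0, "y": 0, "z": 0, "ax": 0, "ay": 0, "az": 0, "gripper": 1}
  ]
}}

```text
clock: 47.67
position: [0.4859, -0.1577, 0.1555]
ee_rot: [0.999, -0.004, 0.001, -0.045]
ft_force: [1.3, 0.3, -3.1]
grip_width: 0.446
grasp_force: 61.4
```

Run:
```python
from plan import *
rows([(6,tcp(deck(0,136,30),DN,.0043),DN),(5,tcp(deck(0,136,21),DN,.0043),DN)])
c=camera("top"); np.save("top6.npy",c,allow_pickle=True)
crop(c["color"],290,150,480,290,4.2,"h3.png")
```

```text
t 47.7 pos [ 0.4859 -0.1577  0.1555] yaw/rot [ 5.2  -0.06 -0.44] F [ 1.3  0.3 -3.1] T [-0.09  0.02  0.04] grip 37.9 61.4 j [ 0.26  0.17  0.02  1.85 -0.1   1.14 -1.25]
 6 rows: xyz [-0.2 -0.6 12.1]  turn [-0.03 -0.01 -0.03]
 5 rows: xyz [-0.   0.   1.8]  turn [0. 0. 0.]
```

View pics/h3.png

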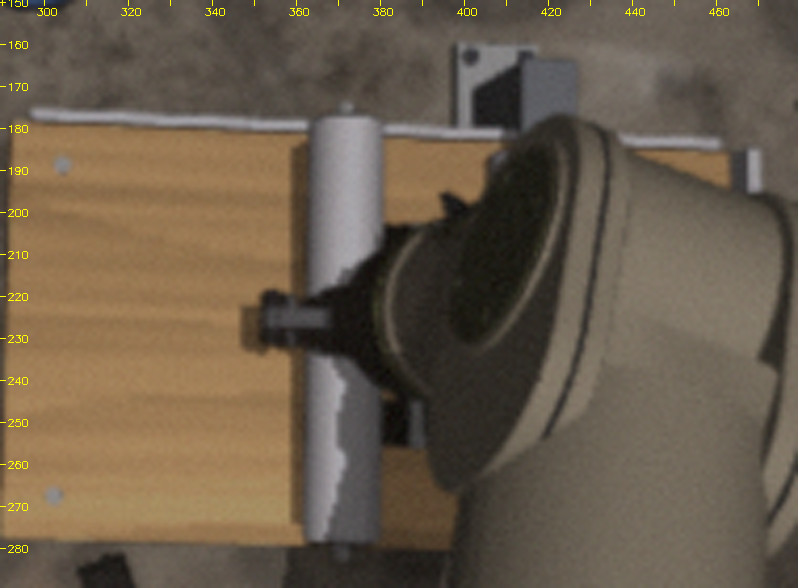

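Call:
{"api": "apply_moves", "payload": {
  "rows": [
    {"x": -0.2, "y": -0.6, "z": 12, "ax": 0, "ay": 0, "az": 0, "gripper": 1},
    {"x": -0.2, "y": -0.6, "z": 12, "ax": 0, "ay": 0, "az": 0, "gripper": 1},
    {"x": -0.2, "y": -0.6, "z": 12, "ax": 0, "ay": 0, "az": 0, "gripper": 1},
    {"x": -0.2, "y": -0.6, "z": 12, "ax": 0, "ay": 0, "az": 0, "gripper": 1},
    {"x": -0.2, "y": -0.6, "z": 12, "ax": 0, "ay": 0, "az": -0.2, "gripper": 1}
  ]
}}

```text
clock: 48.13
position: [0.4866, -0.1456, 0.0957]
ee_rot: [0.999, 0.001, 0.001, -0.046]
ft_force: [0.5, -0.5, -3.7]
grip_width: 0.445
grasp_force: 61.5
```

Call:
{"api": "apply_moves", "payload": {
  "rows": [
    {"x": 0, "y": -0.5, "z": 10, "ax": 0, "ay": 0, "az": 0, "gripper": 1},
    {"x": 0, "y": 0, "z": 3, "ax": 0, "ay": 0, "az": 0, "gripper": 1},
    {"x": 0, "y": 0, "z": 2, "ax": 0, "ay": 0, "az": 0, "gripper": 1},
    {"x": 0, "y": 0, "z": 0, "ax": 0, "ay": 0, "az": 0, "gripper": 1},
    {"x": 0, "y": 0, "z": 0, "ax": 0, "ay": 0, "az": 0, "gripper": 1}
  ]
}}

```text
clock: 48.55
position: [0.4862, -0.1453, 0.0813]
ee_rot: [0.999, -0.0, 0.001, -0.046]
ft_force: [-0.6, -0.2, -2.0]
grip_width: 0.452
grasp_force: 61.4
```

Run:
```python
from plan import *
c=np.load("top6.npy",allow_pickle=True).item()
P=onz(c,[[372,176.9],[371.8,278.8]],.162); print(P.round(4).tolist(),P.mean(0).round(4))
rows([(5,tcp(deck(0,134,20.5),DN,.0043),DN)])
o=get_obs(); print((DR.inv().apply(np.array(o["position"])-DO)*1000).round(1))
```

```text
[[0.5995, -0.1582, 0.162], [0.3755, -0.1588, 0.162]] [ 0.4875 -0.1585  0.162 ]
t 48.5 pos [ 0.4862 -0.1453  0.0813] yaw/rot [ 5.22 -0.1  -0.01] F [-0.6 -0.2 -2. ] T [-0.18  0.01 -0.02] grip 38.4 61.4 j [ 0.25  0.25  0.    1.93 -0.11  0.99 -1.25]
 5 rows: xyz [-0.2  0.8  1.4]  turn [-0.04 -0.02  0.05]
[  1.1 138.2  23.4]
```

Call:
{"api": "apply_moves", "payload": {
  "rows": [
    {"x": -0.5, "y": 0.8, "z": 1.5, "ax": 0, "ay": 0, "az": 0.1, "gripper": 1},
    {"x": -0.5, "y": 0.8, "z": 1.5, "ax": 0, "ay": 0, "az": 0.1, "gripper": 1},
    {"x": -0.5, "y": 0.8, "z": 1.5, "ax": 0, "ay": 0, "az": 0, "gripper": 1},
    {"x": -0.5, "y": 0.8, "z": 1.5, "ax": 0, "ay": 0, "az": 0, "gripper": 1},
    {"x": 0, "y": 0.8, "z": 0.5, "ax": 0, "ay": 0, "az": 0, "gripper": 1}
  ]
}}

```text
clock: 48.97
position: [0.4835, -0.1484, 0.0739]
ee_rot: [0.999, -0.002, 0.0, -0.046]
ft_force: [-3.5, 3.9, 5.8]
grip_width: 0.45
grasp_force: 62.1
```

Call:
{"api": "apply_moves", "payload": {
  "rows": [
    {"x": 0, "y": 0, "z": 0.5, "ax": 0, "ay": 0, "az": 0, "gripper": 1},
    {"x": 0, "y": 0, "z": 0, "ax": 0, "ay": 0, "az": 0, "gripper": 1}
  ]
}}

```text
clock: 49.13
position: [0.4835, -0.1484, 0.0739]
ee_rot: [0.999, -0.002, 0.0, -0.046]
ft_force: [-4.8, 1.6, 6.6]
grip_width: 0.447
grasp_force: 62.6
```

Call:
{"api": "apply_moves", "payload": {
  "rows": [
    {"x": 0, "y": 0, "z": 0.5, "ax": 0, "ay": 0, "az": 0, "gripper": 1},
    {"x": 0, "y": 0, "z": 0, "ax": 0, "ay": 0, "az": 0, "gripper": 1}
  ]
}}

```text
clock: 49.3
position: [0.4836, -0.1484, 0.0739]
ee_rot: [0.999, -0.002, 0.0, -0.046]
ft_force: [-7.7, 2.2, 11.1]
grip_width: 0.454
grasp_force: 63.1
```

```bash
cat > d.py <<'E'
from plan import *
o=get_obs(); print((DR.inv().apply(np.array(o["position"])-DO)*1000).round(1),"F",np.round(o["ft_force"],1),"T",np.round(o["torque"],2),"rel turn",np.degrees((R.from_quat(o["ee_rot"]).inv()*DN).as_rotvec()).round(2),"grip",round(o["grip_width"]*85,1))
E
python3 d.py
```

```text
[ -1.5 134.5  16.2] F [-7.7  2.2 11.1] T [0.78 1.42 0.14] rel turn [-0.27 -0.01  0.03] grip 38.6
```

Call:
{"api": "apply_moves", "payload": {
  "rows": [
    {"x": 0, "y": 0, "z": -1.3, "ax": 0, "ay": 0, "az": 0, "gripper": 1},
    {"x": 0, "y": 1, "z": 0, "ax": 0, "ay": 0, "az": 0, "gripper": 1},
    {"x": 0, "y": 1, "z": 0, "ax": 0, "ay": 0, "az": 0, "gripper": 1},
    {"x": 0, "y": 0, "z": 0, "ax": 0, "ay": 0, "az": 0, "gripper": 1}
  ]
}}

```text
clock: 49.63
position: [0.4838, -0.1508, 0.0739]
ee_rot: [0.999, -0.002, 0.0, -0.046]
ft_force: [0.1, -0.6, -2.0]
grip_width: 0.448
grasp_force: 61.6
```

Call:
{"api": "apply_moves", "payload": {
  "rows": [
    {"x": 0, "y": 0.7, "z": 0, "ax": 0, "ay": 0, "az": 0, "gripper": 1},
    {"x": 0, "y": 0, "z": 0, "ax": 0, "ay": 0, "az": 0, "gripper": 1}
  ]
}}

```text
clock: 49.8
position: [0.4838, -0.151, 0.0739]
ee_rot: [0.999, -0.002, 0.0, -0.046]
ft_force: [-0.3, 2.5, -1.5]
grip_width: 0.445
grasp_force: 61.7
```

Call:
{"api": "apply_moves", "payload": {
  "rows": [
    {"x": 0, "y": 0.6, "z": 0, "ax": 0, "ay": 0, "az": 0, "gripper": 1},
    {"x": 0, "y": 0, "z": 0, "ax": 0, "ay": 0, "az": 0, "gripper": 1}
  ]
}}

```text
clock: 49.97
position: [0.4838, -0.1518, 0.0738]
ee_rot: [0.999, -0.002, 0.0, -0.046]
ft_force: [-0.2, 2.7, -1.2]
grip_width: 0.45
grasp_force: 61.7
```

Call:
{"api": "apply_moves", "payload": {
  "rows": [
    {"x": 0, "y": 0.5, "z": 0, "ax": 0, "ay": 0, "az": 0, "gripper": 1},
    {"x": 0, "y": 0, "z": 0, "ax": 0, "ay": 0, "az": 0, "gripper": 1}
  ]
}}

```text
clock: 50.13
position: [0.4838, -0.1525, 0.0738]
ee_rot: [0.999, -0.002, 0.0, -0.046]
ft_force: [0.8, 3.2, -1.8]
grip_width: 0.447
grasp_force: 61.6
```

```bash
python3 d.py
```

```text
[ -1.3 130.4  16.5] F [ 0.8  3.2 -1.8] T [ 0.39 -0.2  -0.03] rel turn [-0.23 -0.04  0.04] grip 38.0
```

Call:
{"api": "apply_moves", "payload": {
  "rows": [
    {"x": 0, "y": 0, "z": 0.3, "ax": 0, "ay": 0, "az": 0, "gripper": 1},
    {"x": 0, "y": 0, "z": 0, "ax": 0, "ay": 0, "az": 0, "gripper": 0.45},
    {"x": 0, "y": 0, "z": 0, "ax": 0, "ay": 0, "az": 0, "gripper": 0.35},
    {"x": 0, "y": 0, "z": 0, "ax": 0, "ay": 0, "az": 0, "gripper": 0.35},
    {"x": 0, "y": 0, "z": 0, "ax": 0, "ay": 0, "az": 0, "gripper": 0.35}
  ]
}}

```text
clock: 50.55
position: [0.4837, -0.1528, 0.0736]
ee_rot: [0.999, -0.002, 0.0, -0.045]
ft_force: [1.0, 1.2, -0.3]
grip_width: 0.649
grasp_force: 0.0
```

Call:
{"api": "apply_moves", "payload": {
  "rows": [
    {"x": 0, "y": 0, "z": -5, "ax": 0, "ay": 0, "az": 0, "gripper": 0.35},
    {"x": 0, "y": 0, "z": -20, "ax": 0, "ay": 0, "az": 0, "gripper": 0.35},
    {"x": 0, "y": 0, "z": -30, "ax": 0, "ay": 0, "az": 0, "gripper": 0.35},
    {"x": 0, "y": 0, "z": -35, "ax": 0, "ay": 0, "az": 0, "gripper": 0.35},
    {"x": 0, "y": 0, "z": -35, "ax": 0, "ay": 0, "az": 0, "gripper": 0.35}
  ]
}}

```text
clock: 50.97
position: [0.4831, -0.164, 0.1996]
ee_rot: [0.999, -0.002, 0.0, -0.046]
ft_force: [1.5, 0.1, 0.2]
grip_width: 0.65
grasp_force: 0.0
```

Run:
```python
from plan import *
from bars import bars
c=camera("top"); np.save("top7.npy",c,allow_pickle=True)
for e in bars(c,(203,130,288,265)):
    P=onz(c,e,.036); d=P[1]-P[0]; print(e.round(1).tolist(),P.mean(0).round(4),"len",np.linalg.norm(d).round(4),"dir",np.degrees(np.arctan2(d[1],d[0])).round(1))
Rm=down(94.4); b=np.array([.6764,.1355,.023])
rows([(10,[.56,.0,.19],down(55)),(5,tcp(b+[0,0,.12],Rm),Rm),(8,tcp(b,Rm),Rm)])
```

```text
[[220.8, 152.9], [270.1, 150.3]] [0.6765 0.1351 0.036 ] len 0.1247 dir -85.4
t 51.0 pos [ 0.486  -0.1657  0.2071] yaw/rot [ 5.07 -0.55 -0.26] F [ 3.1 -1.2  7.9] T [-0.19 -0.19 -0.02] grip 55.2 0.0 j [ 0.27  0.13  0.03  1.79 -0.1   1.24 -1.25]
 10 rows: xyz [ 14.1 -12.4   2.5]  turn [-0.44 -0.29 -5.52]
 5 rows: xyz [33.9 13.3 11. ]  turn [ 0.    0.   -7.88]
 8 rows: xyz [ 0. -0. 15.]  turn [0. 0. 0.]
```

Call:
{"api": "apply_moves", "payload": {
  "rows": [
    {"x": 14, "y": -12.4, "z": 2.5, "ax": -0.44, "ay": -0.29, "az": -5.52, "gripper": 0.4},
    {"x": 14, "y": -12.4, "z": 2.5, "ax": -0.44, "ay": -0.29, "az": -5.52, "gripper": 0.4},
    {"x": 14, "y": -12.4, "z": 2.5, "ax": -0.44, "ay": -0.29, "az": -5.52, "gripper": 0.4},
    {"x": 14, "y": -12.4, "z": 2.5, "ax": -0.44, "ay": -0.29, "az": -5.52, "gripper": 0.4},
    {"x": 14, "y": -12.4, "z": 2.5, "ax": -0.44, "ay": -0.29, "az": -5.52, "gripper": 0.4}
  ]
}}

```text
clock: 51.43
position: [0.5407, -0.0893, 0.1907]
ee_rot: [0.971, 0.239, -0.001, -0.025]
ft_force: [0.2, 0.3, -0.8]
grip_width: 0.601
grasp_force: 0.0
```

Call:
{"api": "apply_moves", "payload": {
  "rows": [
    {"x": 14, "y": -12.4, "z": 2.5, "ax": -0.44, "ay": -0.29, "az": -5.52, "gripper": 0.4},
    {"x": 14, "y": -12.4, "z": 2.5, "ax": -0.44, "ay": -0.29, "az": -5.52, "gripper": 0.4},
    {"x": 14, "y": -12.4, "z": 2.5, "ax": -0.44, "ay": -0.29, "az": -5.52, "gripper": 0.4},
    {"x": 14, "y": -12.4, "z": 2.5, "ax": -0.44, "ay": -0.29, "az": -5.52, "gripper": 0.4},
    {"x": 14, "y": -12.4, "z": 2.5, "ax": -0.44, "ay": -0.29, "az": -5.52, "gripper": 0.4}
  ]
}}

```text
clock: 51.85
position: [0.5563, 0.0027, 0.1806]
ee_rot: [0.886, 0.464, -0.003, -0.003]
ft_force: [0.1, -0.3, -0.2]
grip_width: 0.598
grasp_force: 0.0
```

Call:
{"api": "apply_moves", "payload": {
  "rows": [
    {"x": 28, "y": 11, "z": 9, "ax": 0, "ay": 0, "az": -6.5, "gripper": 0.4},
    {"x": 28, "y": 11, "z": 9, "ax": 0, "ay": 0, "az": -6.5, "gripper": 0.4},
    {"x": 28, "y": 11, "z": 9, "ax": 0, "ay": 0, "az": -6.5, "gripper": 0.4},
    {"x": 28, "y": 11, "z": 9, "ax": 0, "ay": 0, "az": -6.5, "gripper": 0.4},
    {"x": 28, "y": 11, "z": 9, "ax": 0, "ay": 0, "az": -6.5, "gripper": 0.4}
  ]
}}

```text
clock: 52.27
position: [0.6589, 0.11, 0.1346]
ee_rot: [0.721, 0.693, -0.002, -0.004]
ft_force: [0.0, 0.1, 0.7]
grip_width: 0.602
grasp_force: 0.0
```

Call:
{"api": "apply_moves", "payload": {
  "rows": [
    {"x": 28, "y": 11, "z": 5, "ax": 0, "ay": 0, "az": -6.5, "gripper": 0.4},
    {"x": 0, "y": 0, "z": 0, "ax": 0, "ay": 0, "az": 0, "gripper": 0.4},
    {"x": 0, "y": 0, "z": 0, "ax": 0, "ay": 0, "az": 0, "gripper": 0.4}
  ]
}}

```text
clock: 52.52
position: [0.6695, 0.1396, 0.1291]
ee_rot: [0.681, 0.733, -0.002, -0.005]
ft_force: [0.1, -0.6, -0.1]
grip_width: 0.601
grasp_force: 0.0
```

Run:
```python
from plan import *
Rm=down(94.4); b=np.array([.6764,.1355,.023])
rows([(8,tcp(b,Rm),Rm)])
```

```text
t 52.5 pos [0.6695 0.1396 0.1291] yaw/rot [ 0.65  0.23 94.2 ] F [ 0.1 -0.6 -0.1] T [ 0.   -0.05 -0.03] grip 51.1 0.0 j [-0.05  0.56 -0.32  1.4   0.17  1.22 -0.31]
 8 rows: xyz [-0.6  0.9 14.3]  turn [-0.07 -0.04 -0.02]
```

Call:
{"api": "apply_moves", "payload": {
  "rows": [
    {"x": -0.9, "y": 1.3, "z": 15, "ax": -0.1, "ay": 0, "az": 0, "gripper": 0.4},
    {"x": -0.9, "y": 1.3, "z": 15, "ax": -0.1, "ay": -0.1, "az": 0, "gripper": 0.4},
    {"x": -0.9, "y": 1.3, "z": 15, "ax": -0.1, "ay": -0.1, "az": 0, "gripper": 0.4},
    {"x": -0.9, "y": 1.3, "z": 15, "ax": -0.1, "ay": -0.1, "az": 0, "gripper": 0.4},
    {"x": -0.9, "y": 1.3, "z": 15, "ax": -0.1, "ay": 0, "az": 0, "gripper": 0.4}
  ]
}}

```text
clock: 52.93
position: [0.6765, 0.1317, 0.055]
ee_rot: [0.683, 0.731, -0.0, 0.001]
ft_force: [0.5, -0.0, 0.3]
grip_width: 0.6
grasp_force: 0.0
```

Call:
{"api": "apply_moves", "payload": {
  "rows": [
    {"x": 0, "y": 0.7, "z": 15, "ax": 0, "ay": 0, "az": 0, "gripper": 0.4},
    {"x": 0, "y": 0, "z": 15, "ax": 0, "ay": 0, "az": 0, "gripper": 0.4},
    {"x": 0, "y": 0, "z": 8, "ax": 0, "ay": 0, "az": 0, "gripper": 0.4},
    {"x": 0, "y": 0, "z": 0, "ax": 0, "ay": 0, "az": 0, "gripper": 0.4},
    {"x": 0, "y": 0, "z": 0, "ax": 0, "ay": 0, "az": 0, "gripper": 0.5}
  ]
}}

```text
clock: 53.35
position: [0.6769, 0.1333, 0.0169]
ee_rot: [0.682, 0.731, -0.0, 0.001]
ft_force: [0.6, -0.3, -0.0]
grip_width: 0.503
grasp_force: 0.0
```

Call:
{"api": "apply_moves", "payload": {
  "rows": [
    {"x": 0, "y": 0, "z": 0, "ax": 0, "ay": 0, "az": 0, "gripper": 1},
    {"x": 0, "y": 0, "z": 0, "ax": 0, "ay": 0, "az": 0, "gripper": 1},
    {"x": 0, "y": 0, "z": 0, "ax": 0, "ay": 0, "az": 0, "gripper": 1},
    {"x": 0, "y": 0, "z": 0, "ax": 0, "ay": 0, "az": 0, "gripper": 1},
    {"x": 0, "y": 0, "z": 0, "ax": 0, "ay": 0, "az": 0, "gripper": 1}
  ],
  "newtons": 60
}}

```text
clock: 53.77
position: [0.6775, 0.1337, 0.0181]
ee_rot: [0.682, 0.732, 0.0, 0.001]
ft_force: [-1.2, 0.3, 6.2]
grip_width: 0.082
grasp_force: 59.9
```

Run:
```python
from plan import *
Rm=down(94.4); p=np.array(get_obs()["position"])
rows([(5,p+[0,0,.15],Rm),(10,[.53,.06,.18],down(45)),(10,tcp(deck(0,199,80),DN,.005),DN)])
```

```text
t 53.8 pos [0.6775 0.1337 0.0181] yaw/rot [-1.400e-01 -5.000e-02  9.404e+01] F [-1.2  0.3  6.2] T [-0.04  0.39  0.02] grip 7.0 59.9 j [-0.06  0.68 -0.29  1.46  0.21  1.03 -0.33]
 5 rows: xyz [ -0.   0. -30.]  turn [ 0.02  0.01 -0.07]
 10 rows: xyz [-11.9 -12.2  -1.2]  turn [ 0.   -0.    4.94]
 10 rows: xyz [-10.6  12.2   3.7]  turn [0.47 0.2  4.52]
```

Call:
{"api": "apply_moves", "payload": {
  "rows": [
    {"x": 0, "y": 0, "z": -30, "ax": 0, "ay": 0, "az": 0, "gripper": 1},
    {"x": 0, "y": 0, "z": -30, "ax": 0, "ay": 0, "az": 0, "gripper": 1},
    {"x": 0, "y": 0, "z": -30, "ax": 0, "ay": 0, "az": 0, "gripper": 1},
    {"x": 0, "y": 0, "z": -30, "ax": 0, "ay": 0, "az": 0, "gripper": 1},
    {"x": 0, "y": 0, "z": -30, "ax": 0, "ay": 0, "az": 0, "gripper": 1}
  ]
}}

```text
clock: 54.18
position: [0.6764, 0.1335, 0.168]
ee_rot: [0.682, 0.732, -0.001, 0.0]
ft_force: [1.1, 1.3, -2.7]
grip_width: 0.084
grasp_force: 59.0
```

Call:
{"api": "apply_moves", "payload": {
  "rows": [
    {"x": -11.9, "y": -12.2, "z": -1.2, "ax": 0, "ay": 0, "az": 4.94, "gripper": 1},
    {"x": -11.9, "y": -12.2, "z": -1.2, "ax": 0, "ay": 0, "az": 4.94, "gripper": 1},
    {"x": -11.9, "y": -12.2, "z": -1.2, "ax": 0, "ay": 0, "az": 4.94, "gripper": 1},
    {"x": -11.9, "y": -12.2, "z": -1.2, "ax": 0, "ay": 0, "az": 4.94, "gripper": 1},
    {"x": -11.9, "y": -12.2, "z": -1.2, "ax": 0, "ay": 0, "az": 4.94, "gripper": 1}
  ]
}}

```text
clock: 54.6
position: [0.6097, 0.08, 0.1726]
ee_rot: [0.824, 0.567, -0.0, 0.001]
ft_force: [0.3, -0.1, -3.1]
grip_width: 0.082
grasp_force: 59.2
```

Call:
{"api": "apply_moves", "payload": {
  "rows": [
    {"x": -11.9, "y": -12.2, "z": -1.2, "ax": 0, "ay": 0, "az": 4.94, "gripper": 1},
    {"x": -11.9, "y": -12.2, "z": -1.2, "ax": 0, "ay": 0, "az": 4.94, "gripper": 1},
    {"x": -11.9, "y": -12.2, "z": -1.2, "ax": 0, "ay": 0, "az": 4.94, "gripper": 1},
    {"x": -11.9, "y": -12.2, "z": -1.2, "ax": 0, "ay": 0, "az": 4.94, "gripper": 1},
    {"x": -11.9, "y": -12.2, "z": -1.2, "ax": 0, "ay": 0, "az": 4.94, "gripper": 1}
  ]
}}

```text
clock: 55.02
position: [0.5273, 0.0604, 0.1787]
ee_rot: [0.926, 0.378, -0.0, 0.001]
ft_force: [-0.9, -0.2, -2.0]
grip_width: 0.085
grasp_force: 59.2
```

Call:
{"api": "apply_moves", "payload": {
  "rows": [
    {"x": -10.6, "y": 12.2, "z": 3, "ax": 0.47, "ay": 0.2, "az": 4.52, "gripper": 1},
    {"x": -10.6, "y": 12.2, "z": 3, "ax": 0.47, "ay": 0.2, "az": 4.52, "gripper": 1},
    {"x": -10.6, "y": 12.2, "z": 3, "ax": 0.47, "ay": 0.2, "az": 4.52, "gripper": 1},
    {"x": -10.6, "y": 12.2, "z": 3, "ax": 0.47, "ay": 0.2, "az": 4.52, "gripper": 1},
    {"x": -10.6, "y": 12.2, "z": 3, "ax": 0.47, "ay": 0.2, "az": 4.52, "gripper": 1}
  ]
}}

```text
clock: 55.43
position: [0.5205, -0.0195, 0.1624]
ee_rot: [0.982, 0.189, 0.0, -0.022]
ft_force: [0.4, -0.7, -2.3]
grip_width: 0.086
grasp_force: 59.3
```

Call:
{"api": "apply_moves", "payload": {
  "rows": [
    {"x": -10.6, "y": 12.2, "z": 3, "ax": 0.47, "ay": 0.2, "az": 4.52, "gripper": 1},
    {"x": -10.6, "y": 12.2, "z": 3, "ax": 0.47, "ay": 0.2, "az": 4.52, "gripper": 1},
    {"x": -10.6, "y": 12.2, "z": 3, "ax": 0.47, "ay": 0.2, "az": 4.52, "gripper": 1},
    {"x": -10.6, "y": 12.2, "z": 3, "ax": 0.47, "ay": 0.2, "az": 4.52, "gripper": 1},
    {"x": -10.6, "y": 12.2, "z": 3, "ax": 0.47, "ay": 0.2, "az": 4.52, "gripper": 1}
  ]
}}

```text
clock: 55.85
position: [0.4825, -0.0894, 0.1434]
ee_rot: [0.999, -0.007, 0.001, -0.043]
ft_force: [-0.2, -0.6, -3.0]
grip_width: 0.082
grasp_force: 59.3
```

Call:
{"api": "apply_moves", "payload": {
  "rows": [
    {"x": 0, "y": 0, "z": 0, "ax": 0, "ay": 0, "az": 0, "gripper": 1},
    {"x": 0, "y": 0, "z": 0, "ax": 0, "ay": 0, "az": 0, "gripper": 1}
  ]
}}

```text
clock: 56.02
position: [0.4824, -0.0893, 0.1435]
ee_rot: [0.999, -0.006, 0.001, -0.043]
ft_force: [0.3, 1.5, -2.2]
grip_width: 0.078
grasp_force: 59.3
```

Run:
```python
from plan import *
rows([(6,tcp(deck(-1,199.5,30),DN,.005),DN)])
```

```text
t 56.0 pos [ 0.4824 -0.0893  0.1435] yaw/rot [ 4.9  -0.06 -0.66] F [ 0.3  1.5 -2.2] T [-0.16  0.01 -0.01] grip 6.6 59.3 j [ 0.17  0.14 -0.02  1.92 -0.09  1.1  -1.39]
 6 rows: xyz [ 0.3 -0.   9.2]  turn [ 0.02 -0.01 -0.07]
```

Call:
{"api": "apply_moves", "payload": {
  "rows": [
    {"x": 0.3, "y": 0, "z": 9.2, "ax": 0, "ay": 0, "az": -0.1, "gripper": 1},
    {"x": 0.3, "y": 0, "z": 9.2, "ax": 0, "ay": 0, "az": -0.1, "gripper": 1},
    {"x": 0.3, "y": 0, "z": 9.2, "ax": 0, "ay": 0, "az": -0.1, "gripper": 1},
    {"x": 0.3, "y": 0, "z": 9.2, "ax": 0, "ay": 0, "az": -0.1, "gripper": 1},
    {"x": 0.3, "y": 0, "z": 9.2, "ax": 0, "ay": 0, "az": 0, "gripper": 1}
  ]
}}

```text
clock: 56.43
position: [0.4845, -0.0841, 0.0966]
ee_rot: [0.999, -0.001, 0.001, -0.043]
ft_force: [-0.6, -0.5, -2.1]
grip_width: 0.084
grasp_force: 59.3
```

Call:
{"api": "apply_moves", "payload": {
  "rows": [
    {"x": 0, "y": 0, "z": 9, "ax": 0, "ay": 0, "az": 0, "gripper": 1},
    {"x": 0, "y": 0, "z": 3, "ax": 0, "ay": 0, "az": 0, "gripper": 1},
    {"x": 0, "y": 0, "z": 2, "ax": 0, "ay": 0, "az": 0, "gripper": 1},
    {"x": 0, "y": 0, "z": 0, "ax": 0, "ay": 0, "az": 0, "gripper": 1},
    {"x": 0, "y": 0, "z": 0, "ax": 0, "ay": 0, "az": 0, "gripper": 1}
  ]
}}

```text
clock: 56.85
position: [0.485, -0.0836, 0.0843]
ee_rot: [0.999, -0.002, 0.001, -0.043]
ft_force: [0.1, -1.2, -3.1]
grip_width: 0.085
grasp_force: 59.3
```

```bash
python3 d.py
```

```text
[ -0.4 200.   21. ] F [ 0.1 -1.2 -3.1] T [-0.17  0.01 -0.03] rel turn [ 0.1  -0.14  0.06] grip 7.3
```

Call:
{"api": "apply_moves", "payload": {
  "rows": [
    {"x": 0, "y": 0.5, "z": 1, "ax": 0, "ay": 0, "az": 0, "gripper": 1},
    {"x": 0, "y": 0, "z": 1, "ax": 0, "ay": 0, "az": 0, "gripper": 1},
    {"x": 0, "y": 0, "z": 0.7, "ax": 0, "ay": 0, "az": 0, "gripper": 1},
    {"x": 0, "y": 0, "z": 0, "ax": 0, "ay": 0, "az": 0, "gripper": 1}
  ]
}}

```text
clock: 57.18
position: [0.4849, -0.0839, 0.0815]
ee_rot: [0.999, -0.002, 0.001, -0.043]
ft_force: [-0.4, -0.8, -0.7]
grip_width: 0.083
grasp_force: 59.6
```

Call:
{"api": "apply_moves", "payload": {
  "rows": [
    {"x": 0, "y": 0, "z": 0.6, "ax": 0, "ay": 0, "az": 0, "gripper": 1},
    {"x": 0, "y": 0, "z": 0, "ax": 0, "ay": 0, "az": 0, "gripper": 1}
  ]
}}

```text
clock: 57.35
position: [0.485, -0.0839, 0.0814]
ee_rot: [0.999, -0.002, 0.001, -0.043]
ft_force: [-2.6, -0.7, 5.2]
grip_width: 0.081
grasp_force: 60.7
```

Call:
{"api": "apply_moves", "payload": {
  "rows": [
    {"x": 0, "y": 0, "z": 0.6, "ax": 0, "ay": 0, "az": 0, "gripper": 1},
    {"x": 0, "y": 0, "z": 0, "ax": 0, "ay": 0, "az": 0, "gripper": 1}
  ]
}}

```text
clock: 57.52
position: [0.485, -0.084, 0.0814]
ee_rot: [0.999, -0.002, 0.001, -0.043]
ft_force: [-6.4, -1.2, 13.1]
grip_width: 0.082
grasp_force: 61.8
```

```bash
python3 d.py
```

```text
[ -0.4 199.4  18.1] F [-6.4 -1.2 13.1] T [0.15 1.42 0.16] rel turn [ 0.1  -0.14  0.05] grip 6.9
```

Set down. I'll release it and fetch the last roller.

Call:
{"api": "apply_moves", "payload": {
  "rows": [
    {"x": 0, "y": 0, "z": -0.8, "ax": 0, "ay": 0, "az": 0, "gripper": 1},
    {"x": 0, "y": 0, "z": 0, "ax": 0, "ay": 0, "az": 0, "gripper": 0.6},
    {"x": 0, "y": 0, "z": 0, "ax": 0, "ay": 0, "az": 0, "gripper": 0.6},
    {"x": 0, "y": 0, "z": 0, "ax": 0, "ay": 0, "az": 0, "gripper": 0.6},
    {"x": 0, "y": 0, "z": -5, "ax": 0, "ay": 0, "az": 0, "gripper": 0.6}
  ]
}}

```text
clock: 57.93
position: [0.4842, -0.0839, 0.0853]
ee_rot: [0.999, -0.002, 0.0, -0.043]
ft_force: [-0.6, -0.3, 0.3]
grip_width: 0.402
grasp_force: 0.0
```

Call:
{"api": "apply_moves", "payload": {
  "rows": [
    {"x": 0, "y": 0, "z": -15, "ax": 0, "ay": 0, "az": 0, "gripper": 0.6},
    {"x": 0, "y": 0, "z": -25, "ax": 0, "ay": 0, "az": 0, "gripper": 0.6},
    {"x": 0, "y": 0, "z": -30, "ax": 0, "ay": 0, "az": 0, "gripper": 0.4},
    {"x": 0, "y": 0, "z": -30, "ax": 0, "ay": 0, "az": 0, "gripper": 0.3},
    {"x": 0, "y": 0, "z": 0, "ax": 0, "ay": 0, "az": 0, "gripper": 0.2}
  ]
}}

```text
clock: 58.35
position: [0.4872, -0.0937, 0.1916]
ee_rot: [0.999, -0.002, 0.005, -0.042]
ft_force: [1.3, 0.5, 0.1]
grip_width: 0.801
grasp_force: 0.0
```

Run:
```python
from plan import *
Rr=down(94.8); rc=np.array([.671,.3711,.06])
rows([(10,[.57,.13,.19],down(50)),(10,[.662,.31,.17],Rr),(5,tcp(rc+[0,0,.05],Rr),Rr),(5,tcp(rc+[0,0,.002],Rr),Rr)])
```

```text
t 58.4 pos [ 0.4872 -0.0937  0.1916] yaw/rot [ 4.82 -0.61 -0.22] F [1.3 0.5 0.1] T [-0.04 -0.05 -0.01] grip 68.1 0.0 j [ 0.17  0.09 -0.02  1.86 -0.09  1.19 -1.39]
 10 rows: xyz [ 16.7 -18.1   1.2]  turn [-0.42 -0.27 -5.02]
 10 rows: xyz [20.6  2.6  2. ]  turn [ 0.    0.   -4.48]
 5 rows: xyz [12.   2.8 13.6]  turn [0. 0. 0.]
 5 rows: xyz [-0.  -0.   9.6]  turn [0. 0. 0.]
```

Call:
{"api": "apply_moves", "payload": {
  "rows": [
    {"x": 16.7, "y": -18.1, "z": 1, "ax": -0.42, "ay": -0.27, "az": -5.02, "gripper": 0.2},
    {"x": 16.7, "y": -18.1, "z": 1, "ax": -0.42, "ay": -0.27, "az": -5.02, "gripper": 0.2},
    {"x": 16.7, "y": -18.1, "z": 1, "ax": -0.42, "ay": -0.27, "az": -5.02, "gripper": 0.2},
    {"x": 16.7, "y": -18.1, "z": 1, "ax": -0.42, "ay": -0.27, "az": -5.02, "gripper": 0.2},
    {"x": 16.7, "y": -18.1, "z": 1, "ax": -0.42, "ay": -0.27, "az": -5.02, "gripper": 0.2}
  ]
}}

```text
clock: 58.77
position: [0.5515, 0.0109, 0.1875]
ee_rot: [0.976, 0.218, -0.001, -0.023]
ft_force: [-0.2, 0.8, 0.8]
grip_width: 0.803
grasp_force: 0.0
```

Call:
{"api": "apply_moves", "payload": {
  "rows": [
    {"x": 16.7, "y": -18.1, "z": 1, "ax": -0.42, "ay": -0.27, "az": -5.02, "gripper": 0.2},
    {"x": 16.7, "y": -18.1, "z": 1, "ax": -0.42, "ay": -0.27, "az": -5.02, "gripper": 0.2},
    {"x": 16.7, "y": -18.1, "z": 1, "ax": -0.42, "ay": -0.27, "az": -5.02, "gripper": 0.2},
    {"x": 16.7, "y": -18.1, "z": 1, "ax": -0.42, "ay": -0.27, "az": -5.02, "gripper": 0.2},
    {"x": 16.7, "y": -18.1, "z": 1, "ax": -0.42, "ay": -0.27, "az": -5.02, "gripper": 0.2}
  ]
}}

```text
clock: 59.18
position: [0.5673, 0.1324, 0.1855]
ee_rot: [0.905, 0.425, -0.004, -0.003]
ft_force: [0.3, -0.4, -0.5]
grip_width: 0.8
grasp_force: 0.0
```

Call:
{"api": "apply_moves", "payload": {
  "rows": [
    {"x": 20.6, "y": 2.6, "z": 1, "ax": 0, "ay": 0, "az": -4.48, "gripper": 0.2},
    {"x": 20.6, "y": 2.6, "z": 1, "ax": 0, "ay": 0, "az": -4.48, "gripper": 0.2},
    {"x": 20.6, "y": 2.6, "z": 1, "ax": 0, "ay": 0, "az": -4.48, "gripper": 0.2},
    {"x": 20.6, "y": 2.6, "z": 1, "ax": 0, "ay": 0, "az": -4.48, "gripper": 0.2},
    {"x": 20.6, "y": 2.6, "z": 1, "ax": 0, "ay": 0, "az": -4.48, "gripper": 0.2}
  ]
}}

```text
clock: 59.6
position: [0.6316, 0.2128, 0.1799]
ee_rot: [0.806, 0.592, -0.003, -0.003]
ft_force: [-0.1, 0.1, -0.2]
grip_width: 0.799
grasp_force: 0.0
```

Call:
{"api": "apply_moves", "payload": {
  "rows": [
    {"x": 20.6, "y": 2.6, "z": 1, "ax": 0, "ay": 0, "az": -4.48, "gripper": 0.2},
    {"x": 20.6, "y": 2.6, "z": 1, "ax": 0, "ay": 0, "az": -4.48, "gripper": 0.2},
    {"x": 20.6, "y": 2.6, "z": 1, "ax": 0, "ay": 0, "az": -4.48, "gripper": 0.2},
    {"x": 20.6, "y": 2.6, "z": 1, "ax": 0, "ay": 0, "az": -4.48, "gripper": 0.2},
    {"x": 20.6, "y": 2.6, "z": 1, "ax": 0, "ay": 0, "az": -4.48, "gripper": 0.2}
  ]
}}

```text
clock: 60.02
position: [0.6593, 0.3123, 0.1746]
ee_rot: [0.675, 0.737, -0.002, -0.004]
ft_force: [1.5, -0.4, 0.0]
grip_width: 0.798
grasp_force: 0.0
```

Call:
{"api": "apply_moves", "payload": {
  "rows": [
    {"x": 12, "y": 2.8, "z": 10, "ax": 0, "ay": 0, "az": 0, "gripper": 0.2},
    {"x": 12, "y": 2.8, "z": 10, "ax": 0, "ay": 0, "az": 0, "gripper": 0.2},
    {"x": 12, "y": 2.8, "z": 10, "ax": 0, "ay": 0, "az": 0, "gripper": 0.2},
    {"x": 12, "y": 2.8, "z": 10, "ax": 0, "ay": 0, "az": 0, "gripper": 0.2},
    {"x": 12, "y": 2.8, "z": 10, "ax": 0, "ay": 0, "az": 0, "gripper": 0.2}
  ]
}}

```text
clock: 60.43
position: [0.6673, 0.373, 0.1234]
ee_rot: [0.677, 0.736, -0.003, -0.004]
ft_force: [-0.3, 0.6, -0.5]
grip_width: 0.795
grasp_force: 0.0
```

Run:
```python
from plan import *
from bars import bars
Rr=down(94.8); rc=np.array([.671,.3711,.06])
rows([(6,tcp(rc+[0,0,.002],Rr),Rr)])
c=camera("top"); np.save("top8.npy",c,allow_pickle=True)
n=DR.apply([0,0,1]); p0=DO+n*.036
for e in bars(c,(290,195,460,268)):
    o,d=ray(c,e); print(e.round(1).tolist(),[(DR.inv().apply(o+k*((p0-o)@n)/(k@n)-DO)*1000).round(1)[:2].tolist() for k in d])
```

```text
t 60.4 pos [0.6673 0.373  0.1234] yaw/rot [ 0.51  0.38 94.76] F [-0.3  0.6 -0.5] T [ 0.07 -0.01 -0.06] grip 67.6 0.0 j [-0.36  0.75 -0.37  1.12  0.25  1.32 -0.62]
 6 rows: xyz [-0.4  0.7 11.6]  turn [-0.09 -0.02 -0.01]
[[335.2, 201.4], [335.2, 235.1]] [[63.9, 199.9], [-15.5, 198.6]]
[[389.3, 241.4], [389.8, 203.4]] [[-26.3, 68.4], [64.0, 67.8]]
```

Call:
{"api": "apply_moves", "payload": {
  "rows": [
    {"x": -0.4, "y": 0.8, "z": 12, "ax": -0.1, "ay": 0, "az": 0, "gripper": 0.2},
    {"x": -0.4, "y": 0.8, "z": 12, "ax": -0.1, "ay": 0, "az": 0, "gripper": 0.2},
    {"x": -0.4, "y": 0.8, "z": 12, "ax": -0.1, "ay": 0, "az": 0, "gripper": 0.2},
    {"x": -0.4, "y": 0.8, "z": 12, "ax": -0.1, "ay": 0, "az": 0, "gripper": 0.2},
    {"x": -0.4, "y": 0.8, "z": 12, "ax": -0.1, "ay": 0, "az": 0, "gripper": 0.2}
  ]
}}

```text
clock: 60.9
position: [0.6713, 0.3702, 0.0637]
ee_rot: [0.677, 0.736, 0.001, -0.001]
ft_force: [0.8, -0.0, 0.9]
grip_width: 0.798
grasp_force: 0.0
```

Call:
{"api": "apply_moves", "payload": {
  "rows": [
    {"x": -0.4, "y": 0, "z": 8, "ax": 0, "ay": 0, "az": 0, "gripper": 0.2},
    {"x": 0, "y": 0, "z": 1.5, "ax": 0, "ay": 0, "az": 0, "gripper": 0.2},
    {"x": 0, "y": 0, "z": 0, "ax": 0, "ay": 0, "az": 0, "gripper": 0.2},
    {"x": 0, "y": 0, "z": 0, "ax": 0, "ay": 0, "az": 0, "gripper": 1},
    {"x": 0, "y": 0, "z": 0, "ax": 0, "ay": 0, "az": 0, "gripper": 1}
  ],
  "newtons": 60
}}

```text
clock: 61.32
position: [0.6714, 0.3713, 0.0565]
ee_rot: [0.676, 0.736, 0.002, -0.001]
ft_force: [0.2, 0.2, -0.6]
grip_width: 0.53
grasp_force: 0.0
```

Call:
{"api": "apply_moves", "payload": {
  "rows": [
    {"x": 0, "y": 0, "z": 0, "ax": 0, "ay": 0, "az": 0, "gripper": 1},
    {"x": 0, "y": 0, "z": 0, "ax": 0, "ay": 0, "az": 0, "gripper": 1},
    {"x": 0, "y": 0, "z": 0, "ax": 0, "ay": 0, "az": 0, "gripper": 1},
    {"x": 0, "y": 0, "z": 0, "ax": 0, "ay": 0, "az": 0, "gripper": 1},
    {"x": 0, "y": 0, "z": 0, "ax": 0, "ay": 0, "az": 0, "gripper": 1}
  ]
}}

```text
clock: 61.73
position: [0.67, 0.3712, 0.0567]
ee_rot: [0.676, 0.737, 0.0, -0.002]
ft_force: [-7.3, -3.1, 6.8]
grip_width: 0.45
grasp_force: 59.9
```

Run:
```python
from plan import *
Rr=down(94.8); p=np.array(get_obs()["position"])
rows([(5,p+[0,0,.13],Rr),(12,[.52,.18,.20],down(45)),(10,tcp(deck(0,265,90),DN,.005),DN)])
```

```text
t 61.7 pos [0.67   0.3712 0.0567] yaw/rot [ 2.10e-01 -3.00e-02  9.49e+01] F [-7.3 -3.1  6.8] T [-0.68  1.6   0.06] grip 38.2 59.9 j [-0.35  0.8  -0.36  1.18  0.27  1.21 -0.62]
 5 rows: xyz [  0.  -0. -26.]  turn [-0.02 -0.03  0.02]
 12 rows: xyz [-19.6  -7.2  -1.1]  turn [ 0.   -0.    4.15]
 10 rows: xyz [-12.   17.8   3.9]  turn [0.47 0.2  4.52]
```

Call:
{"api": "apply_moves", "payload": {
  "rows": [
    {"x": 0, "y": 0, "z": -10, "ax": 0, "ay": 0, "az": 0, "gripper": 1},
    {"x": 0, "y": 0, "z": -30, "ax": 0, "ay": 0, "az": 0, "gripper": 1},
    {"x": 0, "y": 0, "z": -30, "ax": 0, "ay": 0, "az": 0, "gripper": 1},
    {"x": 0, "y": 0, "z": -30, "ax": 0, "ay": 0, "az": 0, "gripper": 1},
    {"x": 0, "y": 0, "z": -30, "ax": 0, "ay": 0, "az": 0, "gripper": 1}
  ]
}}

```text
clock: 62.15
position: [0.671, 0.3703, 0.1875]
ee_rot: [0.676, 0.736, 0.001, -0.001]
ft_force: [0.3, 0.3, -4.0]
grip_width: 0.444
grasp_force: 61.2
```

Call:
{"api": "apply_moves", "payload": {
  "rows": [
    {"x": -19.6, "y": -7.2, "z": -1.1, "ax": 0, "ay": 0, "az": 4.15, "gripper": 1},
    {"x": -19.6, "y": -7.2, "z": -1.1, "ax": 0, "ay": 0, "az": 4.15, "gripper": 1},
    {"x": -19.6, "y": -7.2, "z": -1.1, "ax": 0, "ay": 0, "az": 4.15, "gripper": 1},
    {"x": -19.6, "y": -7.2, "z": -1.1, "ax": 0, "ay": 0, "az": 4.15, "gripper": 1},
    {"x": -19.6, "y": -7.2, "z": -1.1, "ax": 0, "ay": 0, "az": 4.15, "gripper": 1}
  ]
}}

```text
clock: 62.57
position: [0.6293, 0.274, 0.1912]
ee_rot: [0.799, 0.601, 0.001, -0.001]
ft_force: [-0.3, 0.3, -4.0]
grip_width: 0.452
grasp_force: 61.5
```

Call:
{"api": "apply_moves", "payload": {
  "rows": [
    {"x": -19.6, "y": -7.2, "z": -1.1, "ax": 0, "ay": 0, "az": 4.15, "gripper": 1},
    {"x": -19.6, "y": -7.2, "z": -1.1, "ax": 0, "ay": 0, "az": 4.15, "gripper": 1},
    {"x": -19.6, "y": -7.2, "z": -1.1, "ax": 0, "ay": 0, "az": 4.15, "gripper": 1},
    {"x": -19.6, "y": -7.2, "z": -1.1, "ax": 0, "ay": 0, "az": 4.15, "gripper": 1},
    {"x": -19.6, "y": -7.2, "z": -1.1, "ax": 0, "ay": 0, "az": 4.15, "gripper": 1}
  ]
}}

```text
clock: 62.98
position: [0.5564, 0.2, 0.1967]
ee_rot: [0.894, 0.447, 0.001, -0.001]
ft_force: [-0.9, 0.5, -3.3]
grip_width: 0.449
grasp_force: 61.5
```

Call:
{"api": "apply_moves", "payload": {
  "rows": [
    {"x": -19.6, "y": -7.2, "z": -1.1, "ax": 0, "ay": 0, "az": 4.15, "gripper": 1},
    {"x": -19.6, "y": -7.2, "z": -1.1, "ax": 0, "ay": 0, "az": 4.15, "gripper": 1},
    {"x": -12, "y": 17.8, "z": 3.5, "ax": 0.47, "ay": 0.2, "az": 4.52, "gripper": 1},
    {"x": -12, "y": 17.8, "z": 3.5, "ax": 0.47, "ay": 0.2, "az": 4.52, "gripper": 1},
    {"x": -12, "y": 17.8, "z": 3.5, "ax": 0.47, "ay": 0.2, "az": 4.52, "gripper": 1}
  ]
}}

```text
clock: 63.4
position: [0.5286, 0.1152, 0.188]
ee_rot: [0.963, 0.27, 0.001, -0.015]
ft_force: [0.5, -1.1, -4.6]
grip_width: 0.448
grasp_force: 61.5
```

Call:
{"api": "apply_moves", "payload": {
  "rows": [
    {"x": -12, "y": 17.8, "z": 3.5, "ax": 0.47, "ay": 0.2, "az": 4.52, "gripper": 1},
    {"x": -12, "y": 17.8, "z": 3.5, "ax": 0.47, "ay": 0.2, "az": 4.52, "gripper": 1},
    {"x": -12, "y": 17.8, "z": 3.5, "ax": 0.47, "ay": 0.2, "az": 4.52, "gripper": 1},
    {"x": -12, "y": 17.8, "z": 3.5, "ax": 0.47, "ay": 0.2, "az": 4.52, "gripper": 1},
    {"x": -12, "y": 17.8, "z": 3.5, "ax": 0.47, "ay": 0.2, "az": 4.52, "gripper": 1}
  ]
}}

```text
clock: 63.82
position: [0.507, 0.0111, 0.1654]
ee_rot: [0.996, 0.076, 0.001, -0.037]
ft_force: [0.5, -0.4, -2.7]
grip_width: 0.449
grasp_force: 61.5
```

Call:
{"api": "apply_moves", "payload": {
  "rows": [
    {"x": -12, "y": 17.8, "z": 3.5, "ax": 0.47, "ay": 0.2, "az": 4.52, "gripper": 1},
    {"x": -12, "y": 17.8, "z": 3.5, "ax": 0.47, "ay": 0.2, "az": 4.52, "gripper": 1},
    {"x": 0, "y": 0, "z": 0, "ax": 0, "ay": 0, "az": 0, "gripper": 1},
    {"x": 0, "y": 0, "z": 0, "ax": 0, "ay": 0, "az": 0, "gripper": 1}
  ]
}}

```text
clock: 64.15
position: [0.4869, -0.0264, 0.1555]
ee_rot: [0.999, -0.002, 0.0, -0.045]
ft_force: [-0.2, 1.0, -4.2]
grip_width: 0.447
grasp_force: 61.5
```

Run:
```python
from plan import *
rows([(6,tcp(deck(0,265,30),DN,.0033),DN)])
c=camera("top"); np.save("top9.npy",c,allow_pickle=True); p=np.array(get_obs()["position"])
# roller ends along the deck-x line through the roller: look for stripe brightness
u=proj(c,[p+DR.apply([x,0.0,.0033]) for x in (-.12,-.11,.11,.12)]); print(u.round(1).tolist())
g=c["color"].min(2)
for i,r0 in((0,int(u[0][1])),(1,int(u[3][1]))):
    cx=int(round(u[0 if i==0 else 3][0])); print(r0,cx,[ [int(g[r,cx-6:cx+7].mean())] for r in range(r0-9,r0+10)])
```

```text
t 64.2 pos [ 0.4869 -0.0264  0.1555] yaw/rot [ 5.12 -0.05 -0.28] F [-0.2  1.  -4.2] T [-0.09  0.01  0.02] grip 38.0 61.5 j [ 0.07  0.11 -0.05  1.92 -0.09  1.11 -1.52]
 6 rows: xyz [-0.2 -0.3 10. ]  turn [-0.02 -0.01 -0.  ]
[[310.2, 280.9], [310.3, 276.3], [312.5, 176.5], [312.6, 172.1]]
280 310 [[120], [123], [126], [132], [137], [126], [85], [76], [77], [78], [70], [57], [49], [40], [37], [38], [41], [43], [43]]
172 313 [[65], [64], [69], [73], [74], [75], [76], [73], [71], [72], [77], [72], [85], [126], [139], [141], [141], [140], [139]]
```

Call:
{"api": "apply_moves", "payload": {
  "rows": [
    {"x": -0.3, "y": -0.3, "z": 10, "ax": 0, "ay": 0, "az": 0, "gripper": 1},
    {"x": -0.3, "y": -0.3, "z": 10, "ax": 0, "ay": 0, "az": 0, "gripper": 1},
    {"x": -0.3, "y": -0.3, "z": 10, "ax": 0, "ay": 0, "az": 0, "gripper": 1},
    {"x": -0.3, "y": -0.3, "z": 10, "ax": 0, "ay": 0, "az": 0, "gripper": 1},
    {"x": -0.3, "y": -0.3, "z": 10, "ax": 0, "ay": 0, "az": 0, "gripper": 1}
  ]
}}

```text
clock: 64.62
position: [0.4854, -0.0188, 0.1038]
ee_rot: [0.999, -0.001, -0.0, -0.045]
ft_force: [-0.6, -0.1, -3.9]
grip_width: 0.446
grasp_force: 61.6
```

Call:
{"api": "apply_moves", "payload": {
  "rows": [
    {"x": -0.3, "y": -0.3, "z": 9, "ax": 0, "ay": 0, "az": 0, "gripper": 1},
    {"x": 0, "y": 0, "z": 4, "ax": 0, "ay": 0, "az": 0, "gripper": 1},
    {"x": 0, "y": 0, "z": 2, "ax": 0, "ay": 0, "az": 0, "gripper": 1},
    {"x": 0, "y": 0, "z": 0, "ax": 0, "ay": 0, "az": 0, "gripper": 1},
    {"x": 0, "y": 0, "z": 0, "ax": 0, "ay": 0, "az": 0, "gripper": 1}
  ]
}}

```text
clock: 65.03
position: [0.4858, -0.0177, 0.0908]
ee_rot: [0.999, -0.001, 0.0, -0.045]
ft_force: [-0.3, -0.5, -4.1]
grip_width: 0.448
grasp_force: 61.6
```

```bash
python3 d.py
```

```text
[1.000e-01 2.662e+02 2.160e+01] F [-0.3 -0.5 -4.1] T [-0.18 -0.05 -0.03] rel turn [-0.13 -0.03  0.08] grip 38.1
```

Call:
{"api": "apply_moves", "payload": {
  "rows": [
    {"x": -0.3, "y": 0.8, "z": 1.5, "ax": 0, "ay": 0, "az": 0.1, "gripper": 1},
    {"x": -0.3, "y": 0.8, "z": 1.5, "ax": 0, "ay": 0, "az": 0, "gripper": 1},
    {"x": 0, "y": 0.6, "z": 1, "ax": 0, "ay": 0, "az": 0, "gripper": 1},
    {"x": 0, "y": 0, "z": 0, "ax": 0, "ay": 0, "az": 0, "gripper": 1}
  ]
}}

```text
clock: 65.37
position: [0.4848, -0.0197, 0.0862]
ee_rot: [0.999, -0.002, 0.0, -0.045]
ft_force: [-0.6, 0.1, -4.2]
grip_width: 0.449
grasp_force: 61.6
```

Call:
{"api": "apply_moves", "payload": {
  "rows": [
    {"x": 0, "y": 0, "z": 0.5, "ax": 0, "ay": 0, "az": 0, "gripper": 1},
    {"x": 0, "y": 0, "z": 0, "ax": 0, "ay": 0, "az": 0, "gripper": 1}
  ]
}}

```text
clock: 65.53
position: [0.4849, -0.0196, 0.086]
ee_rot: [0.999, -0.002, 0.0, -0.045]
ft_force: [-2.0, -1.6, 0.3]
grip_width: 0.446
grasp_force: 62.1
```

Call:
{"api": "apply_moves", "payload": {
  "rows": [
    {"x": 0, "y": 0, "z": 0.5, "ax": 0, "ay": 0, "az": 0, "gripper": 1},
    {"x": 0, "y": 0, "z": 0, "ax": 0, "ay": 0, "az": 0, "gripper": 1}
  ]
}}

```text
clock: 65.7
position: [0.4849, -0.0196, 0.086]
ee_rot: [0.999, -0.002, 0.0, -0.045]
ft_force: [-5.2, -0.4, 5.8]
grip_width: 0.449
grasp_force: 62.9
```

```bash
python3 d.py
```

```text
[ -0.7 263.9  17. ] F [-5.2 -0.4  5.8] T [-0.27  0.95  0.02] rel turn [-0.13 -0.01 -0.03] grip 38.2
```

Call:
{"api": "apply_moves", "payload": {
  "rows": [
    {"x": 0, "y": 0, "z": -0.8, "ax": 0, "ay": 0, "az": 0, "gripper": 1},
    {"x": 0, "y": 1, "z": 0, "ax": 0, "ay": 0, "az": 0, "gripper": 1},
    {"x": 0, "y": 1, "z": 0, "ax": 0, "ay": 0, "az": 0, "gripper": 1},
    {"x": 0, "y": 0, "z": 0, "ax": 0, "ay": 0, "az": 0, "gripper": 1}
  ]
}}

```text
clock: 66.03
position: [0.485, -0.0212, 0.0859]
ee_rot: [0.999, -0.002, 0.0, -0.045]
ft_force: [0.4, 1.8, -2.0]
grip_width: 0.447
grasp_force: 61.7
```

Call:
{"api": "apply_moves", "payload": {
  "rows": [
    {"x": 0, "y": 0.6, "z": 0, "ax": 0, "ay": 0, "az": 0, "gripper": 1},
    {"x": 0, "y": 0, "z": 0, "ax": 0, "ay": 0, "az": 0, "gripper": 1}
  ]
}}

```text
clock: 66.2
position: [0.485, -0.0217, 0.0859]
ee_rot: [0.999, -0.002, 0.0, -0.045]
ft_force: [0.8, 3.5, -2.9]
grip_width: 0.449
grasp_force: 61.7
```

Call:
{"api": "apply_moves", "payload": {
  "rows": [
    {"x": 0, "y": 0.6, "z": 0, "ax": 0, "ay": 0, "az": 0, "gripper": 1},
    {"x": 0, "y": 0, "z": 0, "ax": 0, "ay": 0, "az": 0, "gripper": 1}
  ]
}}

```text
clock: 66.37
position: [0.485, -0.0226, 0.0859]
ee_rot: [0.999, -0.002, 0.0, -0.045]
ft_force: [0.9, 1.9, -1.4]
grip_width: 0.446
grasp_force: 61.7
```

```bash
python3 d.py
```

```text
[ -0.7 260.9  17.2] F [ 0.9  1.9 -1.4] T [ 0.43 -0.15  0.04] rel turn [-0.14 -0.01 -0.01] grip 37.9
```

Call:
{"api": "apply_moves", "payload": {
  "rows": [
    {"x": 0, "y": 0.5, "z": 0.2, "ax": 0, "ay": 0, "az": 0, "gripper": 1},
    {"x": 0, "y": 0, "z": 0, "ax": 0, "ay": 0, "az": 0, "gripper": 1},
    {"x": 0, "y": 0, "z": 0, "ax": 0, "ay": 0, "az": 0, "gripper": 0.45},
    {"x": 0, "y": 0, "z": 0, "ax": 0, "ay": 0, "az": 0, "gripper": 0.35},
    {"x": 0, "y": 0, "z": 0, "ax": 0, "ay": 0, "az": 0, "gripper": 0.35}
  ]
}}

```text
clock: 66.78
position: [0.4849, -0.0238, 0.0856]
ee_rot: [0.999, -0.003, 0.0, -0.044]
ft_force: [-0.2, -0.3, -0.1]
grip_width: 0.653
grasp_force: 0.0
```

Call:
{"api": "apply_moves", "payload": {
  "rows": [
    {"x": 0, "y": 0, "z": 0, "ax": 0, "ay": 0, "az": 0, "gripper": 0.35},
    {"x": 0, "y": 0, "z": -10, "ax": 0, "ay": 0, "az": 0, "gripper": 0.35},
    {"x": 0, "y": 0, "z": -30, "ax": 0, "ay": 0, "az": 0, "gripper": 0.35},
    {"x": 0, "y": 0, "z": -35, "ax": 0, "ay": 0, "az": 0, "gripper": 0.35},
    {"x": 0, "y": 0, "z": -35, "ax": 0, "ay": 0, "az": 0, "gripper": 0.35}
  ]
}}

```text
clock: 67.2
position: [0.4842, -0.0333, 0.1969]
ee_rot: [0.999, -0.002, -0.0, -0.045]
ft_force: [1.5, -0.3, -0.2]
grip_width: 0.65
grasp_force: 0.0
```

Call:
{"api": "apply_moves", "payload": {
  "rows": [
    {"x": 0, "y": -35, "z": -10, "ax": 0, "ay": 0, "az": 0, "gripper": 0.35},
    {"x": 0, "y": -35, "z": 0, "ax": 0, "ay": 0, "az": 0, "gripper": 0.35},
    {"x": 0, "y": -35, "z": 0, "ax": 0, "ay": 0, "az": 0, "gripper": 0.35},
    {"x": 0, "y": -35, "z": 0, "ax": 0, "ay": 0, "az": 0, "gripper": 0.35},
    {"x": 0, "y": -35, "z": 0, "ax": 0, "ay": 0, "az": 0, "gripper": 0.35}
  ]
}}

```text
clock: 67.62
position: [0.4855, 0.1418, 0.2221]
ee_rot: [0.999, -0.003, 0.001, -0.045]
ft_force: [0.6, -0.4, 0.0]
grip_width: 0.654
grasp_force: 0.0
```

Call:
{"api": "apply_moves", "payload": {
  "rows": [
    {"x": 0, "y": -35, "z": 0, "ax": 0, "ay": 0, "az": 0, "gripper": 0.35},
    {"x": 0, "y": -35, "z": 0, "ax": 0, "ay": 0, "az": 0, "gripper": 0.35},
    {"x": 0, "y": 0, "z": 0, "ax": 0, "ay": 0, "az": 0, "gripper": 0.35},
    {"x": 0, "y": 0, "z": 0, "ax": 0, "ay": 0, "az": 0, "gripper": 0.35}
  ]
}}

```text
clock: 67.95
position: [0.4855, 0.2122, 0.2278]
ee_rot: [0.999, -0.0, 0.0, -0.045]
ft_force: [0.4, -1.1, -0.1]
grip_width: 0.651
grasp_force: 0.0
```

Run:
```python
from plan import *
from bars import bars
rows([]); c=camera("top"); s=camera("scene"); np.save("top10.npy",c,allow_pickle=True); np.save("scene10.npy",s,allow_pickle=True)
n=DR.apply([0,0,1]); p0=DO+n*.036
for e in bars(c,(290,195,460,268)):
    o,d=ray(c,e); print(e.round(1).tolist(),[(DR.inv().apply(o+k*((p0-o)@n)/(k@n)-DO)*1000).round(1)[:2].tolist() for k in d])
crop(c["color"],285,150,480,290,4.1,"fin.png")
```

```text
t 68.0 pos [0.4855 0.2122 0.2278] yaw/rot [ 5.16 -0.04 -0.04] F [ 0.4 -1.1 -0.1] T [-0.15 -0.03  0.01] grip 55.3 0.0 j [-0.2   0.12 -0.27  1.75 -0.05  1.23 -2.02]
[[334.8, 254.6], [336.0, 201.9]] [[-60.8, 198.8], [62.8, 198.0]]
[[389.4, 203.4], [389.4, 238.6]] [[64.0, 68.8], [-19.8, 68.4]]
```

View pics/fin.png

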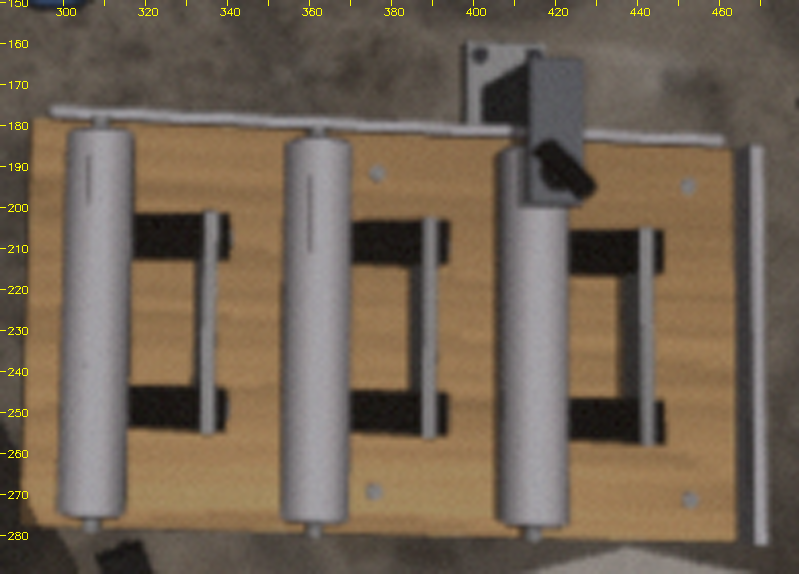

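Run:
```python
from plan import *
from scipy.spatial import ConvexHull
c=np.load("top10.npy",allow_pickle=True).item(); n=DR.apply([0,0,1])
for nm,a,b in(("r3",[99,127],[92,518]),("r2",[318,136],[314,523]),("r1",[0,0],[532,527])):
    q=[]
    for u,v in(a,b):
        o,d=ray(c,[[u/4.1-.5+285,v/4.1-.5+150]]); p0=DO+n*.02; q.append((DR.inv().apply(o+d[0]*((p0-o)@n)/(d[0]@n)-DO)*1000).round(1)[:2].tolist())
    print(nm,q)
G=cv2.resize(c["color"].astype(float).mean(2),None,fx=8,fy=8,interpolation=cv2.INTER_CUBIC)
out=[]
for th in np.arange(1.8,2.9,.1):
    best=0
    for dx in(-.002,0,.002):
      for dy in(-.002,0,.002):
        P=np.array([[x,y,z] for x in(-.02,.02) for y in(-.0055,.0055) for z in(-.0095,.0095)])
        P=R.from_euler("z",-th-.0043).apply(P)+[.5757+dx,-.284+dy,.1205]; p=proj(c,P); p=p[ConvexHull(p).vertices]
        m=np.zeros(G.shape,np.uint8); cv2.fillPoly(m,[np.int32((p+.5)*8)],1); r=cv2.dilate(m,np.ones((17,17)))-m
        best=min(best,G[m>0].mean()-G[r>0].mean())
    out.append((round(th,2),round(best,1)))
print(out)
```

```text
r3 [[113.3, 261.9], [-112.3, 260.8]]
r2 [[113.5, 131.3], [-112.3, 131.2]]
r1 [[185.7, 321.9], [-111.8, 1.0]]
[(np.float64(1.8), np.float64(-23.8)), (np.float64(1.9), np.float64(-28.5)), (np.float64(2.0), np.float64(-32.1)), (np.float64(2.1), np.float64(-35.9)), (np.float64(2.2), np.float64(-40.3)), (np.float64(2.3), np.float64(-43.5)), (np.float64(2.4), np.float64(-44.1)), (np.float64(2.5), np.float64(-41.6)), (np.float64(2.6), np.float64(-37.4)), (np.float64(2.7), np.float64(-33.3)), (np.float64(2.8), np.float64(-31.8))]
```

Everything checks out. The rollers lie at about y = 0.5, 131 and 261 mm, square and centred. The knob reads about 2.37 + π ≈ 5.5 rad, which matches the target. Handing in.

```bash
python3 -c "
from workcell import *
print(hand_in())"
```

```text
the job is handed in; nothing more can be done
None
```

All three rollers are on the deck, each square and centred against its own chock, and I've handed the job in. By the camera and the gripper's angle, the wing knob stands at about 5.5 rad, roughly a quarter turn past touching; I couldn't see the pad contact itself.

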